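# Load a dry-block heater and fit its probes

## Task

Load the laboratory heater for a run: between the four guide posts on its deck lay the flat support disc, then stack on it every sealed sample dish on the bench, and finish with the knobbed cover on top, all lying flat. Move every temperature probe from its stand into a thermowell of the heater, one per well, pushed fully home. When the stack and the probes are all in place, press the start key and let it go; keep the dishes level throughout and leave the beaker, spatula and jar where they are.

Things in the scene. Friction and masses are not known exactly. Their poses are not given: they have to be found in the camera images.
- heater: Dry-block heater, fixed on the bench: low box 190 mm (its x) by 250 mm (its y, from -125 to +125), flat deck 45 mm above the bench. Origin: centre of its underside (middle of x and y); x points away from the robot, y to its left, at yaw 0. White deck with the nest and key; the bare aluminium strip along its +y edge (70 mm wide) holds the three thermowells.
- nest (a point): Centre of the nest on the heater's deck, at deck height (45 mm above the bench). Around it stand four steel guide posts, 10 mm thick, at (+-24.4, +-24.4) mm along the heater's x and y; they are 67 mm tall with the top 7 mm tapered, and leave a round pocket 59 mm across. Gaps between posts along the heater's x and y are 39 mm wide, for the fingers.
- well0 (a point): Mouth centre of a thermowell, at deck height: round vertical hole 9.5 mm wide, 34 mm deep, with chamfered mouth. At heater (-50, 90) mm, the well nearest the robot.
- well1 (a point): Mouth centre of the middle thermowell, the same, at heater (0, 90) mm.
- well2 (a point): Mouth centre of the far thermowell, the same, at heater (50, 90) mm.
- start (a joint): Travel of the heater's start key: 0 released, 0.006 m fully down; it springs back; fully down takes 5 N, and about 4.5 mm counts as pressed.
- start_top (a point): Centre of the top face of the start key, a round grey key 24 mm wide in a black housing on the deck, at heater (-70, 22) mm; pressed straight down.
- stand: White plastic probe stand, fixed: block 150 (x) by 50 (y) by 42 mm high with three holes 9.5 mm wide and 34 mm deep at x = -50, 0, 50 mm on its middle line. Origin: centre of its underside.
- base: Support disc: dark steel disc with shallow dimples on top, 56 mm across, 10 mm thick, plain and flat. Origin: centre of its underside, z up.
- cover: Cover: aluminium disc 56 mm across, 8 mm thick, with a black upright knob 16 mm across and 22 mm tall on its middle (30 mm in all). Origin: centre of its underside, z up.
- beaker: Bystander: clear plastic beaker 90 mm across, 85 mm tall. Origin: centre of its underside.
- spatula: Bystander: spatula 200 mm long lying on the bench. Origin: underside near its middle, its x along its length.
- jar: Bystander: white jar 60 mm across, 65 mm tall. Origin: centre of its underside.
- dish0: Sealed flat sample dish: aluminium disc 56 mm across, 14 mm thick, with a thin steel band around it, no knob. Origin: centre of its underside, z up. Absent in some starts; the dishes are alike and their order in the stack is free.
- dish1: Sealed flat sample dish: aluminium disc 56 mm across, 14 mm thick, with a thin steel band around it, no knob. Origin: centre of its underside, z up. Absent in some starts; the dishes are alike and their order in the stack is free.
- dish2: Sealed flat sample dish: aluminium disc 56 mm across, 14 mm thick, with a thin steel band around it, no knob. Origin: centre of its underside, z up. Absent in some starts; the dishes are alike and their order in the stack is free.
- probe0: Temperature probe, upright in the stand at the start: steel pin 8 mm thick, 30 mm long with a pointed foot, under a black cylindrical grip 16 mm across and 36 mm tall (66 mm in all), whose shoulder rests on the block when it is fully home. Origin: the pin's tip, z up along the pin. Absent in some starts; the probes are alike and any may go in any thermowell.
- probe1: Temperature probe, upright in the stand at the start: steel pin 8 mm thick, 30 mm long with a pointed foot, under a black cylindrical grip 16 mm across and 36 mm tall (66 mm in all), whose shoulder rests on the block when it is fully home. Origin: the pin's tip, z up along the pin. Absent in some starts; the probes are alike and any may go in any thermowell.
- probe2: Temperature probe, upright in the stand at the start: steel pin 8 mm thick, 30 mm long with a pointed foot, under a black cylindrical grip 16 mm across and 36 mm tall (66 mm in all), whose shoulder rests on the block when it is fully home. Origin: the pin's tip, z up along the pin. Absent in some starts; the probes are alike and any may go in any thermowell.
Not all that is in view belongs to the job. Leave any purple look-alike of the cover alone. Several things look just like the stand: the one meant starts farthest to the robot's right.

How it is judged:
By the outcome, as a careful person would: the job done as asked, in the order asked, and still so for the second after the job is handed in, with the robot touching nothing.
Of dish0, dish1, dish2 only 1 to 3 are there at a start; the rules pass over those that are not, and their reading is None.
Of probe0, probe1, probe2 only 2 to 3 are there at a start; the rules pass over those that are not, and their reading is None.
At some moment in a run one of base, dish0, dish1, dish2, cover may be knocked a few centimetres aside while the robot is not near it.
It also fails if it takes over 210 s, if anything falls off the work surface, if the arm or the gripper's body presses on something with over 40 N, if the wrist force passes 120 N, or if a joint passes its speed limit or range.

## Robot

A 6-joint arm with a two-finger parallel gripper is mounted at the origin on the work surface. World frame = base frame: x ahead of the robot, y to its left, z up, the work surface at z = 0. Lengths are in m, angles in rad, forces in N, time in s.
With the tool pointing down it reaches from about 0.35 to 0.85 m from the base axis. Payload 8.1 kg.
Tool frame: the origin (TCP) lies midway between the tips of the shut fingers; the grasp point (between the pads) lies 19 mm behind it (pinch_z is the x of the grasp point in the tool frame, in m); x points along the fingers, y is the direction in which the jaws open and shut, and the axes are right-handed (so a half turn about x gives the same grasp; the last joint's range is limited). The gripper opens to 93 mm and grips with 3 to 60 N. Pads are 15 mm wide; open, the fingers measure 128 mm over their backs; the gripper's body (75 mm by 188 mm) begins 65 mm behind the grasp point.
Start: joints at [1.178, 0.13, 1.488, -0, 1.523, -0.085], TCP at [0.182, 0.572, 0.179] pointing down, gripper open.
Joint ranges: [-2.96, 2.96], [-0.89, 2.26], [0.02, 2.5], [-1.34, 4.48], [0, 2.73], [-2.66, 2.66]. Speed limits (rad/s): [2.39, 2.39, 2.79, 3.14, 3.14, 3.14].

## Interface

Orientations are given as a unit quaternion [w, x, y, z].
In Python, from cell import get_obs, grab_frame, calibration, sign_off, look_for, cut_out, tip_of, pinch_z gives the robot as it stands. The module is installed in compiled form; this text tells all that it offers.
- The arm moves only by the shell command python3 -m crank 'ROWS' [OPENING] [FORCE]. ROWS is JSON, a list that holds one entry, the list of rows, each a list of 4 numbers: the shift along the tool's x, y, z in cm, then the turn about the tool's x in rad. A call has 1 to 12 rows; each row shifts and turns the pose as measured when the row begins, along the tool's axes as they then stand; what a row does not reach is not made up. A row lasts 1/12 s, in which the tool goes at most 41.7 mm and 7.16 degrees, less where a joint would pass 70% of its speed; a pose out of reach is approached as far as the arm can. A call with a gripper value outside its range is refused whole. OPENING is the opening, from 0 (shut) to 1 (fully open), set as the call begins (- or left out, the last holds). The fingers move at their own pace and stop on an object; FORCE is the grip in N (left out, the last holds). Time passes only in rows, so rows that do not move let the fingers close. It gives the time, the measured TCP pose, the force and the opening at its end, in the units of the state.
- get_obs(): the state, without advancing time (a new reading comes with each control period).
- grab_frame(name): name is "side" or "top"; returns the picture (480x640x3 uint8, red, green, blue); there is no depth.
- calibration(name): a dict with "K" (3x3 intrinsics, pixels), "dist" ([k1, k2, p1, p2, k3] as OpenCV has them; the pictures are not rectified), "R" (3x3) and "t" (3): a world point X has camera coordinates R X + t. Camera axes: x right, y down, z forward; pixel columns grow to the right and rows downward; lengths in m; the calibration is good to about 2 mm. A picture is of the moment at which its call begins. calibration takes no time and is no camera call.
- sign_off(): hands the job in, once; it reports no verdict.
Trained networks look in the newest picture that a camera, given by its name, has taken for a name from the list of things; names that differ only in an ending like _2 or _b are one class to them, and where a whole thing is asked for, a point or a joint stands for the part that bears it (a point fixed in the world has none). Each returns a list of dicts, best first, with "conf" (0 to 1); they miss things now and then, are a little off and sometimes report something else, mostly with a low value. They report only what shows in the picture. A call takes as long as a camera call. They do not tell look-alikes from the thing itself.
- look_for(camera, name): "pixel" ([column, row] in pixels, amid what is visible of it).
- cut_out(camera, name): "region" (480x640 bool, what is visible of it) and "pixel" ([column, row] in pixels, amid what is visible of it).
- tip_of(camera, name): "pixel" ([column, row] in pixels: a listed point, or the origin of a listed thing).
The state is a dict: "t": time; "q": joint angles; "qd": joint speeds; "effort": joint torques, N m; "ee_pos": TCP position; "ee_rot": TCP orientation; "wrist_force": force on the tool from outside, world axes, zero at the start; "torque": the same for the moment, N m; "width": opening from 0.0 (shut) to 1.0 (fully open).
Only numpy, scipy, OpenCV 4.12 (cv2) and the standard library are available. Lean on these libraries where they do the work, as an engineer would, in place of code of your own. Each camera call takes 0.05 s, during which the arm holds its last target.

## Working session

There is one attempt and no reset: what is moved stays moved. The work goes in short steps, Python scripts to look and compute and a shell command to move; the robot and the scene stay as the last step left them, time stands still between calls to the robot, and variables do not carry over. Pictures are saved under pics/ and viewed, and the job is handed in when it is done.

```bash
mkdir -p pics; ls
python3 - <<'E'
from cell import *
import cv2
print(get_obs(), pinch_z)
for c in("side","top"):
    f=grab_frame(c); cv2.imwrite(f"pics/{c}0.png",f[:,:,::-1]); k=calibration(c); print(c,k)
E
```

```text
pics
{'t': 0.0, 'q': array([ 1.17757002e+00,  1.31146917e-01,  1.48929295e+00,  6.07256810e-06,
        1.52300248e+00, -8.54015295e-02]), 'qd': array([-0.00124692,  0.00157853,  0.0007056 , -0.00076997,  0.00125177,
       -0.0001279 ]), 'effort': array([ 3.22565238e-04, -5.59838498e+01, -4.91771185e+01,  7.68635818e-02,
        3.55699821e-02, -1.70214980e-04]), 'ee_pos': array([0.18151856, 0.57120051, 0.17798853]), 'ee_rot': array([ 0.69859056,  0.10776855,  0.69890475, -0.10903819]), 'wrist_force': array([-0.56067354, -0.0502775 ,  0.52316397]), 'torque': array([-0.00202025,  0.02795912, -0.0540503 ]), 'width': 1.0016805555119115} -0.0188
side {'K': array([[480.77558866,   0.        , 324.52207063],
       [  0.        , 480.77558866, 232.97489057],
       [  0.        ,   0.        ,   1.        ]]), 'dist': array([-0.02051613,  0.        ,  0.        ,  0.        ,  0.        ]), 'R': array([[ 0.84867745, -0.52887495, -0.00615387],
       [-0.37104017, -0.58703014, -0.71953096],
       [ 0.37692939,  0.61293304, -0.6944331 ]]), 't': array([-0.47336911,  0.25182447,  1.06916199])}
top {'K': array([[492.14212909,   0.        , 315.20954831],
       [  0.        , 492.14212909, 251.15753312],
       [  0.        ,   0.        ,   1.        ]]), 'dist': array([-0.12109424,  0.        ,  0.        ,  0.        ,  0.        ]), 'R': array([[ 0.01626752, -0.99978287,  0.01302205],
       [-0.98360602, -0.01834091, -0.17939569],
       [ 0.17959558, -0.00989024, -0.98369081]]), 't': array([-0.03285693,  0.58989796,  1.36163306])}
```

View pics/side0.png

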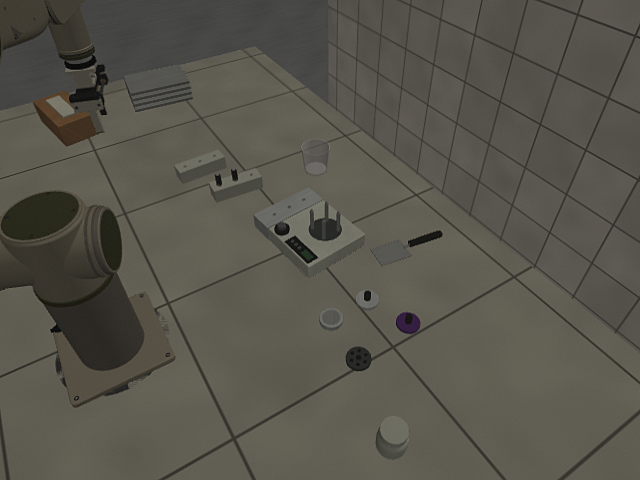

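View pics/top0.png

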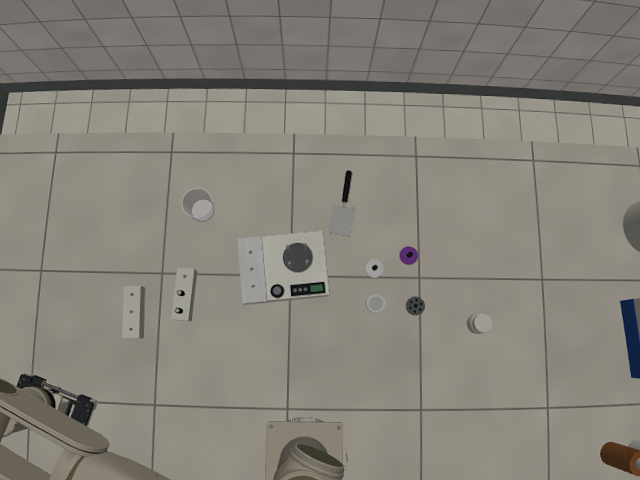

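```bash
cat > h.py <<'E'
from cell import *
import numpy as np, cv2
def ray(cam,px):
    k=calibration(cam); u=cv2.undistortPoints(np.array([[px]],float),k["K"],k["dist"])[0,0]
    R,t=k["R"],k["t"]; return -R.T@t, R.T@np.array([u[0],u[1],1.])
def onz(cam,px,z):
    c,d=ray(cam,px); return (c+d*(z-c[2])/d[2])[:2]
def proj(cam,X):
    k=calibration(cam); return cv2.projectPoints(np.atleast_2d(X).astype(float),k["R"] and 0 if 0 else cv2.Rodrigues(k["R"])[0],k["t"],k["K"],k["dist"])[0][:,0]
def tri(p,q):
    A=[];b=[]
    for cam,px in(("top",p),("side",q)):
        c,d=ray(cam,px); d=d/np.linalg.norm(d); M=np.eye(3)-np.outer(d,d); A.append(M);b.append(M@c)
    A=np.vstack(A);b=np.hstack(b); x=np.linalg.lstsq(A,b,rcond=None)[0]; return x,np.linalg.norm(A@x-b)
def crop(cam,x0,y0,w,h,s,name,f=None):
    f=grab_frame(cam) if f is None else f
    c=cv2.resize(f[y0:y0+h,x0:x0+w],None,fx=s,fy=s,interpolation=cv2.INTER_CUBIC); cv2.imwrite(name,np.clip(c.astype(float)*1.6,0,255).astype(np.uint8)[:,:,::-1])
E
python3 - <<'E'
from h import *
np.set_printoptions(precision=4,suppress=True)
ft=grab_frame("top");fs=grab_frame("side")
crop("top",100,220,360,120,2.2,"pics/t1.png",ft); crop("side",160,140,300,240,2.6,"pics/s1.png",fs)
Z={"nest":.045,"well0":.045,"well1":.045,"well2":.045,"start_top":None,"base":0,"cover":0,"dish0":0,"stand":0,"probe0":None,"heater":0,"beaker":0,"jar":0,"spatula":0}
for n,z in Z.items():
    for c in("top","side"):
        for r in tip_of(c,n)[:5]:
            print(n,c,round(r["conf"],2),np.round(r["pixel"],1),onz(c,r["pixel"],z if z is not None else .05))
E
```

```text
nest top 0.63 [295.8 254.8] [0.5802 0.0332]
nest top 0.42 [413.2 303.8] [ 0.444  -0.3057]
nest side 0.85 [325.6 227.3] [0.5814 0.032 ]
well0 top 0.89 [250.1 284.5] [0.4915 0.162 ]
well0 top 0.76 [250.2 264.1] [0.5506 0.164 ]
well0 top 0.58 [247.6 248.3] [0.5967 0.1734]
well0 side 0.95 [288.9 207. ] [0.5388 0.1563]
well0 side 0.88 [275.4 214.1] [0.4932 0.1501]
well0 side 0.69 [303.9 202. ] [0.5848 0.1526]
well0 side 0.59 [359.8 359.3] [ 0.4306 -0.3423]
well1 top 0.89 [250.1 284.5] [0.4915 0.162 ]
well1 top 0.76 [250.2 264.1] [0.5506 0.164 ]
well1 top 0.58 [247.6 248.3] [0.5967 0.1734]
well1 side 0.95 [288.9 207. ] [0.5388 0.1563]
well1 side 0.88 [275.4 214.1] [0.4932 0.1501]
well1 side 0.69 [303.9 202. ] [0.5848 0.1526]
well1 side 0.59 [359.8 359.3] [ 0.4306 -0.3423]
well2 top 0.89 [250.1 284.5] [0.4915 0.162 ]
well2 top 0.76 [250.2 264.1] [0.5506 0.164 ]
well2 top 0.58 [247.6 248.3] [0.5967 0.1734]
well2 side 0.95 [288.9 207. ] [0.5388 0.1563]
well2 side 0.88 [275.4 214.1] [0.4932 0.1501]
well2 side 0.69 [303.9 202. ] [0.5848 0.1526]
well2 side 0.59 [359.8 359.3] [ 0.4306 -0.3423]
st
[... 746 characters left out ...]
8]
stand side 0.72 [204.  173.7] [0.4118 0.4894]
probe0 top 0.59 [181.8 311.1] [0.4109 0.3535]
probe0 top 0.5 [186.9 294.5] [0.4585 0.3415]
probe0 side 0.6 [223.6 191.8] [0.4099 0.31  ]
probe0 side 0.54 [231.2 183.3] [0.4445 0.3346]
heater top 0.96 [281.2 267.8] [0.5481 0.077 ]
heater side 0.86 [309.1 235.8] [0.5503 0.068 ]
heater side 0.61 [409.  243.5] [ 0.7627 -0.1014]
beaker top 0.79 [205.6 210.5] [0.7197 0.3126]
beaker side 0.97 [317.  172.2] [0.7187 0.3034]
jar top 0.75 [472.1 327.2] [ 0.3799 -0.4914]
jar side 0.6 [393.4 443.8] [ 0.3975 -0.5047]
jar side 0.54 [239.1 185.5] [0.4809 0.3742]
spatula top 0.85 [340.1 205.6] [ 0.7425 -0.0966]
spatula side 0.69 [409.1 245.2] [ 0.7589 -0.1066]
```

View pics/t1.png

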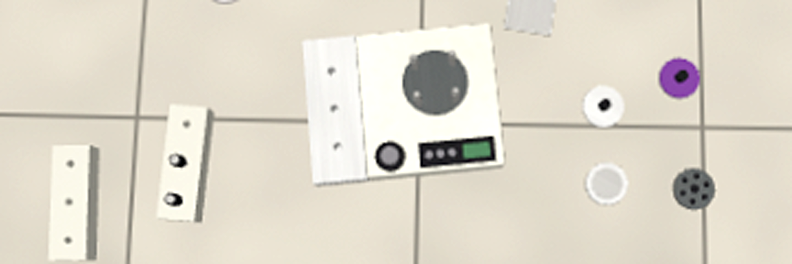

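View pics/s1.png

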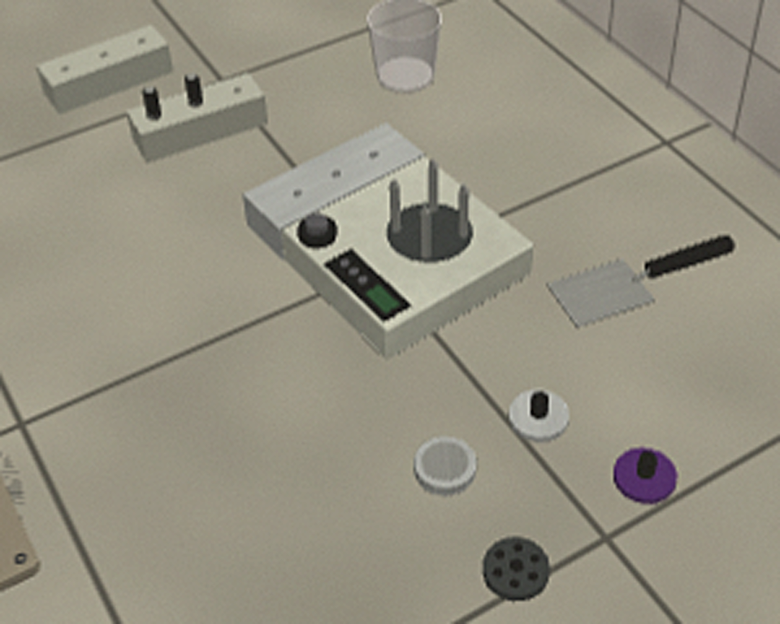

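Run:
```python
from h import *
ft=grab_frame("top");fs=grab_frame("side")
crop("top",232,226,100,80,8,"pics/t2.png",ft); crop("side",250,184,120,90,6.6,"pics/s2.png",fs)
```

```text
(no output)
```

View pics/t2.png

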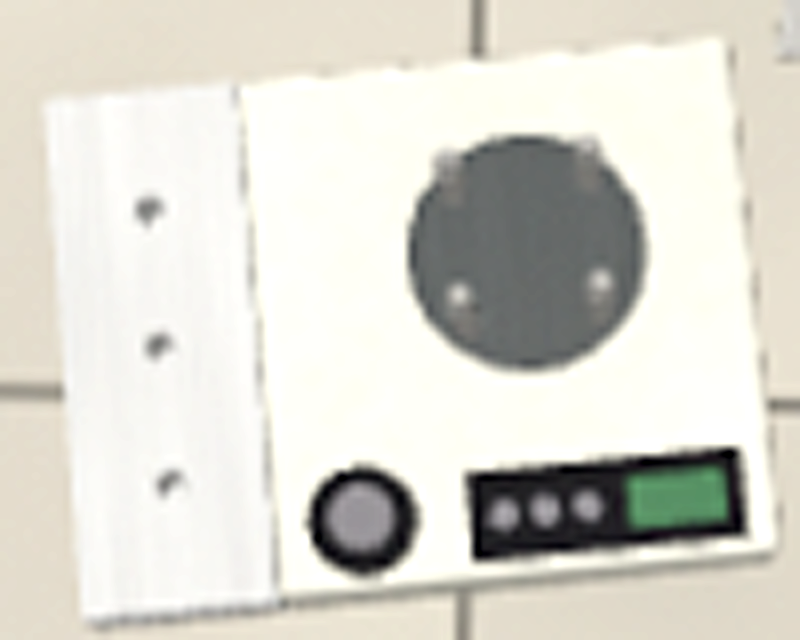

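View pics/s2.png

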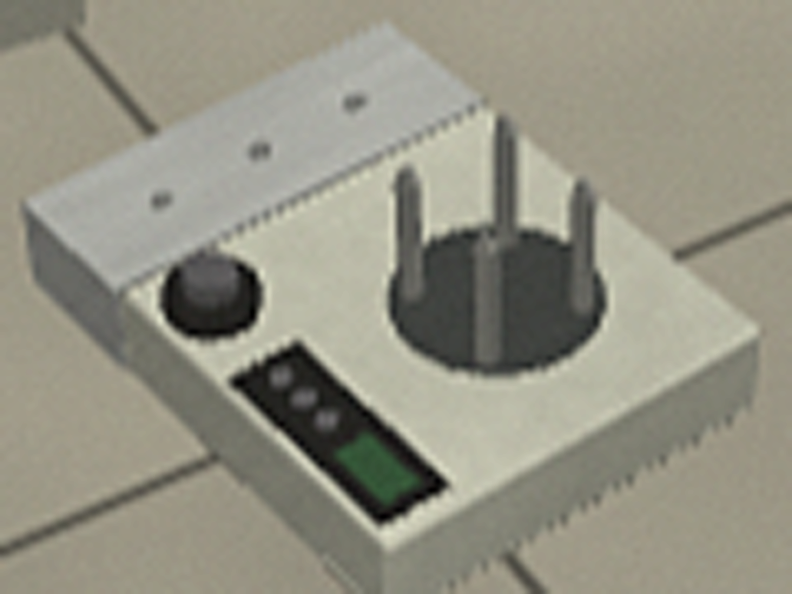

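```bash
cat > fit.py <<'E'
from h import *
from scipy.optimize import least_squares
T={'w2':(149,209),'w1':(159,344),'w0':(170,482),'fl':(45,97),'fr':(728,40),'nl':(82,617),'nr':(775,553),'sf':(240,87),'sn':(278,597),'nest':(527,252),'p--':(601,283),'p-+':(460,295),'p++':(447,160),'p+-':(588,148)}
S={'w0':(162,200),'w1':(260,150),'w2':(355,102),'nl':(25,205),'fl':(390,20),'fr':(757,333),'nr':(388,550),'sn':(120,288),'sf':(488,104),'nest':(497,301),'p-+':(408,168),'p++':(505,116),'p+-':(583,180),'p--':(488,240)}
P={'w0':(-.05,.09),'w1':(0,.09),'w2':(.05,.09),'fl':(.095,.125),'fr':(.095,-.125),'nl':(-.095,.125),'nr':(-.095,-.125),'sf':(.095,.055),'sn':(-.095,.055)}
to=lambda p,s,o:np.array([o[0]+(p[0]+.5)/s-.5,o[1]+(p[1]+.5)/s-.5])
def model(p):
    x,y,a,nx,ny=p[:5]; c,s=np.cos(a),np.sin(a); D={}
    for k,(u,v) in P.items(): D[k]=(u,v,.045)
    D['nest']=(nx,ny,.045)
    for i in'+-':
        for j in'+-': D['p'+i+j]=(nx+(.0244 if i=='+' else -.0244),ny+(.0244 if j=='+' else -.0244),.110)
    return {k:np.array([x+c*u-s*v,y+s*u+c*v,z]) for k,(u,v,z) in D.items()}
def res(p,cams=('top','side')):
    M=model(p);r=[]
    for cam,d,s,o in(('top',T,8,(232,226)),('side',S,6.6,(250,184))):
        if cam in cams:
            for k in d: r+=list(proj(cam,M[k])[0]-to(d[k],s,o))
    return np.array(r)
if __name__=='__main__':
    np.set_printoptions(precision=4,suppress=True)
    for cams in(('top','side'),('top',),('side',)):
        f=least_squares(res,[.55,.07,.08,.03,-.04],args=(cams,),loss='soft_l1',f_scale=.5)
        print(cams,f.x); R=res(f.x,cams).reshape(-1,2); print(R.round(2).tolist())
        M=model(f.x); print({k:M[k].round(4).tolist() for k in('nest','w0','w1','w2')})
E
python3 fit.py
```

```text
('top', 'side') [ 0.5483  0.0699  0.1076  0.0222 -0.0447]
[[0.28, -0.48], [0.21, -0.32], [0.05, -0.33], [0.28, -0.57], [0.39, -0.9], [-0.06, -0.46], [0.77, -0.24], [-0.16, -1.43], [-0.07, -0.11], [0.2, -0.48], [0.03, -0.4], [-0.05, -0.34], [0.14, -0.83], [0.1, -0.87], [-0.78, -0.01], [-0.66, 0.12], [-0.57, 0.19], [-0.81, -0.61], [-0.51, 0.37], [0.97, -0.31], [-1.42, 0.45], [-1.21, 0.54], [-0.58, -0.26], [-0.47, -0.09], [-0.54, 0.58], [-0.25, 0.77], [-0.2, 0.79], [-0.93, -0.25]]
{'nest': [0.5751, 0.0278, 0.045], 'w0': [0.4889, 0.154, 0.045], 'w1': [0.5386, 0.1593, 0.045], 'w2': [0.5883, 0.1647, 0.045]}
('top',) [ 0.5469  0.0703  0.1084  0.0218 -0.0449]
[[0.09, 0.0], [0.04, 0.17], [-0.11, 0.16], [0.08, -0.09], [0.2, -0.49], [-0.21, 0.04], [0.63, 0.19], [-0.36, -0.96], [-0.22, 0.38], [0.12, 0.08], [-0.05, 0.18], [-0.12, 0.25], [0.05, -0.24], [0.01, -0.3]]
{'nest': [0.5734, 0.028, 0.045], 'w0': [0.4875, 0.1544, 0.045], 'w1': [0.5372, 0.1598, 0.045], 'w2': [0.5869, 0.1652, 0.045]}Traceback (most recent call last):
  File "fit.py", line 23, in <module>
    f=least_squares(res,[.55,.07,.08,
[... 1193 characters left out ...]
                        ^^^^^^^
    f = np.atleast_1d(self.fun(x, *self.args, **self.kwargs))
                      ~~~~~~~~^^^^^^^^^^^^^^^^^^^^^^^^^^^^^^
    return np.atleast_1d(self.fun(x))
                         ~~~~~~~~^^^
    return self.f(x, *self.args, **self.kwargs)
           ~~~~~~^^^^^^^^^^^^^^^^^^^^^^^^^^^^^^
  File "fit.py", line 18, in res
    for k in d: r+=list(proj(cam,M[k])[0]-to(d[k],s,o))
                        ~~~~^^^^^^^^^^
  File "h.py", line 9, in proj
    k=calibration(cam); return cv2.projectPoints(np.atleast_2d(X).astype(float),k["R"] and 0 if 0 else cv2.Rodrigues(k["R"])[0],k["t"],k["K"],k["dist"])[0][:,0]
ValueError: time passes only in moves, steps and waits
```

```bash
cat >> h.py <<'E'
import functools
_cal=functools.lru_cache(None)(calibration)
calibration=lambda c:_cal(c)
from scipy.optimize import least_squares
def cyl(x,y,parts,z0=0):
    a=np.linspace(0,2*np.pi,40,endpoint=False); L=[]
    for r,zb,zt in parts:
        for z in(zb,zt): L.append(np.c_[x+r*np.cos(a),y+r*np.sin(a),0*a+z+z0])
    return L
PARTS={'base':[(.028,0,.01)],'dish0':[(.028,0,.014)],'cover':[(.028,0,.008),(.008,.008,.03)],'jar':[(.03,0,.065)]}
def cen(cam,x,y,parts,z0=0):
    m=np.zeros((480*4,640*4),np.uint8)
    for r,zb,zt in parts:
        P=np.vstack([proj(cam,l) for l in cyl(x,y,[(r,zb,zt)],z0)])
        cv2.fillConvexPoly(m,cv2.convexHull(np.round((P*4+1.5)*16).astype(np.int32)),1,shift=4)
    M=cv2.moments(m,True); return np.array([M['m10'],M['m01']])/M['m00']/4-.375
def locate(cam,px,name,z0=0,x0=None):
    x=np.array(onz(cam,px,z0+.005) if x0 is None else x0,float)
    for _ in range(6):
        e=cen(cam,*x,PARTS[name],z0)-px
        J=np.c_[proj(cam,[[x[0]+.01,x[1],z0]])[0]-proj(cam,[[x[0],x[1],z0]])[0],proj(cam,[[x[0],x[1]+.01,z0]])[0]-proj(cam,[[x[0],x[1],z0]])[0]]/.01
        x=x-np.linalg.solve(J,e)
    return x
def masks(names=('base','dish0','cover'),grab=True):
    for c in('top','side'):
        if grab: grab_frame(c)
        for n in names:
            for r in cut_out(c,n)[:3]:
                g=r['region']; ys,xs=np.nonzero(g)
                if len(xs): px=np.array([xs.mean(),ys.mean()]); print(c,n,round(r['conf'],2),len(xs),px.round(1),locate(c,px,n).round(4))
def tool():
    o=get_obs(); w,x,y,z=o['ee_rot']; from scipy.spatial.transform import Rotation as Ro
    R=Ro.from_quat([x,y,z,w]).as_matrix(); return o,R
E
sed -i 's/^from h import/from h import/' fit.py
python3 - <<'E'
from h import *
import fit
np.set_printoptions(precision=4,suppress=True)
o,R=tool(); print(o['t'],R)
masks()
for cams in(('side',),):
    f=least_squares(fit.res,[.55,.07,.08,.03,-.04],args=(cams,),loss='soft_l1',f_scale=.5)
    print(f.x,fit.res(f.x,cams).reshape(-1,2).round(2).tolist()); M=fit.model(f.x);print(M['nest'],M['w0'],M['w2'])
E
```

```text
1.7 [[ 0.     0.303  0.953]
 [ 0.     0.953 -0.303]
 [-1.     0.    -0.   ]]
top base 0.79 265 [415. 305.] [ 0.4435 -0.3193]
top dish0 0.71 285 [375.7 303.4] [ 0.4466 -0.2026]
top dish0 0.59 307 [414.6 304.9] [ 0.4436 -0.3177]
top cover 0.76 281 [408.1 255.6] [ 0.5911 -0.3013]
top cover 0.65 266 [373.8 268.3] [ 0.5509 -0.1978]
side base 0.7 460 [358.1 357.6] [ 0.4455 -0.3177]
side base 0.52 850 [315.2 156.1] [0.7562 0.376 ]
side dish0 0.84 444 [330.9 318.5] [ 0.4502 -0.2006]
side cover 0.68 415 [407.5 322.2] [ 0.595  -0.3015]
side cover 0.55 338 [366.4 299.1] [ 0.5541 -0.1964]
side cover 0.38 5782 [308.8 230.8] [0.5578 0.0817]
[ 0.5504  0.0691  0.1124  0.0218 -0.0434] [[-0.04, -0.03], [0.02, 0.06], [0.05, 0.09], [-0.08, -0.57], [-0.0, 0.26], [1.86, -0.65], [-0.2, 0.28], [-0.34, 0.54], [0.03, -0.42], [-0.01, -0.5], [-0.06, 0.22], [0.16, 0.37], [0.27, 0.33], [-0.38, -0.67]]
[0.5769 0.0285 0.045 ] [0.4906 0.153  0.045 ] [0.59   0.1642 0.045 ]
```

```bash
cat >> h.py <<'E'
YAW=.1095
def go(x=None,y=None,z=None,n=None,yaw=YAW):
    o,R=tool(); p=o['ee_pos']; t=np.array([p[i] if v is None else v for i,v in enumerate((x,y,z))])
    d=R.T@(t-p)*100; cy=np.arctan2(-R[0,1],R[1,1]); n=n or int(np.ceil(np.linalg.norm(d)/3.9))
    print('t',round(o['t'],2),'p',p.round(4),'yaw',round(cy,4),'turn',round(cy-yaw,4),'tilt',R[:,0].round(4),'d_cm',d.round(3),'n',n,'per',(d/max(n,1)).round(3),'F',o['wrist_force'].round(1),'w',round(o['width'],3))
E
python3 -m crank '[[[0,0,3.9,-0.1],[0,0,3.9,-0.1],[0,0,3.9,-0.1],[0,0,3.9,-0.118],[0,0,3.9,0],[0,0,3.9,0],[0,0,3.9,0]]]' 1 20; python3 -c "
from h import *
go(.4445,-.3185)"
```

```text
t: 2.68
ee_pos: [0.4523, 0.5645, 0.1802]
ee_rot: [0.705, -0.049, 0.706, 0.051]
wrist_force: [-0.1, 0.7, -0.7]
width: 1.001
t 2.68 p [0.4523 0.5645 0.1802] yaw 0.1421 turn 0.0326 tilt [-0.0016  0.0028 -1.    ] d_cm [ -0.247 -87.298 -13.272] n 23 per [-0.011 -3.796 -0.577] F [-0.1  0.7 -0.7] w 1.001
```

```bash
python3 -m crank '[[[0,-3.8,-0.58,0.03],[0,-3.8,-0.58,0],[0,-3.8,-0.58,0],[0,-3.8,-0.58,0],[0,-3.8,-0.58,0],[0,-3.8,-0.58,0],[0,-3.8,-0.58,0],[0,-3.8,-0.58,0],[0,-3.8,-0.58,0],[0,-3.8,-0.58,0],[0,-3.8,-0.58,0],[0,-3.8,-0.58,0]]]';python3 -m crank '[[[0,-3.8,-0.58,0],[0,-3.8,-0.58,0],[0,-3.8,-0.58,0],[0,-3.8,-0.58,0],[0,-3.8,-0.58,0],[0,-3.8,-0.58,0],[0,-3.8,-0.58,0],[0,-3.8,-0.58,0],[0,-3.8,-0.58,0],[0,0,0,0]]]'; python3 -c "
from h import *
go(.4445,-.3185)
crop('top',0,0,640,480,1.2,'pics/t3.png');crop('side',0,0,640,480,1.2,'pics/s3.png')
masks(grab=False)"
```

```text
t: 3.68
ee_pos: [0.4414, 0.0907, 0.1569]
ee_rot: [0.698, -0.045, 0.714, 0.033]
wrist_force: [1.4, 0.3, -0.0]
width: 1.002
t: 4.52
ee_pos: [0.4225, -0.2784, 0.1671]
ee_rot: [0.701, -0.045, 0.711, 0.03]
wrist_force: [-0.1, -0.5, -0.1]
width: 1.001
t 4.52 p [ 0.4225 -0.2784  0.1671] yaw 0.1064 turn -0.0031 tilt [-0.0141 -0.0227 -0.9996] d_cm [ 0.06  -4.219  1.764] n 2 per [ 0.03  -2.11   0.882] F [-0.1 -0.5 -0.1] w 1.001
top base 0.55 847 [197.8 204.3] [0.7377 0.3366]
top dish0 0.83 266 [375.3 303.3] [ 0.4469 -0.2013]
top cover 0.79 294 [408.4 255.5] [ 0.5914 -0.3023]
top cover 0.71 20 [180.5 292.5] [0.468  0.3724]
top cover 0.57 277 [374.1 268.4] [ 0.5506 -0.1985]
side base 0.7 493 [358.  358.3] [ 0.4443 -0.3188]
side dish0 0.9 415 [330.7 318.7] [ 0.4494 -0.2008]
side dish0 0.35 157 [310.7 167.7] [0.7096 0.3267]
side cover 0.92 416 [407.7 322.3] [ 0.5953 -0.3019]
side cover 0.46 200 [371.  300.8] [ 0.5604 -0.2063]
```

View pics/t3.png

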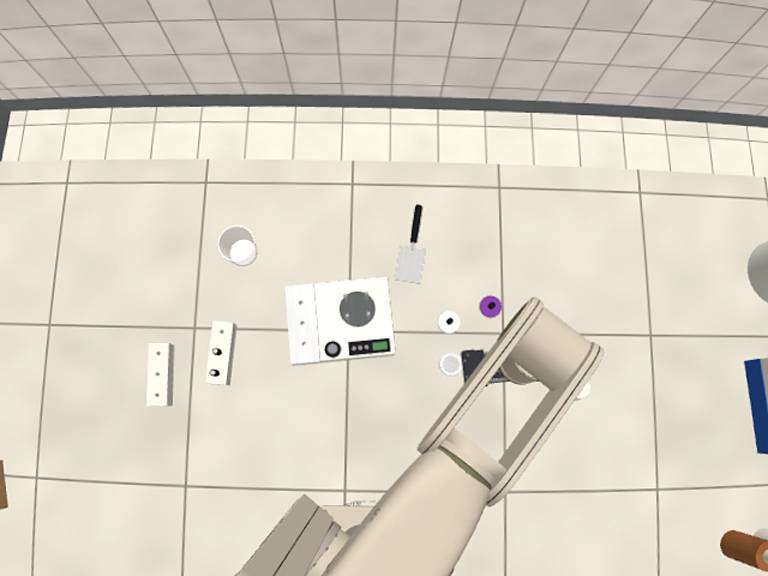

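View pics/s3.png

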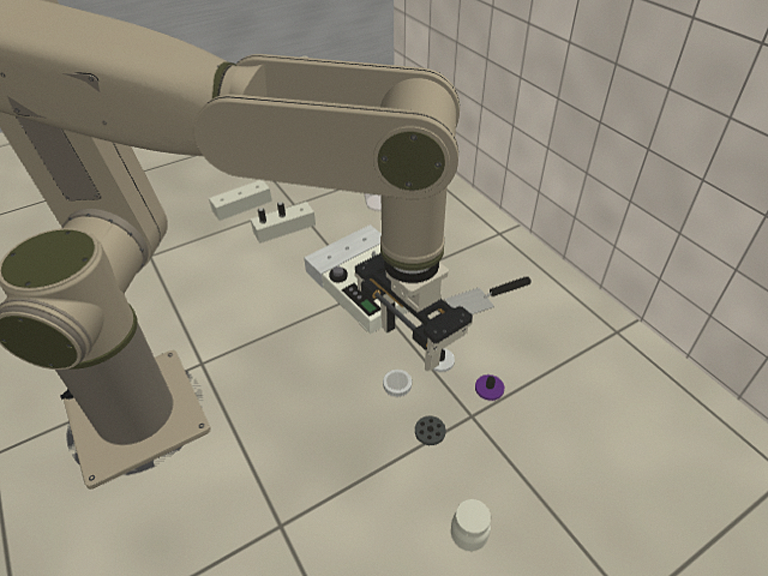

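```bash
python3 -m crank '[[[0,-1.4,0.6,0],[0,-1.4,0.6,0],[0,-1.4,0.6,0],[0,0,0,0],[0,0,0,0]]]'; python3 -c "
from h import *
go(.4445,-.3185,.03)"
```

```text
t: 5.33
ee_pos: [0.4495, -0.3066, 0.1682]
ee_rot: [0.701, -0.05, 0.711, 0.036]
wrist_force: [0.1, -0.2, -0.4]
width: 1.001
t 5.33 p [ 0.4495 -0.3066  0.1682] yaw 0.1218 turn 0.0123 tilt [-0.0125 -0.0203 -0.9997] d_cm [13.849 -0.866 -0.438] n 4 per [ 3.462 -0.216 -0.109] F [ 0.1 -0.2 -0.4] w 1.001
```

```bash
python3 -m crank '[[[2,-0.2,-0.1,0.012],[2,-0.2,-0.1,0],[2,-0.2,-0.1,0],[2,-0.2,-0.1,0],[2,-0.1,0,0],[2,0,0,0],[1,0,0,0],[0,0,0,0],[0,0,0,0]]]'; python3 -c "
from h import *
go(.4445,-.3185,.003)"
```

```text
t: 6.08
ee_pos: [0.4461, -0.3105, 0.0367]
ee_rot: [0.702, -0.049, 0.709, 0.034]
wrist_force: [0.9, 0.4, 0.3]
width: 0.998
t 6.08 p [ 0.4461 -0.3105  0.0367] yaw 0.1177 turn 0.0082 tilt [-0.009  -0.0213 -0.9997] d_cm [ 3.392 -0.705 -0.216] n 1 per [ 3.392 -0.705 -0.216] F [0.9 0.4 0.3] w 0.998
```

```bash
python3 -m crank '[[[1,-0.35,-0.1,0],[1,-0.35,-0.1,0],[0.8,0,0,0],[0,0,0,0],[0,0,0,0]]]'; python3 -c "
from h import *
go(.4445,-.3185,.004)"
```

```text
t: 6.5
ee_pos: [0.4472, -0.3206, 0.0106]
ee_rot: [0.704, -0.051, 0.708, 0.033]
wrist_force: [-1.5, -0.6, 0.0]
width: 0.999
t 6.5 p [ 0.4472 -0.3206  0.0106] yaw 0.1185 turn 0.009 tilt [-0.004  -0.0255 -0.9997] d_cm [ 0.656  0.254 -0.239] n 1 per [ 0.656  0.254 -0.239] F [-1.5 -0.6  0. ] w 0.999
```

```bash
python3 -m crank '[[[0.3,0.12,-0.12,0],[0.2,0.1,-0.1,0],[0,0,0,0],[0,0,0,0]]]' 1 25; python3 -c "
from h import *
go(.4445,-.3185,.004)"
```

```text
t: 6.83
ee_pos: [0.4449, -0.3191, 0.0058]
ee_rot: [0.704, -0.051, 0.708, 0.033]
wrist_force: [-0.1, -0.5, -0.4]
width: 1.003
t 6.83 p [ 0.4449 -0.3191  0.0058] yaw 0.118 turn 0.0085 tilt [-0.0033 -0.026  -0.9997] d_cm [ 0.179  0.073 -0.029] n 1 per [ 0.179  0.073 -0.029] F [-0.1 -0.5 -0.4] w 1.003
```

Close on the base.

```bash
python3 -m crank '[[[0.15,0,0,0],[0,0,0,0],[0,0,0,0],[0,0,0,0],[0,0,0,0],[0,0,0,0],[0,0,0,0],[0,0,0,0]]]' 0.5 25; python3 -c "
from h import *
go(.4445,-.3185,.12)"
```

```text
t: 7.5
ee_pos: [0.4456, -0.3195, 0.0051]
ee_rot: [0.705, -0.051, 0.707, 0.032]
wrist_force: [-0.1, -0.7, 0.5]
width: 0.514
t 7.5 p [ 0.4456 -0.3195  0.0051] yaw 0.1182 turn 0.0087 tilt [-0.002  -0.0271 -0.9996] d_cm [-11.484  -0.19   -0.153] n 3 per [-3.828 -0.063 -0.051] F [-0.1 -0.7  0.5] w 0.514
```

```bash
python3 -c "
from h import *
crop('side',300,250,200,150,4,'pics/s4.png')
masks(('base',))"
```

```text
top base 0.6 55 [178.1 310. ] [0.4163 0.3762]
side base 0.57 486 [357.5 358.6] [ 0.443 -0.319]
```

View pics/s4.png

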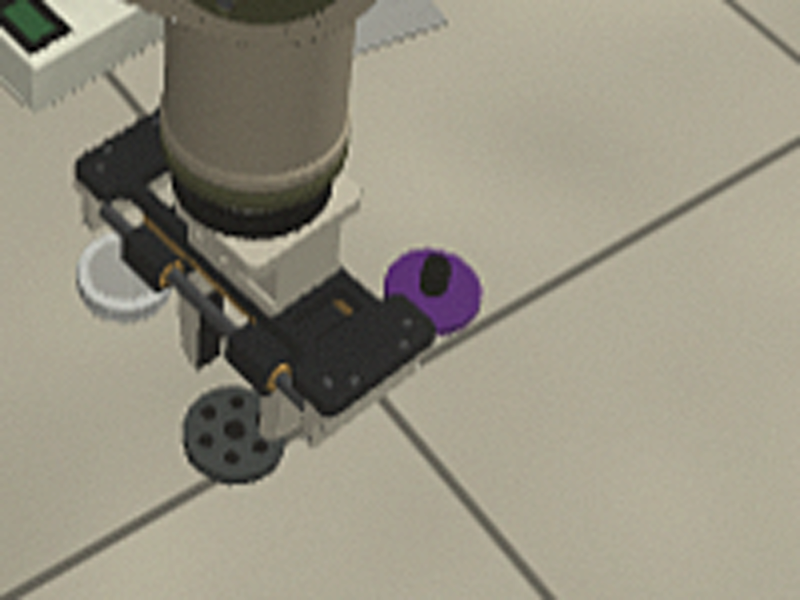

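```bash
python3 -c "
from h import *
o,R=tool();p=o['ee_pos'];print(o)
for s in(-.024,.024):
  for b in (0,-.019,-.084): 
    X=p+R@np.array([b,s,0]); print(s,b,((proj('side',X)[0]-[300,250])*4).round(0), proj('top',X)[0].round(1))
crop('top',330,200,200,150,4,'pics/t4.png')
"
```

```text
{'t': 7.75, 'q': array([-0.69888362,  0.13238742,  1.81740969, -0.02385015,  1.17613372,
       -2.37879732]), 'qd': array([-0.0012113 , -0.00024407,  0.00071079,  0.00042293, -0.00100084,
       -0.00019308]), 'effort': array([ 8.07676588e-04, -5.09354246e+01, -4.40670955e+01, -2.05779509e-01,
       -6.51070126e-02, -1.98618407e-03]), 'ee_pos': array([ 0.44551185, -0.31951394,  0.00508378]), 'ee_rot': array([ 0.70450496, -0.05121557,  0.70711367,  0.0322486 ]), 'wrist_force': array([-0.01668488, -0.54501962,  0.70492785]), 'torque': array([0.0426828 , 0.01036496, 0.04270914]), 'width': 0.5014888030141466}
-0.024 0 [264. 462.] [423.  303.5]
-0.024 -0.019 [266. 443.] [424.3 303. ]
-0.024 -0.084 [271. 371.] [429.1 301.1]
0.024 0 [205. 403.] [407.  305.2]
0.024 -0.019 [206. 383.] [408.1 304.7]
0.024 -0.084 [208. 311.] [412.1 303. ]
```

View pics/t4.png

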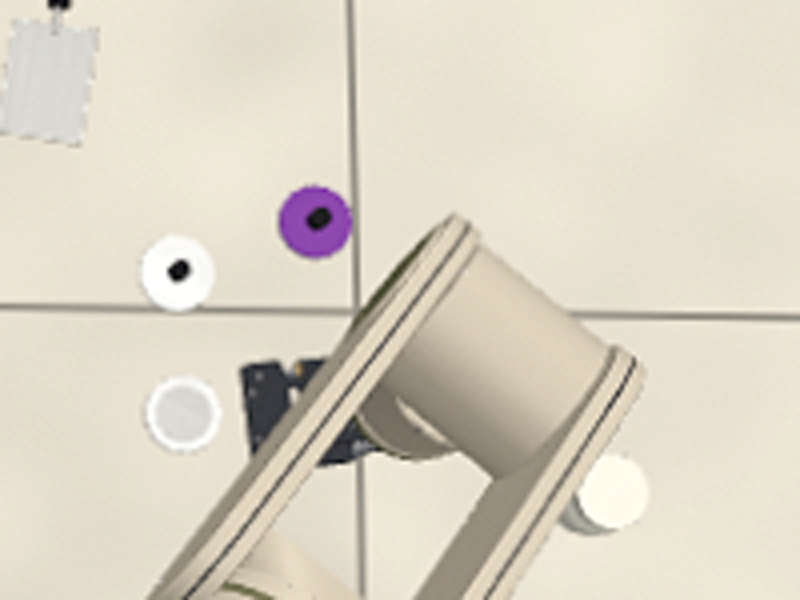

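```bash
python3 -c "
from h import *
R=np.array([[0,.303,.953],[0,.953,-.303],[-1,0,0]]);p=np.array([.1815,.5712,.178])
f=cv2.imread('pics/side0.png')[:,:,::-1].copy();
for s in(-.0465,0,.0465):
  for b in (0,-.019,-.084):
    u=proj('side',p+R@np.array([b,s,0]))[0]; cv2.circle(f,tuple(int(v) for v in u.round()),0,(255,0,0),-1)
crop('side',50,40,80,110,5,'pics/s5.png',f)
f=cv2.imread('pics/top0.png')[:,:,::-1].copy();
for s in(-.0465,0,.0465):
  for b in (0,-.019,-.084):
    u=proj('top',p+R@np.array([b,s,0]))[0]; cv2.circle(f,tuple(int(v) for v in u.round()),0,(255,0,0),-1)
crop('top',0,350,150,110,5,'pics/t5.png',f)
"
```

```text
(no output)
```

View pics/s5.png

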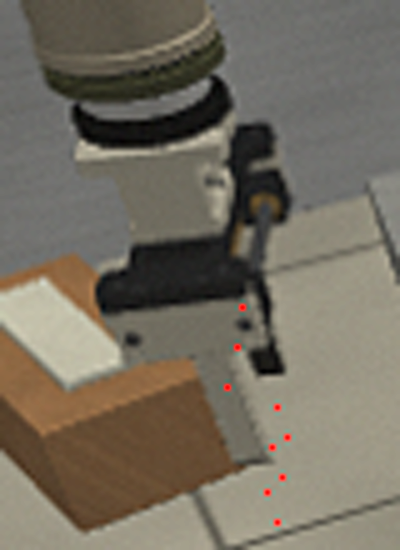

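View pics/t5.png

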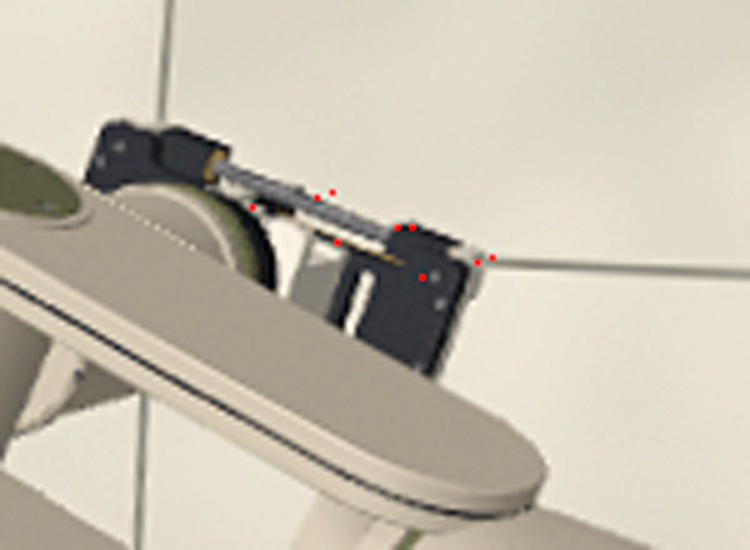

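```bash
python3 -c "
from h import *
print('base',proj('side',[[0,0,0]]),proj('top',[[0,0,0]]))
for z in(.005,.02,.03,.04,.05):
  print(z,onz('side',(350,341),z),onz('side',(368.5,359.5),z))
o,R=tool();
for s in(-.024,.024): print(o['ee_pos']+R@np.array([0,s,0]))
"
```

```text
base [[112.75807895 345.62980307]] [[303.60464217 459.50660389]]
0.005 [ 0.45403687 -0.27375653] [ 0.46159872 -0.33370858]
0.02 [ 0.44810955 -0.28168603] [ 0.45554754 -0.34065606]
0.03 [ 0.444158   -0.28697236] [ 0.45151341 -0.34528771]
0.04 [ 0.44020645 -0.29225869] [ 0.44747928 -0.34991936]
0.05 [ 0.4362549  -0.29754502] [ 0.44344516 -0.35455101]
[ 0.44834638 -0.34330949  0.0057115 ]
[ 0.44268961 -0.29566098  0.00443853]
```

```bash
python3 -m crank '[[[-3.5,0,0,0],[-3.5,0,0,0],[-3.5,0,0,0],[0,0,0,0],[0,0,0,0],[0,0,0,0],[0,0,0,0],[0,0,0,0],[0,0,0,0]]]' 0; python3 -c "
from h import *
go(.4445,-.3185,.12)
o,R=tool();f=grab_frame('side').copy()
for b in (0,-.019,-.084):
    u=proj('side',o['ee_pos']+R@np.array([b,0,0]))[0]; cv2.circle(f,tuple(int(v) for v in u.round()),0,(255,0,0),-1)
crop('side',300,230,200,150,4,'pics/s6.png',f)"
```

```text
t: 8.55
ee_pos: [0.4431, -0.3145, 0.1097]
ee_rot: [0.703, -0.049, 0.709, 0.034]
wrist_force: [0.1, 0.2, -0.1]
width: 0.003
t 8.55 p [ 0.4431 -0.3145  0.1097] yaw 0.1181 turn 0.0086 tilt [-0.0079 -0.022  -0.9997] d_cm [-1.024 -0.44   0.08 ] n 1 per [-1.024 -0.44   0.08 ] F [ 0.1  0.2 -0.1] w 0.003
```

View pics/s6.png

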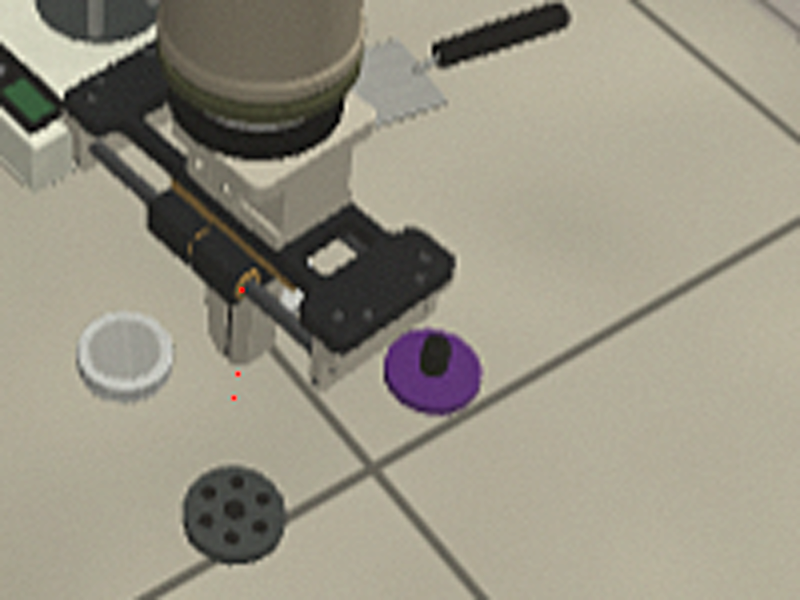

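```bash
python3 -m crank '[[[2,0,0,0],[2,0,0,0],[2,0,0,0],[2,0,0,0],[0.8,0,0,0],[0,0,0,0],[0,0,0,0]]]'; for i in 1 ; do python3 -m crank '[[[0.5,0,0,0],[0,0,0,0]]]'; done; python3 -c "
from h import *
go(.4445,-.3185,0)"
```

```text
t: 9.18
ee_pos: [0.4399, -0.3145, 0.0144]
ee_rot: [0.701, -0.048, 0.711, 0.036]
wrist_force: [-0.6, -0.1, -0.1]
width: 0.006
t: 9.35
ee_pos: [0.4404, -0.315, 0.0103]
ee_rot: [0.701, -0.048, 0.711, 0.035]
wrist_force: [-0.1, -0.3, -0.3]
width: 0.007
t 9.35 p [ 0.4404 -0.315   0.0103] yaw 0.1181 turn 0.0086 tilt [-0.0123 -0.0183 -0.9998] d_cm [ 1.031 -0.379  0.386] n 1 per [ 1.031 -0.379  0.386] F [-0.1 -0.3 -0.3] w 0.007
```

```bash
python3 -m crank '[[[0.4,0,0,0],[0,0,0,0]]]';  python3 -m crank '[[[0.4,0,0,0],[0,0,0,0]]]'; python3 -m crank '[[[0.3,0,0,0],[0,0,0,0]]]'; python3 -c "
from h import *
go(.4445,-.3185,0)"
```

```text
t: 9.52
ee_pos: [0.4415, -0.3161, 0.0078]
ee_rot: [0.702, -0.049, 0.71, 0.035]
wrist_force: [-0.7, 1.0, -0.6]
width: 0.007
t: 9.68
ee_pos: [0.4424, -0.3169, 0.0048]
ee_rot: [0.703, -0.049, 0.709, 0.034]
wrist_force: [-1.3, 0.9, -0.1]
width: 0.005
t: 9.85
ee_pos: [0.4428, -0.3173, 0.0021]
ee_rot: [0.703, -0.05, 0.709, 0.034]
wrist_force: [-0.8, -0.2, -0.6]
width: 0.003
t 9.85 p [ 0.4428 -0.3173  0.0021] yaw 0.1181 turn 0.0086 tilt [-0.0073 -0.0226 -0.9997] d_cm [ 0.209 -0.132  0.154] n 1 per [ 0.209 -0.132  0.154] F [-0.8 -0.2 -0.6] w 0.003
```

```bash
python3 -m crank '[[[0.5,0,0,0],[0,0,0,0]]]';  python3 -m crank '[[[0.4,0,0,0],[0,0,0,0]]]'; python3 -m crank '[[[0.3,0,0,0],[0,0,0,0]]]'; python3 -c "
from h import *
go(.4445,-.3185,0)
crop('side',300,250,200,150,4,'pics/s7.png')"
```

```text
t: 10.02
ee_pos: [0.443, -0.3176, -0.0031]
ee_rot: [0.703, -0.05, 0.709, 0.034]
wrist_force: [-0.3, 0.8, -0.3]
width: 0.006
t: 10.18
ee_pos: [0.4428, -0.3176, -0.0078]
ee_rot: [0.703, -0.05, 0.709, 0.034]
wrist_force: [-0.5, -0.1, -0.9]
width: 0.01
t: 10.35
ee_pos: [0.4427, -0.3176, -0.0113]
ee_rot: [0.703, -0.049, 0.709, 0.034]
wrist_force: [-0.1, 0.4, -1.3]
width: 0.006
t 10.35 p [ 0.4427 -0.3176 -0.0113] yaw 0.1181 turn 0.0086 tilt [-0.0074 -0.0225 -0.9997] d_cm [-1.132 -0.138  0.161] n 1 per [-1.132 -0.138  0.161] F [-0.1  0.4 -1.3] w 0.006
```

View pics/s7.png

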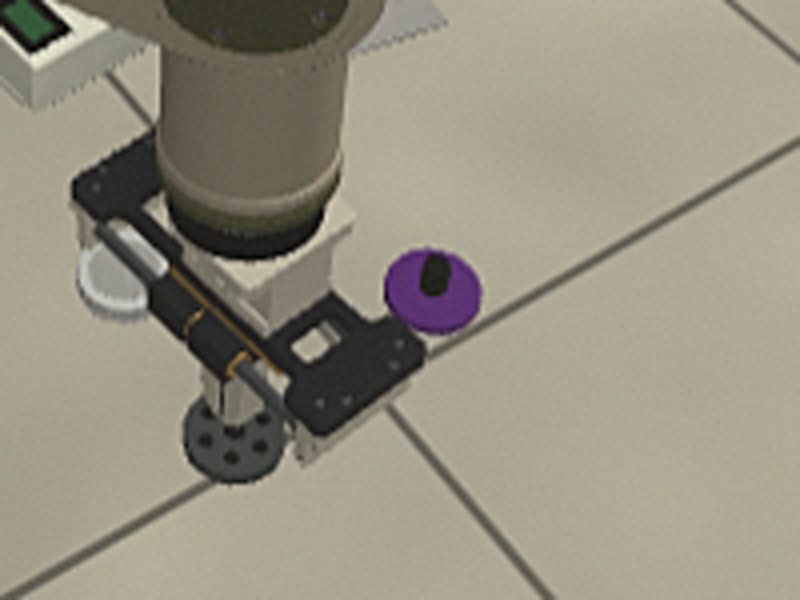

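```bash
python3 -m crank '[[[0.4,0,0,0],[0,0,0,0]]]';  python3 -m crank '[[[0.2,0,0,0],[0,0,0,0]]]'; python3 -m crank '[[[0.2,0,0,0],[0,0,0,0]]]';python3 -m crank '[[[0.15,0,0,0],[0,0,0,0]]]'
```

```text
t: 10.57
ee_pos: [0.443, -0.3179, -0.0151]
ee_rot: [0.703, -0.05, 0.709, 0.034]
wrist_force: [0.2, 0.2, -0.5]
width: 0.007
t: 10.73
ee_pos: [0.443, -0.318, -0.0173]
ee_rot: [0.703, -0.05, 0.709, 0.034]
wrist_force: [-0.2, 0.3, -0.3]
width: 0.002
t: 10.9
ee_pos: [0.443, -0.3181, -0.0195]
ee_rot: [0.703, -0.05, 0.709, 0.034]
wrist_force: [-0.4, 0.2, -1.0]
width: 0.006
t: 11.07
ee_pos: [0.443, -0.3182, -0.0212]
ee_rot: [0.703, -0.05, 0.709, 0.034]
wrist_force: [0.1, -0.5, -0.0]
width: 0.003
```

```bash
python3 -m crank '[[[0.15,0,0,0],[0,0,0,0]]]';python3 -m crank '[[[0.15,0,0,0],[0,0,0,0]]]'
```

```text
t: 11.23
ee_pos: [0.4431, -0.3182, -0.0227]
ee_rot: [0.703, -0.05, 0.709, 0.034]
wrist_force: [0.1, 0.5, -0.3]
width: 0.007
t: 11.4
ee_pos: [0.4431, -0.3183, -0.0243]
ee_rot: [0.703, -0.05, 0.709, 0.034]
wrist_force: [-0.3, 0.8, -0.3]
width: 0.006
```

```bash
python3 -m crank '[[[0.15,0,0,0],[0,0,0,0]]]';python3 -m crank '[[[0.15,0,0,0],[0,0,0,0]]]';  python3 -c "
from h import *
crop('side',300,270,120,90,6,'pics/s8.png')"
```

```text
t: 11.57
ee_pos: [0.4432, -0.3184, -0.0259]
ee_rot: [0.703, -0.05, 0.709, 0.034]
wrist_force: [0.0, -0.4, -0.2]
width: 0.003
t: 11.73
ee_pos: [0.4431, -0.3184, -0.0276]
ee_rot: [0.703, -0.05, 0.709, 0.034]
wrist_force: [-0.4, -0.8, -0.3]
width: 0.007
```

View pics/s8.png

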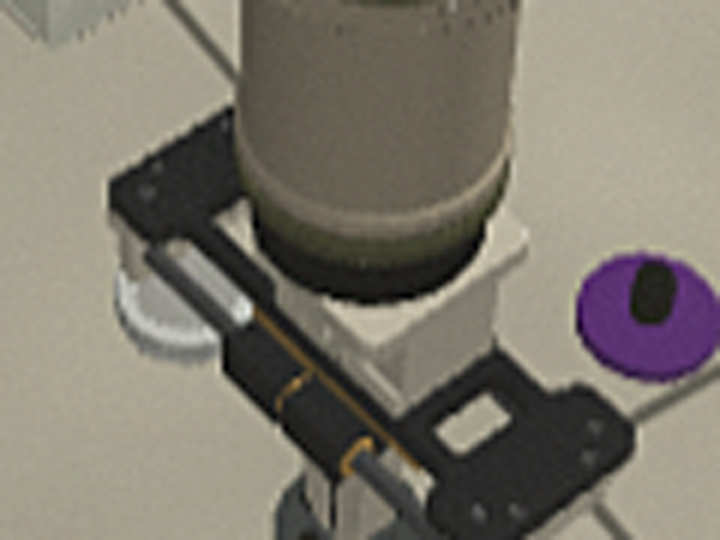

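```bash
python3 -m crank '[[[0.15,0,0,0],[0,0,0,0]]]';python3 -m crank '[[[0.15,0,0,0],[0,0,0,0]]]';python3 -m crank '[[[0.15,0,0,0],[0,0,0,0]]]';  python3 -c "
from h import *
crop('side',300,290,120,90,6,'pics/s9.png')"
```

```text
t: 11.95
ee_pos: [0.4433, -0.3186, -0.029]
ee_rot: [0.703, -0.05, 0.708, 0.034]
wrist_force: [-0.6, 0.5, 0.3]
width: 0.005
t: 12.12
ee_pos: [0.4437, -0.319, -0.0288]
ee_rot: [0.703, -0.05, 0.708, 0.033]
wrist_force: [0.3, 0.0, 0.2]
width: 0.002
t: 12.28
ee_pos: [0.4444, -0.3195, -0.029]
ee_rot: [0.704, -0.05, 0.708, 0.033]
wrist_force: [0.0, -0.2, -0.7]
width: 0.007
```

View pics/s9.png

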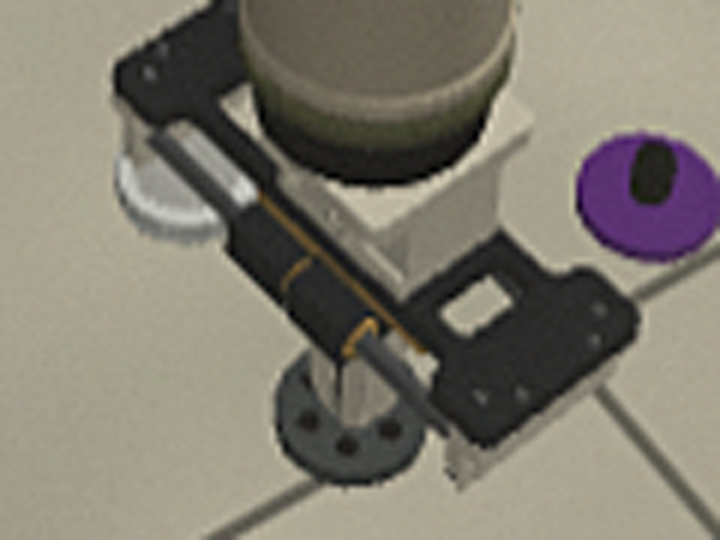

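```bash
python3 -c "
from h import *
np.set_printoptions(precision=4,suppress=True)
o,R=tool();print(o['q'],o['effort'],o['wrist_force'],o['torque']);print(R)
for z in (0.01,.002,.02,.03):print(onz('side',(358.2,360.7),z))
"
```

```text
[-0.7002  0.183   1.8315 -0.0244  1.1146 -2.3785] [  0.0105 -51.582  -41.9027  -0.2031   0.1476  -0.0014] [-0.127   0.4793  0.1092] [ 0.0782 -0.0098 -0.0039]
[[-0.0044 -0.1179  0.993 ]
 [-0.0249  0.9927  0.1177]
 [-0.9997 -0.0242 -0.0073]]
[ 0.4392 -0.3267]
[ 0.4423 -0.3229]
[ 0.4354 -0.3314]
[ 0.4316 -0.3361]
```

```bash
python3 -m crank '[[[-2,0,0,0],[-2,0,0,0],[-2,0,0,0],[-2,0,0,0],[-2,0,0,0],[0,0,0,0],[0,0,0,0]]]';python3 -c "
from h import *
go()
o,R=tool();f=grab_frame('side').copy()
crop('side',300,230,120,90,6.6,'pics/s10.png',f)
print(-calibration('side')['R'].T@calibration('side')['t'],-calibration('top')['R'].T@calibration('top')['t'])
for b in(0,.02,.04,-.02,-.04,-.06,-.084,-.11,-.13):
  print(b,[((proj('side',o['ee_pos']+R@np.array([b,y,z]))[0]-[300,230])*6.6).round(0).tolist() for y,z in((-.0175,-.0075),(.0175,-.0075),(-.0175,.0075),(-.094,-.0375),(.094,-.0375))])
"
```

```text
t: 12.92
ee_pos: [0.4429, -0.3153, 0.0709]
ee_rot: [0.702, -0.049, 0.709, 0.034]
wrist_force: [-0.7, -0.1, -0.1]
width: 0.008
t 12.92 p [ 0.4429 -0.3153  0.0709] yaw 0.1182 turn 0.0087 tilt [-0.0086 -0.0213 -0.9997] d_cm [0. 0. 0.] n 0 per [0. 0. 0.] F [-0.7 -0.1 -0.1] w 0.008
[ 0.09217611 -0.75784921  0.92074392] [ 0.33621841 -0.00856365  1.44567894]
0 [[401.0, 776.0], [327.0, 703.0], [437.0, 750.0], [499.0, 1005.0], [103.0, 599.0]]
0.02 [[398.0, 813.0], [325.0, 740.0], [434.0, 787.0], [495.0, 1040.0], [104.0, 636.0]]
0.04 [[396.0, 848.0], [324.0, 775.0], [431.0, 823.0], [491.0, 1075.0], [106.0, 672.0]]
-0.02 [[404.0, 739.0], [328.0, 665.0], [440.0, 713.0], [504.0, 969.0], [101.0, 561.0]]
-0.04 [[406.0, 700.0], [330.0, 626.0], [443.0, 674.0], [508.0, 931.0], [100.0, 522.0]]
-0.06 [[409.0, 660.0], [332.0, 586.0], [447.0, 634.0], [513.0, 892.0], [98.0, 482.0]]
-0.084 [[413.0, 611.0], [334.0, 537.0], [451.0, 585.0], [519.0, 844.0], [97.0, 432.0]]
-0.11 [[417.0, 556.0], [336.0, 481.0], [456.0, 530.0], [525.0, 790.0], [95.0, 376.0]]
-0.13 [[420.0, 512.0], [338.0, 437.0], [459.0, 485.0], [530.0, 747.0], [93.0, 332.0]]
```

View pics/s10.png

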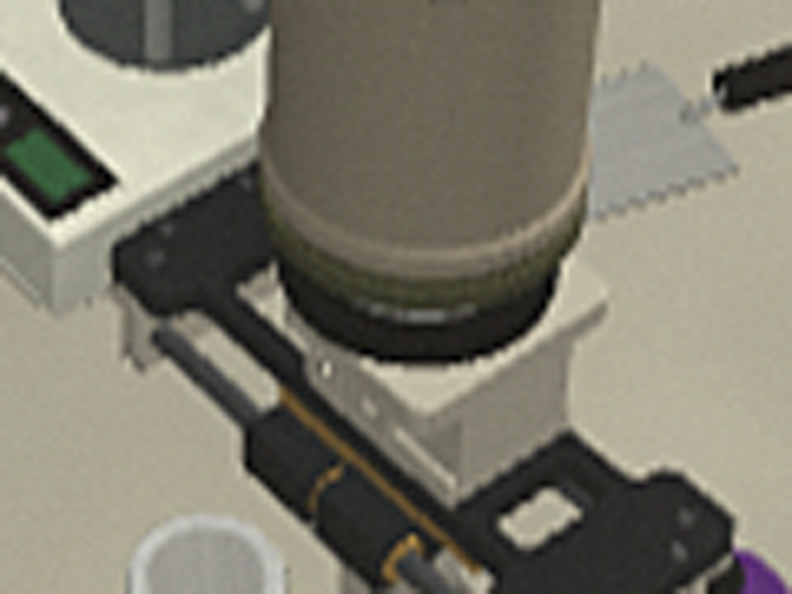

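```bash
python3 -c "
from h import *
crop('side',300,280,120,90,6.6,'pics/s11.png')
"
```

```text
(no output)
```

View pics/s11.png

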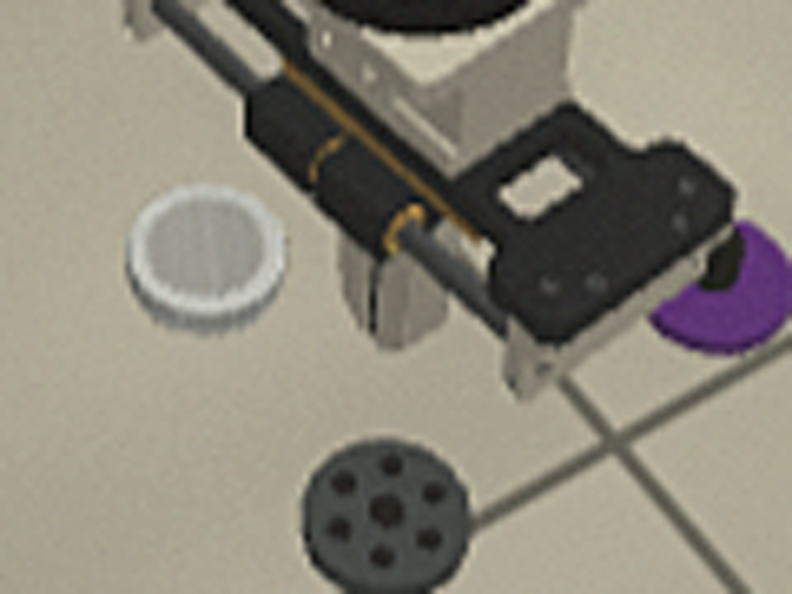

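```bash
python3 -c "
from h import *
print(tri((396,314.5),(318.9,291)))
print(tri((390.2,292),(340,277.5)))
p=np.array([.4455,-.3195,.0051]);R=np.array([[-.0044,-.1179,.993],[-.025,.9927,.1177],[-.9997,-.024,-.007]])
for b in(-.084,-.1): print(p+R@np.array([b,.094,-.0375]),p+R@np.array([b,.094,.0375]))
"
```

```text
(array([ 0.40373019, -0.23247173,  0.17108591]), np.float64(0.0034588154557899497))
(array([ 0.46296828, -0.219124  ,  0.16243682]), np.float64(0.003390031469890598))
[ 0.3975495  -0.22849995  0.0870813 ] [ 0.4720245  -0.21967245  0.0865563 ]
[ 0.3976199  -0.22809995  0.1030765 ] [ 0.4720949  -0.21927245  0.1025515 ]
```

```bash
python3 -c "
from h import *
go(.385,-.265,.0)"
```

```text
t 13.02 p [ 0.4427 -0.3152  0.0702] yaw 0.1181 turn 0.0086 tilt [-0.0092 -0.0208 -0.9997] d_cm [ 6.971  5.801 -5.058] n 3 per [ 2.324  1.934 -1.686] F [-0.5 -0.3  0.2] w 0.006
```

```bash
python3 -m crank '[[[0,2,-1.7,0],[0,2,-1.7,0],[0,2,-1.7,0],[0,0,0,0],[2,0,0,0],[2,0,0,0],[2,0,0,0],[2,0,0,0],[0,0,0,0],[0,0,0,0]]]'; python3 -m crank '[[[0.5,0,0,0],[0.5,0,0,0],[0,0,0,0]]]'; python3 -c "
from h import *
o,R=tool();print(o['q'].round(3),o['effort'].round(2),R[:,0].round(4))"
```

```text
t: 13.85
ee_pos: [0.3744, -0.2555, -0.027]
ee_rot: [0.697, -0.044, 0.714, 0.039]
wrist_force: [-0.9, -0.6, 1.0]
width: 0.005
t: 14.1
ee_pos: [0.3747, -0.256, -0.0369]
ee_rot: [0.697, -0.044, 0.714, 0.039]
wrist_force: [0.3, 0.7, -0.6]
width: 0.002
[-0.692 -0.021  2.065 -0.024  1.11  -2.37 ] [ -0.06 -40.59 -42.06  -0.2   -0.17  -0.  ] [-0.0233 -0.0092 -0.9997]
```

```bash
for i in 1 2 3 4; do echo; done; python3 -m crank '[[[0.15,0,0,0],[0,0,0,0]]]'; python3 -m crank '[[[0.15,0,0,0],[0,0,0,0]]]'; python3 -m crank '[[[0.15,0,0,0],[0,0,0,0]]]'; python3 -c "
from h import *
o,R=tool();print(o['q'].round(3),o['effort'].round(2),R[:,0].round(4))"
```

```text
t: 14.27
ee_pos: [0.3756, -0.2568, -0.0374]
ee_rot: [0.698, -0.045, 0.714, 0.038]
wrist_force: [-1.0, 0.4, -0.2]
width: 0.004
t: 14.43
ee_pos: [0.3765, -0.2576, -0.0379]
ee_rot: [0.699, -0.045, 0.713, 0.038]
wrist_force: [0.2, 0.3, -0.7]
width: 0.004
t: 14.6
ee_pos: [0.377, -0.2581, -0.0388]
ee_rot: [0.699, -0.046, 0.713, 0.037]
wrist_force: [0.3, -0.1, -0.4]
width: 0.005
[-0.692 -0.015  2.063 -0.025  1.1   -2.37 ] [-2.000e-02 -4.089e+01 -4.186e+01 -2.000e-01 -3.000e-02 -0.000e+00] [-0.0189 -0.0127 -0.9997]
```

```bash
python3 -c "
from h import *
crop('side',270,260,160,120,5,'pics/s12.png')
go()
"
```

```text
t 14.65 p [ 0.3772 -0.2582 -0.0387] yaw 0.1178 turn 0.0083 tilt [-0.0188 -0.0129 -0.9997] d_cm [0. 0. 0.] n 0 per [0. 0. 0.] F [ 0.  -0.3  0.4] w 0.004
```

View pics/s12.png

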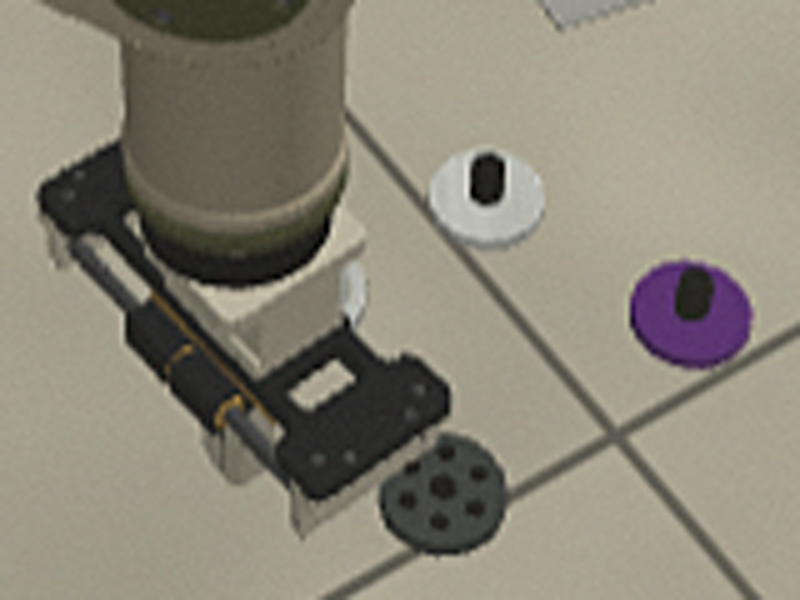

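```bash
python3 -c "
from h import *
for z in (0,.01,.02): print(onz('side',(317.4,356.8),z))
o,R=tool(); print([o['ee_pos']+R@np.array([0,y,-.0075]) for y in(-.0175,0)])
"; python3 -m crank '[[[0.3,0,0,0],[0,0,0,0]]]'; python3 -m crank '[[[0.3,0,0,0],[0,0,0,0]]]'; python3 -c "
from h import *
o,R=tool();print(o['q'].round(3),o['effort'].round(2),R[:,0].round(4),o['wrist_force'])"
```

```text
[ 0.37328881 -0.26668865]
[ 0.3702357  -0.27202304]
[ 0.3671826  -0.27735743]
[array([ 0.37176193, -0.27644429, -0.0383421 ]), array([ 0.36970484, -0.2590666 , -0.03852792])]
t: 14.82
ee_pos: [0.3779, -0.2587, -0.0386]
ee_rot: [0.699, -0.046, 0.713, 0.037]
wrist_force: [0.4, -0.6, -1.1]
width: 0.005
t: 14.98
ee_pos: [0.379, -0.2596, -0.0386]
ee_rot: [0.699, -0.046, 0.712, 0.037]
wrist_force: [0.0, 0.1, 0.0]
width: 0.003
[-0.692 -0.011  2.059 -0.025  1.098 -2.37 ] [ 2.000e-02 -4.131e+01 -4.191e+01 -1.900e-01  4.000e-01 -0.000e+00] [-0.0174 -0.0141 -0.9997] [0.01206513 0.13701654 0.03572305]
```

```bash
sed -i "s/def go(x=None/ZB=.038\ndef go(x=None/; s/p=o\['ee_pos'\]; t=np/p=o['ee_pos']+[0,0,ZB]; t=np/" h.py; python3 -m crank '[[[-2,0,0,0],[-2,0,0,0],[-2,0,0,0],[0,0,0,0],[0,0,0,0]]]' 1; python3 -c "
from h import *
go(.4445,-.3185)"
```

```text
t: 15.4
ee_pos: [0.3793, -0.258, 0.0227]
ee_rot: [0.699, -0.046, 0.713, 0.038]
wrist_force: [-0.3, 0.6, -0.6]
width: 0.313
t 15.4 p [ 0.3793 -0.258   0.0607] yaw 0.118 turn 0.0085 tilt [-0.0188 -0.0128 -0.9997] d_cm [-0.045 -6.772  5.763] n 3 per [-0.015 -2.257  1.921] F [-0.3  0.6 -0.6] w 0.313
```

```bash
python3 -m crank '[[[0,-1.7,1.45,0.008],[0,-1.7,1.45,0],[0,-1.7,1.45,0],[0,-1.5,1.3,0],[0,0,0,0],[0,0,0,0],[0,0,0,0]]]' 1; python3 -c "
from h import *
go(.4445,-.3185,.02)"
```

```text
t: 15.98
ee_pos: [0.4418, -0.3167, 0.0142]
ee_rot: [0.697, -0.041, 0.715, 0.036]
wrist_force: [-1.2, 0.7, -0.2]
width: 0.817
t 15.98 p [ 0.4418 -0.3167  0.0522] yaw 0.1098 turn 0.0003 tilt [-0.0247 -0.0078 -0.9997] d_cm [ 3.21  -0.192  0.331] n 1 per [ 3.21  -0.192  0.331] F [-1.2  0.7 -0.2] w 0.817
```

```bash
python3 -m crank '[[[1,-0.1,0.1,0],[1,-0.1,0.1,0],[1,0,0.1,0],[0,0,0,0],[0,0,0,0]]]' 1; python3 -c "
from h import *
go(.4445,-.3185,.003)"
```

```text
t: 16.4
ee_pos: [0.441, -0.3155, -0.0215]
ee_rot: [0.696, -0.04, 0.716, 0.038]
wrist_force: [0.6, -0.2, 0.6]
width: 1.002
t 16.4 p [ 0.441  -0.3155  0.0165] yaw 0.1102 turn 0.0007 tilt [-0.0281 -0.0049 -0.9996] d_cm [ 1.339 -0.33   0.349] n 1 per [ 1.339 -0.33   0.349] F [ 0.6 -0.2  0.6] w 1.002
```

```bash
python3 -m crank '[[[0.6,-0.16,0.18,0],[0.6,-0.16,0.17,0],[0,0,0,0]]]' 1; python3 -c "
from h import *
go(.4445,-.3185,.003)"
```

```text
t: 16.65
ee_pos: [0.4445, -0.3181, -0.0349]
ee_rot: [0.696, -0.04, 0.716, 0.038]
wrist_force: [0.3, 0.1, -0.6]
width: 1.0
t 16.65 p [ 0.4445 -0.3181  0.0031] yaw 0.1104 turn 0.0009 tilt [-0.0284 -0.0046 -0.9996] d_cm [ 0.01  -0.038  0.   ] n 1 per [ 0.01  -0.038  0.   ] F [ 0.3  0.1 -0.6] w 1.0
```

```bash
python3 -m crank '[[[0,0,0,0],[0,0,0,0],[0,0,0,0],[0,0,0,0],[0,0,0,0],[0,0,0,0]]]' 0.4 25; python3 -m crank '[[[-0.1,0,0,0],[0,0,0,0],[0,0,0,0]]]'; python3 -c "
from h import *
go(.4445,-.3185,.1)"
```

```text
t: 17.15
ee_pos: [0.4454, -0.3189, -0.034]
ee_rot: [0.696, -0.04, 0.716, 0.038]
wrist_force: [0.9, -0.4, 0.1]
width: 0.622
t: 17.4
ee_pos: [0.4453, -0.3189, -0.0328]
ee_rot: [0.696, -0.04, 0.716, 0.037]
wrist_force: [0.3, 0.3, -0.4]
width: 0.591
t 17.4 p [ 0.4453 -0.3189  0.0052] yaw 0.1104 turn 0.0009 tilt [-0.0271 -0.0058 -0.9996] d_cm [-9.476  0.021 -0.34 ] n 3 per [-3.159  0.007 -0.113] F [ 0.3  0.3 -0.4] w 0.591
```

```bash
python3 -m crank '[[[-2,0,0,0],[-3,0,0,0],[-3,0,0,0],[-3,0,0,0],[-3,0,0,0],[-2,0,0,0],[0,0,0,0],[0,0,0,0]]]'; python3 -c "
from h import *
go(.576,.0282)
masks(('base',))
crop('side',270,200,160,120,5,'pics/s13.png')"
```

```text
t: 18.07
ee_pos: [0.4468, -0.3154, 0.1303]
ee_rot: [0.694, -0.038, 0.718, 0.039]
wrist_force: [-0.9, -0.3, -1.0]
width: 0.591
t 18.07 p [ 0.4468 -0.3154  0.1683] yaw 0.1102 turn 0.0007 tilt [-3.330e-02 -4.000e-04 -9.994e-01] d_cm [-0.442 32.728 16.614] n 10 per [-0.044  3.273  1.661] F [-0.9 -0.3 -1. ] w 0.591
side base 0.81 487 [358.8 311.3] [ 0.5174 -0.2168]
side base 0.71 424 [330.9 318.4] [ 0.4511 -0.1991]
```

View pics/s13.png

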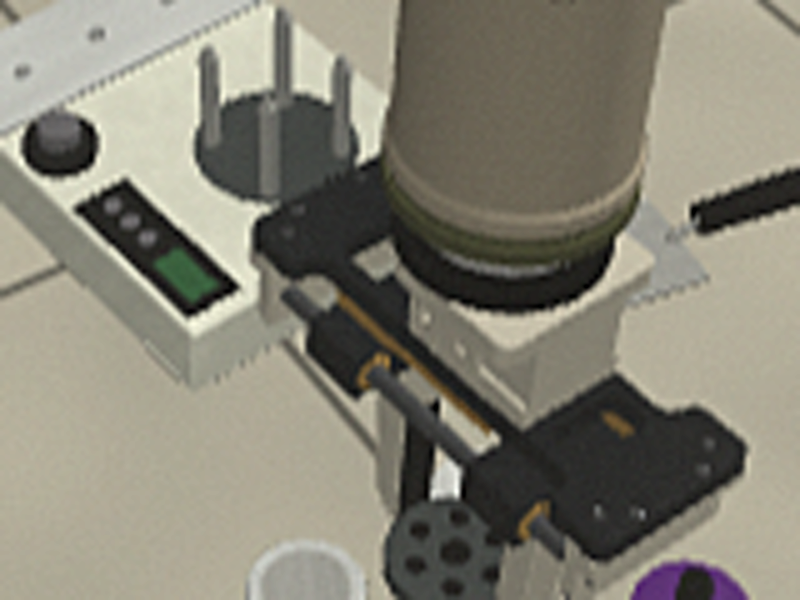

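```bash
python3 -m crank '[[[0,2.7,1.4,0],[0,2.7,1.4,0],[0,2.7,1.4,0],[0,2.7,1.4,0],[0,2.7,1.4,0],[0,2.7,1.4,0],[0,2.7,1.4,0],[0,2.7,1.4,0],[0,2.7,1.4,0],[0,2.7,1.4,0],[0,0,0,0],[0,0,0,0]]]'; python3 -c "
from h import *
go(.576,.0282)"
```

```text
t: 19.32
ee_pos: [0.5474, -0.0153, 0.104]
ee_rot: [0.683, -0.032, 0.729, 0.043]
wrist_force: [-0.7, -1.1, -1.6]
width: 0.59
t 19.32 p [ 0.5474 -0.0153  0.142 ] yaw 0.1045 turn -0.005 tilt [-0.0657  0.0122 -0.9978] d_cm [-0.135  4.03   3.301] n 2 per [-0.068  2.015  1.65 ] F [-0.7 -1.1 -1.6] w 0.59
```

```bash
cat > st.py <<'E'
from h import *
go()
E
python3 -m crank '[[[-1,0,-2,0],[-1,0,-2,0],[0,0,-2,0],[0,0,-2,0],[0,0,0,0],[0,0,0,0]]]'|head -1; python3 st.py;  python3 -m crank '[[[0,0,1,0],[0,0,0,0],[0,0,1,0],[0,0,0,0],[0,0,1,0],[0,0,0,0],[0,0,1,0],[0,0,0,0]]]'|head -1; python3 st.py
```

```text
t: 19.82
t 19.82 p [ 0.4607 -0.0265  0.16  ] yaw 0.1033 turn -0.0062 tilt [-0.0798  0.0133 -0.9967] d_cm [0. 0. 0.] n 0 per [0. 0. 0.] F [-0.  -0.1 -1.5] w 0.591
t: 20.48
t 20.48 p [ 0.4992 -0.0253  0.1534] yaw 0.0996 turn -0.0099 tilt [-0.0863  0.0137 -0.9962] d_cm [0. 0. 0.] n 0 per [0. 0. 0.] F [ 0.8 -0.3 -1.6] w 0.589
```

```bash
python3 -m crank '[[[-2,0,0,0],[-2,0,0,0],[-2,0,0,0],[0,0,0,0]]]'|head -1; python3 st.py;  python3 -m crank '[[[2,0,0,0],[2,0,0,0],[2,0,0,0],[0,0,0,0]]]'|head -1; python3 st.py;  python3 -m crank '[[[0,0,-2,0],[0,0,-2,0],[0,0,-2,0],[0,0,0,0]]]'|head -1; python3 st.py; python3 -m crank '[[[0,0,0,0],[0,0,0,0],[0,0,0,0],[0,0,0,0],[0,0,0,0],[0,0,0,0],[0,0,0,0],[0,0,0,0],[0,0,0,0],[0,0,0,0],[0,0,0,0],[0,0,0,0]]]'|head -1; python3 st.py
```

```text
t: 20.82
t 20.82 p [ 0.4996 -0.0263  0.2121] yaw 0.0999 turn -0.0096 tilt [-0.0959  0.0146 -0.9953] d_cm [0. 0. 0.] n 0 per [0. 0. 0.] F [ 0.5 -0.2 -0.3] w 0.593
t: 21.15
t 21.15 p [ 0.4934 -0.0262  0.1508] yaw 0.1002 turn -0.0093 tilt [-0.0917  0.0135 -0.9957] d_cm [0. 0. 0.] n 0 per [0. 0. 0.] F [-0.4  0.3 -1. ] w 0.59
t: 21.48
t 21.48 p [ 0.4277 -0.032   0.1529] yaw 0.1008 turn -0.0087 tilt [-0.1005  0.0147 -0.9948] d_cm [0. 0. 0.] n 0 per [0. 0. 0.] F [-1.1 -0.  -1.3] w 0.592
t: 22.48
t 22.48 p [ 0.43   -0.032   0.1539] yaw 0.1011 turn -0.0084 tilt [-0.0984  0.0145 -0.995 ] d_cm [0. 0. 0.] n 0 per [0. 0. 0.] F [ 0.7  0.  -1.5] w 0.588
```

```bash
python3 -m crank '[[[0,0,4,0],[0,0,4,0],[0,0,0,0]]]'|head -1; python3 st.py;  python3 -m crank '[[[0,0,-1,0],[0,0,-1,0],[0,0,-1,0],[0,0,-1,0],[0,0,-1,0],[0,0,-1,0],[0,0,-1,0],[0,0,-1,0],[0,0,0,0]]]'|head -1; python3 st.py;  python3 -m crank '[[[4,0,0,0],[0,0,0,0]]]'|head -1; python3 st.py; python3 -m crank '[[[-0.8,0,0,0],[-0.8,0,0,0],[-0.8,0,0,0],[-0.8,0,0,0],[-0.8,0,0,0],[0,0,0,0]]]'|head -1; python3 st.py
```

```text
t: 22.73
t 22.73 p [ 0.5062 -0.0231  0.1417] yaw 0.0995 turn -0.01 tilt [-0.1057  0.0155 -0.9943] d_cm [0. 0. 0.] n 0 per [0. 0. 0.] F [-0.1  0.2 -1.6] w 0.592
t: 23.48
t 23.48 p [ 0.4133 -0.0323  0.1517] yaw 0.0997 turn -0.0098 tilt [-0.1057  0.0142 -0.9943] d_cm [0. 0. 0.] n 0 per [0. 0. 0.] F [-0.2 -0.8 -0.7] w 0.591
t: 23.65
t 23.65 p [ 0.4073 -0.032   0.1125] yaw 0.0987 turn -0.0108 tilt [-0.1013  0.0133 -0.9948] d_cm [0. 0. 0.] n 0 per [0. 0. 0.] F [-3.  -0.  -4.5] w 0.592
t: 24.15
t 24.15 p [ 0.4161 -0.0336  0.1658] yaw 0.0986 turn -0.0109 tilt [-0.0897  0.011  -0.9959] d_cm [0. 0. 0.] n 0 per [0. 0. 0.] F [ 0.6  0.4 -1.2] w 0.592
```

```bash
python3 -m crank '[[[0.8,0,0,0],[0.8,0,0,0],[0.8,0,0,0],[0.8,0,0,0],[0.8,0,0,0],[0,0,0,0]]]'|head -1; python3 st.py;python3 -m crank '[[[-0.8,0,0,0],[-0.8,0,0,0],[-0.8,0,0,0],[-0.8,0,0,0],[-0.8,0,0,0],[0,0,0,0]]]'|head -1; python3 st.py;  python3 -m crank '[[[4,0,0,0],[0,0,0,0],[0,0,0,0]]]'|head -1; python3 st.py; python3 -m crank '[[[0,0,-1.5,0],[0,0,-1.5,0],[0,0,0,0]]]'|head -1; python3 st.py
```

```text
t: 24.65
t 24.65 p [ 0.4132 -0.0332  0.1225] yaw 0.0989 turn -0.0106 tilt [-0.088   0.0107 -0.9961] d_cm [0. 0. 0.] n 0 per [0. 0. 0.] F [-0.6  0.3 -1. ] w 0.591
t: 25.15
t 25.15 p [ 0.4162 -0.0335  0.166 ] yaw 0.0989 turn -0.0106 tilt [-0.0903  0.0112 -0.9959] d_cm [0. 0. 0.] n 0 per [0. 0. 0.] F [-0.3 -0.9 -0.7] w 0.591
t: 25.4
t 25.4 p [ 0.4152 -0.0336  0.1291] yaw 0.099 turn -0.0105 tilt [-0.0839  0.0099 -0.9964] d_cm [0. 0. 0.] n 0 per [0. 0. 0.] F [ 0.5  0.3 -0.5] w 0.591
t: 25.65
t 25.65 p [ 0.3861 -0.0369  0.1353] yaw 0.0996 turn -0.0099 tilt [-0.0829  0.0096 -0.9965] d_cm [0. 0. 0.] n 0 per [0. 0. 0.] F [ 0.2 -1.2 -1.5] w 0.593
```

```bash
python3 -m crank '[[[-1,0,0,0],[-1,0,0,0],[-1,0,0,0],[0,0,0,0],[4,0,0,0],[0,0,0,0],[-0.8,0,0,0],[-0.8,0,0,0],[-0.8,0,0,0],[-0.8,0,0,0],[-0.8,0,0,0],[0,0,0,0]]]'|head -1; python3 st.py;python3 -m crank '[[[4,0,0,0],[-0.8,0,0,0],[-0.8,0,0,0],[-0.8,0,0,0],[-0.8,0,0,0],[-0.8,0,0,0],[4,0,0,0],[-0.8,0,0,0],[-0.8,0,0,0],[-0.8,0,0,0],[-0.8,0,0,0],[-0.8,0,0,0]]]'|head -1; python3 st.py
```

```text
t: 26.65
t 26.65 p [ 0.4003 -0.0388  0.188 ] yaw 0.0999 turn -0.0096 tilt [-0.0623  0.0056 -0.998 ] d_cm [0. 0. 0.] n 0 per [0. 0. 0.] F [ 0.6  0.3 -0.6] w 0.588
t: 27.65
t 27.65 p [ 0.4065 -0.04    0.208 ] yaw 0.1 turn -0.0095 tilt [-0.0468  0.0022 -0.9989] d_cm [0. 0. 0.] n 0 per [0. 0. 0.] F [-0.9  0.1 -1.7] w 0.589
```

```bash
python3 -m crank '[[[4,0,0,0],[0,0,0,0],[-0.8,0,0,0],[-0.8,0,0,0],[-0.8,0,0,0],[-0.8,0,0,0],[-0.8,0,0,0],[0,0,0,0]]]'|head -1; python3 st.py;python3 -m crank '[[[4,0,0,0],[0,0,0,0],[-0.8,0,0,0],[-0.8,0,0,0],[-0.8,0,0,0],[-0.8,0,0,0],[-0.8,0,0,0],[0,0,0,0]]]'|head -1; python3 st.py
```

```text
t: 28.32
t 28.32 p [ 0.4183 -0.0425  0.2333] yaw 0.1002 turn -0.0093 tilt [-0.0184 -0.0041 -0.9998] d_cm [0. 0. 0.] n 0 per [0. 0. 0.] F [-0.2  0.5 -0.9] w 0.596
t: 28.98
t 28.98 p [ 0.4234 -0.0435  0.2488] yaw 0.1002 turn -0.0093 tilt [-0.0045 -0.0071 -1.    ] d_cm [0. 0. 0.] n 0 per [0. 0. 0.] F [-0.4 -0.5 -1.7] w 0.588
```

```bash
python3 -c "
from h import *
go(.576,.0282,.17)"; python3 -m crank '[[[0.4,0.5,1,-0.009],[0.4,0.5,1,0],[0.4,0.5,1,0],[0.4,0.5,1,0],[0.4,0.5,1,0],[0.4,0.5,1,0],[0.4,0.5,1,0],[0.4,0.5,1,0],[0.4,0.5,1,0],[0.4,0.5,1,0],[0,0,0,0]]]'|head -1; python3 -c "
from h import *
go(.576,.0282,.17)"
```

```text
t 28.98 p [ 0.4234 -0.0435  0.2488] yaw 0.1002 turn -0.0093 tilt [-0.0045 -0.0071 -1.    ] d_cm [ 7.764  5.664 15.943] n 5 per [1.553 1.133 3.189] F [-0.4 -0.5 -1.7] w 0.588
t: 29.9
t 29.9 p [0.528  0.0211 0.2113] yaw 0.1071 turn -0.0024 tilt [ 0.0043 -0.0088 -1.    ] d_cm [4.139 0.228 4.834] n 2 per [2.07  0.114 2.417] F [-0.2  1.2 -1.7] w 0.591
```

```bash
python3 -m crank '[[[0.7,0,1,0],[0.7,0.05,1,0],[0.7,0.05,1,0],[0.7,0.05,1,0],[0.7,0.05,0.5,0],[0,0,0,0],[0,0,0,0]]]'|head -1; python3 -c "
from h import *
go(.576,.0282,.14)
crop('side',250,170,120,90,6.6,'pics/s14.png')
crop('top',220,210,120,90,6.6,'pics/t14.png')
"
```

```text
t: 30.48
t 30.48 p [0.5741 0.0287 0.1745] yaw 0.1084 turn -0.0011 tilt [ 0.0015 -0.0096 -1.    ] d_cm [ 3.448 -0.038  0.177] n 1 per [ 3.448 -0.038  0.177] F [ 0.2 -0.  -1.5] w 0.59
```

View pics/s14.png

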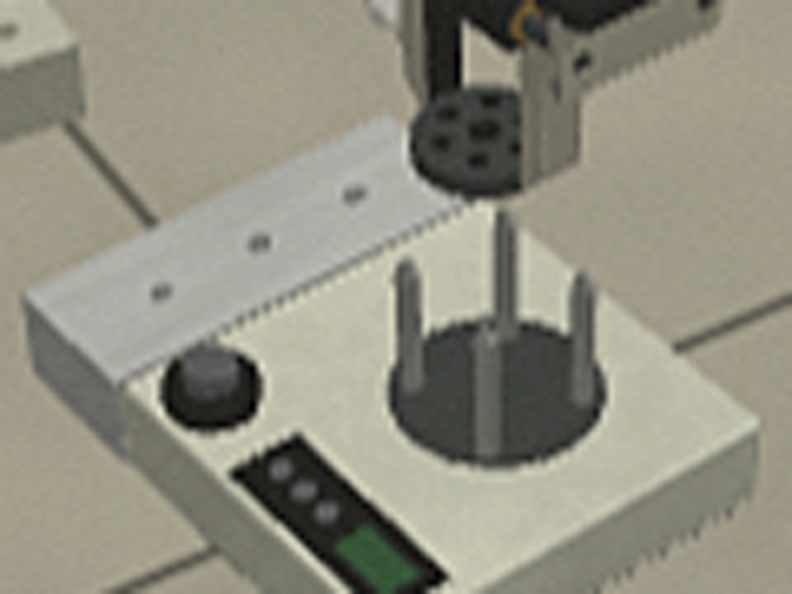

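View pics/t14.png

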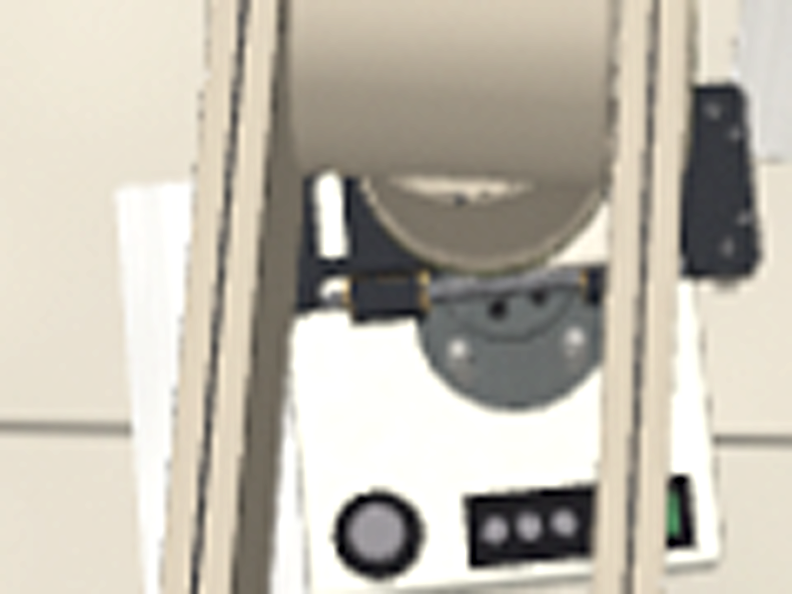

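```bash
python3 -c "
from h import *
for z in(.175,.18,.185): print(z,onz('side',(250+485.5/6.6-.5,170+130.5/6.6-.5),z))
# nest in side cam frame
print('nest side .5769 .0285')
# visible dimple near in top (498,310)
print(onz('top',(220+498/6.6-.5,210+310/6.6-.5),.18))
"
```

```text
0.175 [0.57600051 0.03402929]
0.18 [0.57275661 0.02871997]
0.185 [0.56951271 0.02341065]
nest side .5769 .0285
[0.55222929 0.03131101]
```

```bash
python3 -c "
from h import *
print(onz('top',(220+506.5/6.6-.5,210+340.5/6.6-.5),.17),onz('top',(220+506.5/6.6-.5,210+340.5/6.6-.5),.18))
"
python3 - <<'E'
import cv2
f=cv2.imread('pics/t14.png')[240:440,360:640]; cv2.imwrite('pics/t15.png',cv2.resize(f,None,fx=2.8,fy=2.8))
E
```

```text
[0.54169664 0.02795743] [0.54008591 0.02767114]
```

View pics/t15.png

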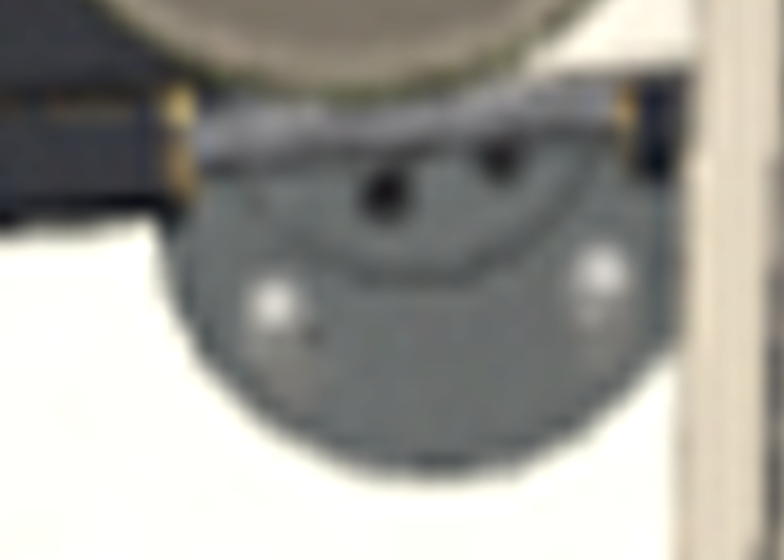

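```bash
python3 -m crank '[[[0.6,0,0.15,0],[0.6,-0.02,0.15,0],[0.6,0,0.1,0],[0.6,0,0,0],[0,0,0,0],[0,0,0,0]]]'|head -1; python3 -c "
from h import *
go(.5777,.0282,.12)"
```

```text
t: 31.08
t 31.08 p [0.5782 0.0283 0.15  ] yaw 0.1079 turn -0.0016 tilt [ 0.0042 -0.0098 -0.9999] d_cm [ 2.999  0.03  -0.061] n 1 per [ 2.999  0.03  -0.061] F [-0.9 -1.  -0.4] w 0.59
```

```bash
python3 -m crank '[[[0.7,0.02,-0.05,0],[0.7,0,0,0],[0.7,0,0,0],[0.5,0,0,0]]]'; python3 -m crank '[[[0.4,0,0,0],[0.4,0,0,0]]]';python3 -m crank '[[[0.4,0,0,0]]]'; python3 -c "
from h import *
go(.5777,.0282,.05)"
```

```text
t: 31.42
ee_pos: [0.5786, 0.0281, 0.085]
ee_rot: [0.708, -0.042, 0.704, 0.035]
wrist_force: [0.1, -0.2, -1.6]
width: 0.589
t: 31.58
ee_pos: [0.578, 0.0281, 0.0751]
ee_rot: [0.708, -0.042, 0.704, 0.035]
wrist_force: [1.0, -0.8, -1.6]
width: 0.593
t: 31.67
ee_pos: [0.5779, 0.028, 0.0705]
ee_rot: [0.708, -0.042, 0.705, 0.035]
wrist_force: [-0.4, 0.1, -0.2]
width: 0.59
t 31.67 p [0.5779 0.028  0.1085] yaw 0.1079 turn -0.0016 tilt [ 0.0047 -0.0098 -0.9999] d_cm [ 5.851  0.077 -0.036] n 2 per [ 2.926  0.039 -0.018] F [-0.4  0.1 -0.2] w 0.59
```

Disc bottom is below the post tops without force. Continue.

```bash
python3 -m crank '[[[0.5,0.02,0,0],[0.5,0.02,0,0],[0.5,0,0,0]]]'; python3 -m crank '[[[0.5,0,0,0],[0.5,0,0,0],[0.5,0,0,0]]]';python3 -m crank '[[[0.5,0,0,0],[0.5,0,0,0]]]'; python3 -c "
from h import *
go(.5777,.0282,.05)"
```

```text
t: 31.92
ee_pos: [0.5782, 0.0283, 0.0543]
ee_rot: [0.708, -0.042, 0.704, 0.035]
wrist_force: [0.3, -0.3, -1.1]
width: 0.592
t: 32.17
ee_pos: [0.5784, 0.0281, 0.0377]
ee_rot: [0.708, -0.042, 0.704, 0.035]
wrist_force: [-0.5, -0.5, -0.8]
width: 0.591
t: 32.33
ee_pos: [0.5784, 0.028, 0.0266]
ee_rot: [0.708, -0.042, 0.704, 0.035]
wrist_force: [0.6, -0.7, -1.1]
width: 0.591
t 32.33 p [0.5784 0.028  0.0646] yaw 0.1079 turn -0.0016 tilt [ 0.0054 -0.0098 -0.9999] d_cm [ 1.461  0.04  -0.075] n 1 per [ 1.461  0.04  -0.075] F [ 0.6 -0.7 -1.1] w 0.591
```

```bash
python3 -m crank '[[[0.4,0,0,0],[0.4,0,0,0]]]'; python3 -m crank '[[[0.25,0,0,0],[0.25,0,0,0]]]';python3 -m crank '[[[0.2,0,0,0]]]';python3 -m crank '[[[0.2,0,0,0]]]'
```

```text
t: 32.5
ee_pos: [0.5782, 0.0279, 0.0173]
ee_rot: [0.708, -0.042, 0.705, 0.035]
wrist_force: [-0.3, 0.2, -1.1]
width: 0.589
t: 32.67
ee_pos: [0.5781, 0.0279, 0.0113]
ee_rot: [0.707, -0.042, 0.705, 0.035]
wrist_force: [2.6, -0.2, 5.5]
width: 0.589
t: 32.75
ee_pos: [0.5783, 0.0279, 0.0108]
ee_rot: [0.707, -0.042, 0.705, 0.035]
wrist_force: [-15.2, -0.0, 30.1]
width: 0.592
t: 32.83
ee_pos: [0.5784, 0.0279, 0.0107]
ee_rot: [0.707, -0.042, 0.705, 0.035]
wrist_force: [-12.0, 1.1, 21.1]
width: 0.593
```

```bash
python3 -m crank '[[[0,0,0,0],[0,0,0,0],[0,0,0,0],[0,0,0,0]]]' 0.75; python3 -m crank '[[[-0.8,0,0,0],[-1,0,0,0],[-1.5,0,0,0],[-1.5,0,0,0],[-1.5,0,0,0],[-1.5,0,0,0],[-1.5,0,0,0],[-1.5,0,0,0],[-1,0,0,0],[0,0,0,0]]]'; python3 -c "
from h import *
go(.4485,-.2015,.17)
crop('side',250,170,120,90,6.6,'pics/s16.png')
"
```

```text
t: 33.17
ee_pos: [0.5801, 0.0278, 0.0127]
ee_rot: [0.709, -0.042, 0.703, 0.034]
wrist_force: [-0.1, 0.0, 0.9]
width: 0.744
t: 34.0
ee_pos: [0.5791, 0.0291, 0.1425]
ee_rot: [0.709, -0.042, 0.703, 0.034]
wrist_force: [0.3, -0.1, 0.3]
width: 0.744
t 34.0 p [0.5791 0.0291 0.1805] yaw 0.1079 turn -0.0016 tilt [ 0.0095 -0.01   -0.9999] d_cm [  1.16  -21.505 -15.478] n 7 per [ 0.166 -3.072 -2.211] F [ 0.3 -0.1  0.3] w 0.744
```

View pics/s16.png

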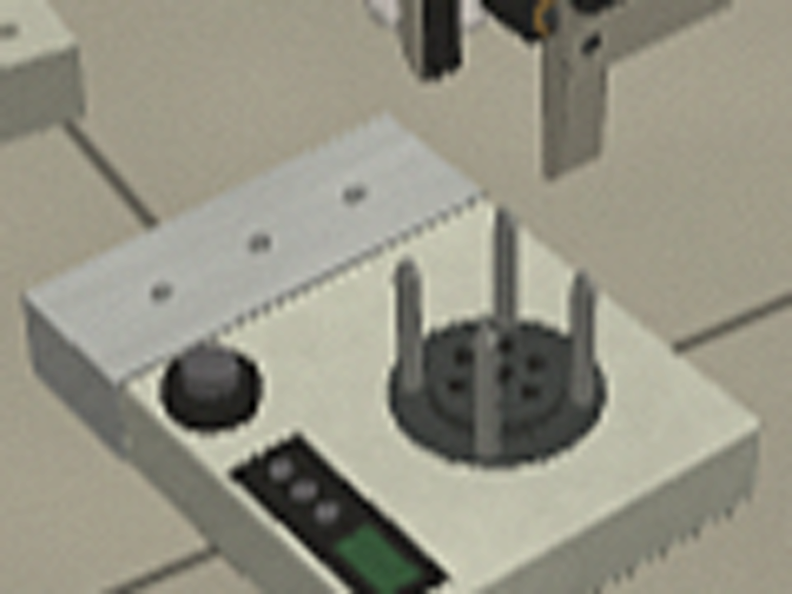

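```bash
python3 -c "
from h import *
masks(('dish0','cover'))"; python3 -m crank '[[[0,-1.6,-1.1,0],[0,-1.6,-1.1,0],[0,-1.6,-1.1,0],[0,-1.6,-1.1,0],[0,-1.6,-1.1,0],[0,-1.6,-1.1,0],[0,-1.6,-1.1,0],[0,-1.6,-1.1,0],[0,-1.6,-1.1,0],[0,-1.6,-1.1,0],[0,-1.6,-1.1,0],[0,0,0,0]]]' 1;python3 -c "
from h import *
go(.4485,-.2015,.17)"
```

```text
top dish0 0.83 275 [375.3 303.1] [ 0.4476 -0.2014]
top dish0 0.17 700 [343.3 211.8] [ 0.7214 -0.1059]
top cover 0.84 241 [374.5 268.5] [ 0.5504 -0.1998]
top cover 0.82 273 [407.9 255.4] [ 0.5917 -0.3007]
side dish0 0.82 438 [330.6 318.6] [ 0.4495 -0.2003]
side dish0 0.52 140 [313.2 165. ] [0.7237 0.3352]
side cover 0.88 371 [366.4 299. ] [ 0.5543 -0.1961]
side cover 0.73 441 [407.6 322.2] [ 0.5953 -0.3015]
t: 35.35
ee_pos: [0.4646, -0.164, 0.1284]
ee_rot: [0.701, -0.041, 0.711, 0.038]
wrist_force: [-0.3, -0.9, -0.7]
width: 1.0
t 35.35 p [ 0.4646 -0.164   0.1664] yaw 0.1121 turn 0.0026 tilt [-0.0142 -0.0055 -0.9999] d_cm [-0.316 -3.546 -2.028] n 2 per [-0.158 -1.773 -1.014] F [-0.3 -0.9 -0.7] w 1.0
```

```bash
python3 -m crank '[[[0,-1.2,-0.6,0],[0,-1.2,-0.6,0],[0,-1,-0.6,0],[0,0,0,0],[0,0,0,0],[2,0,0,0],[2,0,0,0],[2,0,0,0],[2,0,0,0],[1,0,0,0],[0,0,0,0],[0,0,0,0]]]' 1;python3 -c "
from h import *
go(.4487,-.201,.02)"
```

```text
t: 36.35
ee_pos: [0.4505, -0.1955, 0.0336]
ee_rot: [0.701, -0.04, 0.711, 0.039]
wrist_force: [0.1, -0.8, 0.1]
width: 1.003
t 36.35 p [ 0.4505 -0.1955  0.0716] yaw 0.1117 turn 0.0022 tilt [-1.460e-02 -9.000e-04 -9.999e-01] d_cm [ 5.167 -0.531 -0.16 ] n 2 per [ 2.584 -0.266 -0.08 ] F [ 0.1 -0.8  0.1] w 1.003
```

```bash
python3 -m crank '[[[3.5,-0.2,0,0],[0,0,0,0],[-0.8,-0.1,0,0],[-0.8,-0.1,0,0],[-0.8,0,0,0],[-0.8,0,0,0],[0,0,0,0],[0,0,0,0]]]' ;python3 -c "
from h import *
go(.4487,-.201,.02)"
```

```text
t: 37.02
ee_pos: [0.459, -0.2026, 0.047]
ee_rot: [0.706, -0.043, 0.706, 0.037]
wrist_force: [-0.7, -0.2, 0.1]
width: 0.996
t 37.02 p [ 0.459  -0.2026  0.085 ] yaw 0.1128 turn 0.0033 tilt [-1.0e-04 -8.6e-03 -1.0e+00] d_cm [ 6.501  0.326 -1.   ] n 2 per [ 3.25   0.163 -0.5  ] F [-0.7 -0.2  0.1] w 0.996
```

```bash
python3 -m crank '[[[1,0.05,-0.2,0],[1,0.05,-0.2,0],[1,0.05,-0.2,0],[1,0.05,-0.15,0],[1,0,-0.1,0],[1,0,0,0],[0,0,0,0]]]' ;python3 -c "
from h import *
go(.4487,-.201,.004)"
```

```text
t: 37.6
ee_pos: [0.4481, -0.2013, -0.0202]
ee_rot: [0.705, -0.043, 0.707, 0.037]
wrist_force: [0.9, 0.1, -0.3]
width: 1.001
t 37.6 p [ 0.4481 -0.2013  0.0178] yaw 0.1125 turn 0.003 tilt [-0.0011 -0.0079 -1.    ] d_cm [1.383 0.035 0.07 ] n 1 per [1.383 0.035 0.07 ] F [ 0.9  0.1 -0.3] w 1.001
```

```bash
python3 -m crank '[[[0.6,0.03,0.06,0],[0.6,0,0,0],[0,0,0,0],[0,0,0,0],[0,0,0,0]]]' 0.7 25; python3 -m crank '[[[0,0,0,0],[0,0,0,0],[0,0,0,0],[0,0,0,0],[0,0,0,0]]]' 0.4 25;python3 -c "
from h import *
go(.4487,-.201,.004)"
```

```text
t: 38.02
ee_pos: [0.4474, -0.2003, -0.0353]
ee_rot: [0.704, -0.042, 0.708, 0.038]
wrist_force: [-0.3, -0.1, -0.7]
width: 0.714
t: 38.43
ee_pos: [0.4491, -0.2012, -0.0334]
ee_rot: [0.705, -0.043, 0.707, 0.037]
wrist_force: [0.4, 0.1, -1.2]
width: 0.592
t 38.43 p [ 0.4491 -0.2012  0.0046] yaw 0.1127 turn 0.0032 tilt [-0.0012 -0.0079 -1.    ] d_cm [ 0.055  0.022 -0.039] n 1 per [ 0.055  0.022 -0.039] F [ 0.4  0.1 -1.2] w 0.592
```

```bash
python3 -m crank '[[[-0.8,0,0,0],[-1.2,0,0,0],[-1.5,0,0,0],[-1.5,0,0,0],[-1.5,0,0,0],[-1.5,0,0,0],[-1.5,0,0,0],[-1.5,0,0,0],[-1.5,0,0,0],[-1.5,0,0,0],[-1,0,0,0],[0,0,0,0]]]';python3 -c "
from h import *
go(.577,.028,.17)"
```

```text
t: 39.43
ee_pos: [0.4496, -0.2, 0.136]
ee_rot: [0.707, -0.044, 0.705, 0.036]
wrist_force: [0.1, -0.4, -0.4]
width: 0.59
t 39.43 p [ 0.4496 -0.2     0.174 ] yaw 0.1127 turn 0.0032 tilt [ 0.0044 -0.0109 -0.9999] d_cm [ 0.202 21.224 15.218] n 7 per [0.029 3.032 2.174] F [ 0.1 -0.4 -0.4] w 0.59
```

```bash
python3 -m crank '[[[-0.1,1,0.7,0],[-0.1,1.2,0.85,0],[-0.1,1.2,0.85,0],[-0.1,1.2,0.85,0],[-0.1,1.2,0.85,0],[-0.1,1.2,0.85,0],[-0.1,1.2,0.85,0],[-0.1,1.2,0.85,0],[-0.1,1.2,0.85,0],[-0.1,1.2,0.85,0],[-0.1,1,0.7,0],[0,0,0,0]]]';python3 -c "
from h import *
go(.577,.028,.17)"
```

```text
t: 40.43
ee_pos: [0.5253, -0.0564, 0.1435]
ee_rot: [0.706, -0.043, 0.706, 0.035]
wrist_force: [1.0, 0.2, -0.2]
width: 0.599
t 40.43 p [ 0.5253 -0.0564  0.1815] yaw 0.1095 turn 0.0 tilt [ 7.000e-04 -1.090e-02 -9.999e-01] d_cm [1.064 7.832 6.062] n 3 per [0.355 2.611 2.021] F [ 1.   0.2 -0.2] w 0.599
```

```bash
python3 -m crank '[[[0,1.1,0.85,0],[0.1,1.2,0.95,0],[0.1,1.2,0.95,0],[0.1,1.2,0.95,0],[0.1,1.2,0.95,0],[0.1,1.2,0.9,0],[0.1,0.7,0.5,0],[0,0,0,0],[0,0,0,0]]]';python3 -c "
from h import *
go(.577,.028,.17)
crop('side',250,170,120,90,6.6,'pics/s17.png')
crop('top',270,235,60,45,13,'pics/t17.png')
"
```

```text
t: 41.18
ee_pos: [0.577, 0.0291, 0.1333]
ee_rot: [0.704, -0.043, 0.708, 0.034]
wrist_force: [0.4, 0.6, -0.9]
width: 0.594
t 41.18 p [0.577  0.0291 0.1713] yaw 0.1095 turn -0.0 tilt [-0.0047 -0.0133 -0.9999] d_cm [ 0.135 -0.111 -0.008] n 1 per [ 0.135 -0.111 -0.008] F [ 0.4  0.6 -0.9] w 0.594
```

View pics/s17.png

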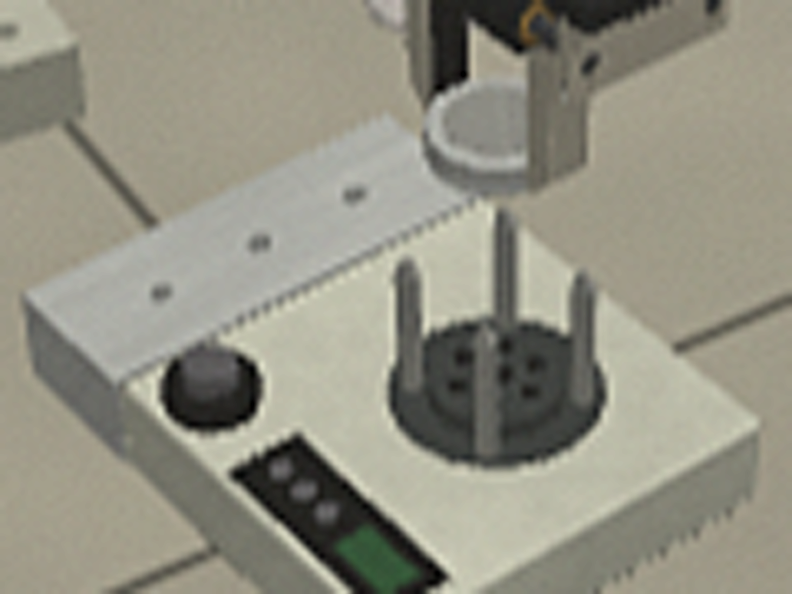

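View pics/t17.png

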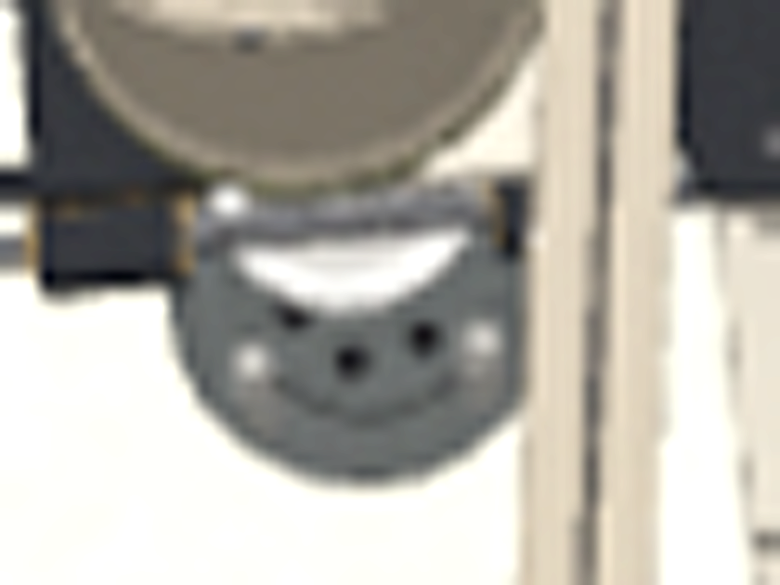

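```bash
cat > ov.py <<'E'
from h import *
import sys
def ov(cam,x,y,z0,part,x0,y0,w,h,s,name,f=None):
    f=grab_frame(cam) if f is None else f
    c=np.clip(cv2.resize(f[y0:y0+h,x0:x0+w],None,fx=s,fy=s,interpolation=cv2.INTER_CUBIC).astype(float)*1.5,0,255).astype(np.uint8)
    for l in cyl(x,y,PARTS[part],z0):
        P=((proj(cam,l)-[x0,y0]+.5)*s-.5); cv2.polylines(c,[np.round(P*8).astype(np.int32)],True,(255,0,0),1,cv2.LINE_AA,3)
    cv2.imwrite(name,c[:,:,::-1])
E
python3 -c "
from ov import *
# side-frame: nest side (.5769,.0285), top (.5734,.0280)
ov('side',.5785,.0285,.1667,'dish0',300,165,60,45,13,'pics/s18.png')
ov('top',.575,.0285,.1667,'dish0',270,235,60,45,13,'pics/t18.png')
"
```

```text
(no output)
```

View pics/s18.png

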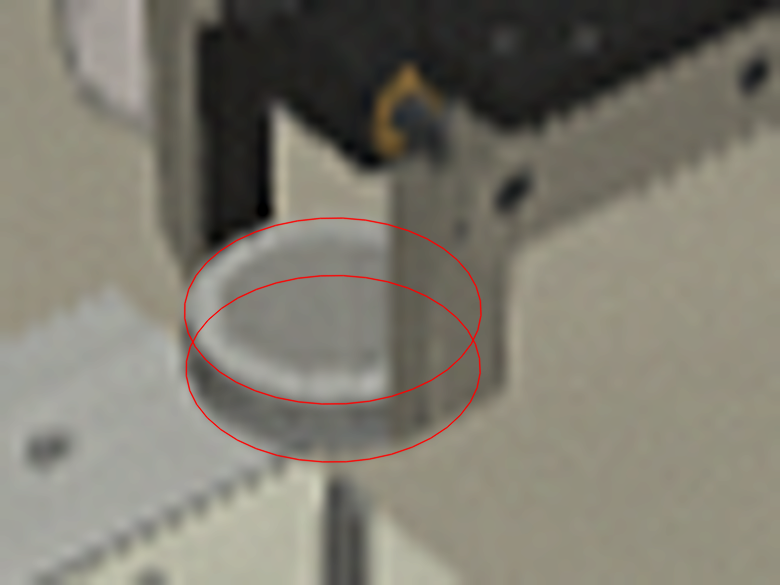

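View pics/t18.png

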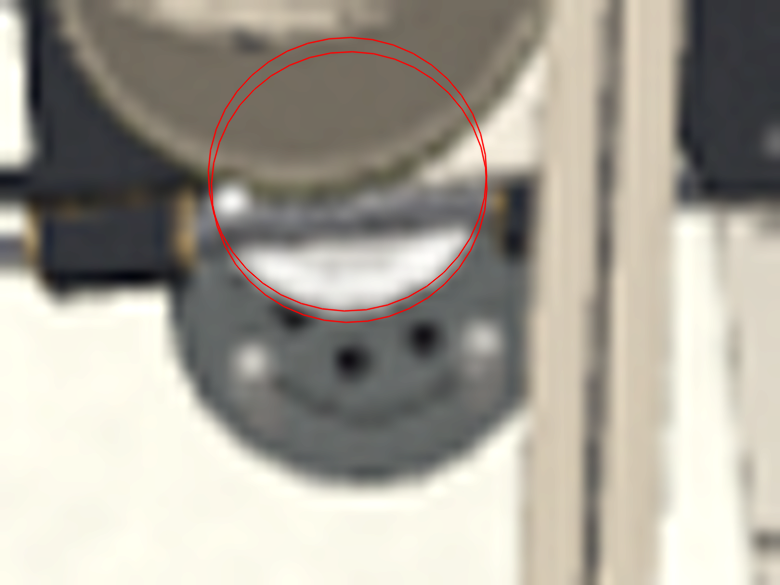

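```bash
python3 -c "
from h import *
print(onz('side',(250+506.5/6.6-.5,170+375/6.6-.5),.055))
# top: base lower edge in t17 approx (365,420)
print(onz('top',(270+365.5/13-.5,235+418/13-.5),.055)+[.028,0], onz('top',(270+350.5/13-.5,235+360/13-.5),.055))
"; python3 -m crank '[[[0,0,-0.15,0],[0.3,0,-0.1,0],[0.5,0,0,0],[0.5,0,0,0],[0,0,0,0]]]';python3 -c "
from h import *
go(.5743,.0288,.12)"
```

```text
[0.5792538  0.02527297]
[0.57220634 0.02696084] [0.55704184 0.03054985]
t: 41.8
ee_pos: [0.5739, 0.0261, 0.1203]
ee_rot: [0.705, -0.042, 0.707, 0.033]
wrist_force: [0.2, 0.5, -0.7]
width: 0.597
t 41.8 p [0.5739 0.0261 0.1583] yaw 0.1058 turn -0.0037 tilt [-0.0027 -0.0136 -0.9999] d_cm [3.827 0.318 0.088] n 1 per [3.827 0.318 0.088] F [ 0.2  0.5 -0.7] w 0.597
```

```bash
python3 -m crank '[[[0.4,0.12,0,-0.004],[0.5,0.12,0.05,0],[0.5,0,0.03,0],[0.4,0,0,0]]]';python3 -c "
from h import *
go(.5745,.0285,.12)"
```

```text
t: 42.13
ee_pos: [0.5745, 0.0284, 0.1008]
ee_rot: [0.705, -0.044, 0.707, 0.034]
wrist_force: [-0.1, -0.2, -1.1]
width: 0.598
t 42.13 p [0.5745 0.0284 0.1388] yaw 0.11 turn 0.0005 tilt [-0.0023 -0.0136 -0.9999] d_cm [1.882 0.037 0.007] n 1 per [1.882 0.037 0.007] F [-0.1 -0.2 -1.1] w 0.598
```

```bash
python3 -m crank '[[[0.5,0.02,0,0],[0.5,0.02,0,0],[0.5,0.02,0,0],[0.4,0,0,0]]]';python3 -m crank '[[[0.4,0.02,0,0],[0.4,0.02,0,0]]]';python3 -m crank '[[[0.4,0.02,0,0],[0.4,0.02,0,0]]]';python3 -c "
from h import *
go(.5745,.0285,.06)"
```

```text
t: 42.47
ee_pos: [0.574, 0.029, 0.0791]
ee_rot: [0.705, -0.044, 0.707, 0.034]
wrist_force: [0.3, 0.2, -1.5]
width: 0.596
t: 42.63
ee_pos: [0.5738, 0.0292, 0.0699]
ee_rot: [0.704, -0.044, 0.708, 0.034]
wrist_force: [0.2, -0.2, -0.5]
width: 0.595
t: 42.8
ee_pos: [0.5741, 0.0294, 0.0613]
ee_rot: [0.705, -0.044, 0.707, 0.034]
wrist_force: [0.1, -0.4, -0.8]
width: 0.596
t 42.8 p [0.5741 0.0294 0.0993] yaw 0.1103 turn 0.0008 tilt [-0.0029 -0.0138 -0.9999] d_cm [ 3.928 -0.045  0.05 ] n 2 per [ 1.964 -0.023  0.025] F [ 0.1 -0.4 -0.8] w 0.596
```

```bash
python3 -m crank '[[[0.5,-0.03,0.03,0],[0.5,-0.02,0,0],[0.5,0,0,0]]]';python3 -m crank '[[[0.5,0,0,0],[0.5,0,0,0],[0.4,0,0,0]]]';python3 -m crank '[[[0.3,0,0,0],[0.25,0,0,0]]]';python3 -m crank '[[[0.2,0,0,0],[0.2,0,0,0]]]'
```

```text
t: 43.05
ee_pos: [0.5747, 0.0287, 0.0452]
ee_rot: [0.705, -0.044, 0.707, 0.034]
wrist_force: [-0.6, -0.3, 0.1]
width: 0.596
t: 43.3
ee_pos: [0.5742, 0.0285, 0.0291]
ee_rot: [0.705, -0.044, 0.707, 0.034]
wrist_force: [-0.9, -0.8, -0.4]
width: 0.596
t: 43.47
ee_pos: [0.5738, 0.0285, 0.0223]
ee_rot: [0.704, -0.044, 0.708, 0.034]
wrist_force: [0.1, 0.4, -1.2]
width: 0.593
t: 43.63
ee_pos: [0.5738, 0.0284, 0.0201]
ee_rot: [0.704, -0.044, 0.708, 0.034]
wrist_force: [-16.8, 0.5, 33.4]
width: 0.594
```

Contact at ≈ expected height (0.058). Release, then go to the cover.

```bash
python3 -m crank '[[[0,0,0,0],[0,0,0,0],[0,0,0,0],[0,0,0,0]]]' 0.75; python3 -m crank '[[[-0.8,0,0,0],[-1,0,0,0],[-1.5,0,0,0],[-1.5,0,0,0],[-1.5,0,0,0],[-1.5,0,0,0],[-1.5,0,0,0],[-1.5,0,0,0],[-1,0,0,0],[0,0,0,0]]]'; python3 -c "
from h import *
go(.5525,-.197,.17)
crop('side',250,170,120,90,6.6,'pics/s19.png')
masks(('cover',))
"
```

```text
t: 43.97
ee_pos: [0.5752, 0.0284, 0.022]
ee_rot: [0.705, -0.044, 0.707, 0.034]
wrist_force: [1.2, 0.4, 0.3]
width: 0.743
t: 44.8
ee_pos: [0.5753, 0.0302, 0.1518]
ee_rot: [0.706, -0.044, 0.706, 0.034]
wrist_force: [0.1, -0.3, 1.2]
width: 0.748
t 44.8 p [0.5753 0.0302 0.1898] yaw 0.1103 turn 0.0008 tilt [ 0.     -0.0137 -0.9999] d_cm [  2.292 -22.3    -4.763] n 6 per [ 0.382 -3.717 -0.794] F [ 0.1 -0.3  1.2] w 0.748
top cover 0.85 264 [373.8 268.4] [ 0.5506 -0.1979]
top cover 0.49 267 [407.9 255.9] [ 0.5901 -0.3006]
side cover 0.93 392 [407.9 322.5] [ 0.5954 -0.3025]
side cover 0.62 375 [366.4 299.1] [ 0.5542 -0.1963]
```

View pics/s19.png

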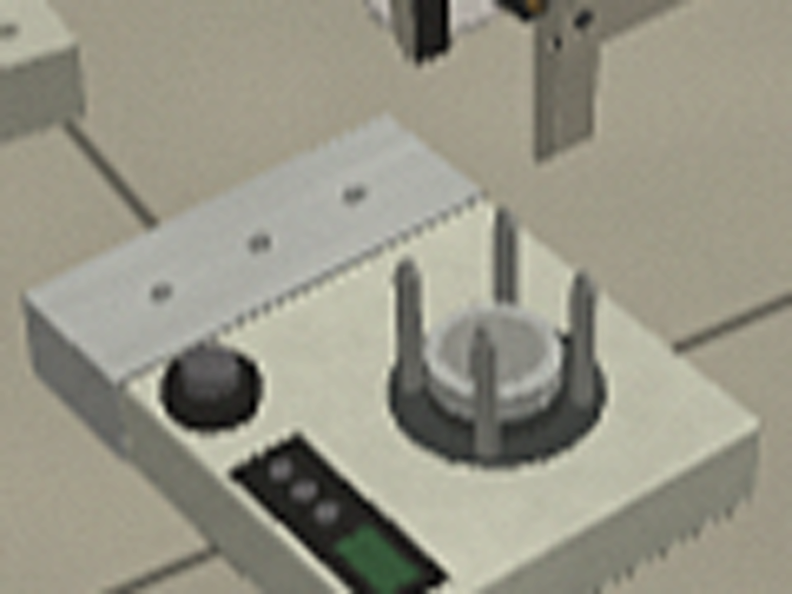

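```bash
python3 -m crank '[[[0,-1.3,-0.3,0],[0.1,-1.8,-0.4,0],[0.1,-1.8,-0.4,0],[0.1,-1.8,-0.4,0],[0.1,-1.8,-0.4,0],[0.1,-1.8,-0.4,0],[0.1,-1.8,-0.4,0],[0.1,-1.8,-0.4,0],[0.1,-1.8,-0.4,0],[0.1,-1.8,-0.4,0],[0.1,-1.8,-0.4,0],[0,-1,-0.2,0]]]' 0.55;python3 -m crank '[[[0,0,0,0],[0,0,0,0]]]'; python3 -c "
from h import *
go(.5525,-.197,.08)"
```

```text
t: 46.05
ee_pos: [0.538, -0.19, 0.1249]
ee_rot: [0.695, -0.043, 0.717, 0.037]
wrist_force: [0.9, -0.0, -0.4]
width: 0.548
t: 46.22
ee_pos: [0.5361, -0.1927, 0.1232]
ee_rot: [0.694, -0.042, 0.718, 0.036]
wrist_force: [0.1, 0.3, -0.7]
width: 0.551
t 46.22 p [ 0.5361 -0.1927  0.1612] yaw 0.1104 turn 0.0009 tilt [-0.0329 -0.009  -0.9994] d_cm [ 8.065 -0.568  1.857] n 3 per [ 2.688 -0.189  0.619] F [ 0.1  0.3 -0.7] w 0.551
```

Trim tilt (two cycles), while going down.

```bash
python3 -m crank '[[[4,0,0.2,0],[0,0,0,0],[-0.8,0,0.2,0],[-0.8,0,0.1,0],[-0.8,0,0.1,0],[-0.8,0,0,0],[-0.8,0,0,0],[0,0,0,0]]]';python3 -m crank '[[[4,0,0,0],[0,0,0,0],[-0.8,0,0,0],[-0.8,0,0,0],[-0.8,0,0,0],[-0.8,0,0,0],[0,0,0,0],[0,0,0,0]]]'; python3 -c "
from h import *
go(.5525,-.197,.05)"
```

```text
t: 46.88
ee_pos: [0.5469, -0.1893, 0.1353]
ee_rot: [0.697, -0.044, 0.715, 0.037]
wrist_force: [0.8, -1.1, 0.2]
width: 0.548
t: 47.55
ee_pos: [0.5532, -0.1917, 0.1451]
ee_rot: [0.703, -0.047, 0.709, 0.034]
wrist_force: [-0.3, 0.2, 0.1]
width: 0.551
t 47.55 p [ 0.5532 -0.1917  0.1831] yaw 0.1145 turn 0.005 tilt [-0.0076 -0.0188 -0.9998] d_cm [ 1.3315e+01 -2.7700e-01  1.0000e-03] n 4 per [ 3.329 -0.069  0.   ] F [-0.3  0.2  0.1] w 0.551
```

```bash
python3 -m crank '[[[1.3,0,0,0.005],[1.5,-0.05,0,0],[1.5,-0.05,0,0],[1.5,-0.05,0,0],[1.5,-0.05,0,0],[1.5,-0.05,0,0],[1.5,0,0,0],[1.5,0,0,0],[0.8,0,0,0],[0,0,0,0],[0,0,0,0]]]'; python3 -c "
from h import *
go(.5525,-.197,.05)"
```

```text
t: 48.47
ee_pos: [0.5497, -0.1959, 0.0057]
ee_rot: [0.702, -0.044, 0.71, 0.032]
wrist_force: [0.2, 0.2, 0.9]
width: 0.548
t 48.47 p [ 0.5497 -0.1959  0.0437] yaw 0.1064 turn -0.0031 tilt [-0.0103 -0.0175 -0.9998] d_cm [-0.633 -0.151  0.255] n 1 per [-0.633 -0.151  0.255] F [0.2 0.2 0.9] w 0.548
```

```bash
python3 -m crank '[[[0.8,-0.03,0.12,-0.003],[0.8,-0.03,0.12,0],[0.8,0,0.05,0],[0.6,0,0,0],[0,0,0,0]]]'; python3 -c "
from h import *
go(.5525,-.197,.012)
crop('side',330,240,80,60,10,'pics/s20.png')"
```

```text
t: 48.88
ee_pos: [0.5548, -0.1976, -0.0247]
ee_rot: [0.703, -0.045, 0.709, 0.032]
wrist_force: [0.3, 0.3, -0.2]
width: 0.554
t 48.88 p [ 0.5548 -0.1976  0.0133] yaw 0.1096 turn 0.0001 tilt [-0.0062 -0.0193 -0.9998] d_cm [ 0.126  0.084 -0.218] n 1 per [ 0.126  0.084 -0.218] F [ 0.3  0.3 -0.2] w 0.554
```

View pics/s20.png

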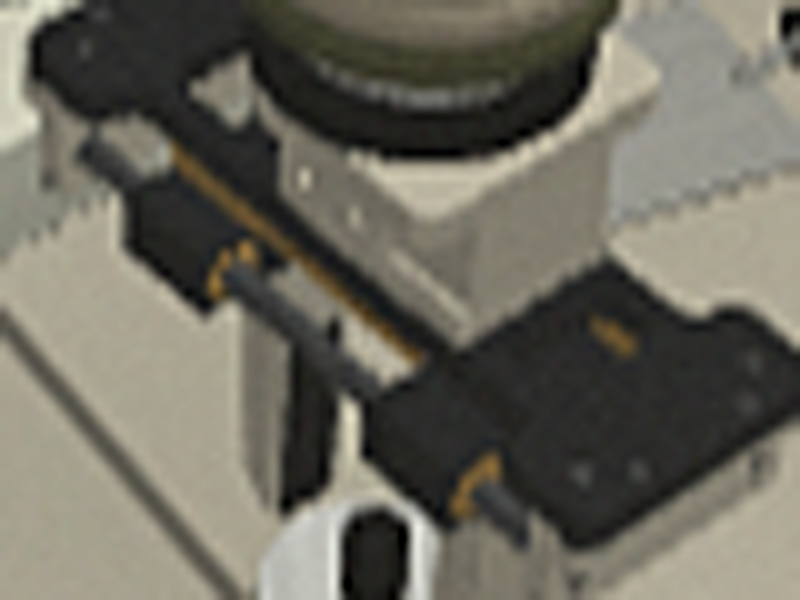

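```bash
python3 -m crank '[[[0,0.05,-0.2,0],[0,0.03,0,0],[0,0,0,0],[0,0,0,0],[0,0,0,0],[0,0,0,0]]]' 0.1 20;  python3 -m crank '[[[0,0,0,0],[0,0,0,0],[0,0,0,0]]]'; python3 -c "
from h import *
go(.5525,-.197,.2)"
```

```text
t: 49.43
ee_pos: [0.554, -0.1976, -0.0223]
ee_rot: [0.704, -0.046, 0.708, 0.032]
wrist_force: [0.9, -0.0, 0.3]
width: 0.169
t: 49.68
ee_pos: [0.554, -0.1976, -0.0223]
ee_rot: [0.704, -0.046, 0.708, 0.032]
wrist_force: [0.6, 1.0, -0.6]
width: 0.165
t 49.68 p [ 0.554  -0.1976  0.0157] yaw 0.1095 turn 0.0 tilt [-0.0034 -0.0205 -0.9998] d_cm [-18.424  -0.297  -0.241] n 5 per [-3.685 -0.059 -0.048] F [ 0.6  1.  -0.6] w 0.165
```

```bash
python3 -m crank '[[[-0.8,0,0,0],[-1.2,0,0,0],[-1.5,0,0,0],[-1.5,0,0,0],[-1.5,0,0,0],[-1.5,0,0,0],[-1.5,0,0,0],[-1.5,0,0,0],[-1.5,0,0,0],[-1.5,0,0,0],[-1.5,0,0,0],[-0.5,0,0,0]]]'; python3 -c "
from h import *
go(.575,.028,.185)"
```

```text
t: 50.68
ee_pos: [0.5536, -0.1934, 0.1552]
ee_rot: [0.705, -0.046, 0.707, 0.031]
wrist_force: [0.2, -0.4, -0.7]
width: 0.166
t 50.68 p [ 0.5536 -0.1934  0.1932] yaw 0.1097 turn 0.0002 tilt [-0.0017 -0.021  -0.9998] d_cm [ 0.353 21.785  4.547] n 6 per [0.059 3.631 0.758] F [ 0.2 -0.4 -0.7] w 0.166
```

```bash
python3 -m crank '[[[0,0.8,0.2,0],[0,1.3,0.27,0],[0,1.3,0.27,0],[0,1.3,0.27,0],[0,1.3,0.27,0],[0,1.3,0.27,0],[0,1.3,0.27,0],[0,1.3,0.27,0],[0,1.3,0.27,0],[0,1.3,0.27,0],[0,1.3,0.27,0],[0,1,0.2,0]]]'; python3 -c "
from h import *
go(.575,.028,.185)"
```

```text
t: 51.68
ee_pos: [0.5626, -0.0217, 0.1435]
ee_rot: [0.7, -0.046, 0.711, 0.035]
wrist_force: [0.4, 0.6, -0.9]
width: 0.168
t 51.68 p [ 0.5626 -0.0217  0.1815] yaw 0.1141 turn 0.0046 tilt [-0.0146 -0.0172 -0.9997] d_cm [-0.457  4.787  1.786] n 2 per [-0.228  2.394  0.893] F [ 0.4  0.6 -0.9] w 0.168
```

```bash
python3 -m crank '[[[-0.1,1.1,0.4,0.004],[-0.1,1.1,0.4,0],[-0.1,1.1,0.4,0],[-0.1,0.8,0.4,0],[0,0.1,0.1,0],[0,0,0,0],[0,0,0,0]]]'; python3 -c "
from h import *
go(.575,.028,.185)
from ov import *
ft=grab_frame('top');fs=grab_frame('side')
ov('side',.5769,.0285,.165,'cover',290,155,72,54,11,'pics/s21.png',fs)
ov('top',.5734,.028,.165,'cover',270,230,72,54,11,'pics/t21.png',ft)
"
```

```text
t: 52.27
ee_pos: [0.5726, 0.0324, 0.1425]
ee_rot: [0.698, -0.047, 0.714, 0.036]
wrist_force: [0.4, 0.3, -0.4]
width: 0.167
t 52.27 p [0.5726 0.0324 0.1805] yaw 0.1171 turn 0.0076 tilt [-0.0214 -0.0164 -0.9996] d_cm [-0.446 -0.469  0.175] n 1 per [-0.446 -0.469  0.175] F [ 0.4  0.3 -0.4] w 0.167
```

View pics/s21.png

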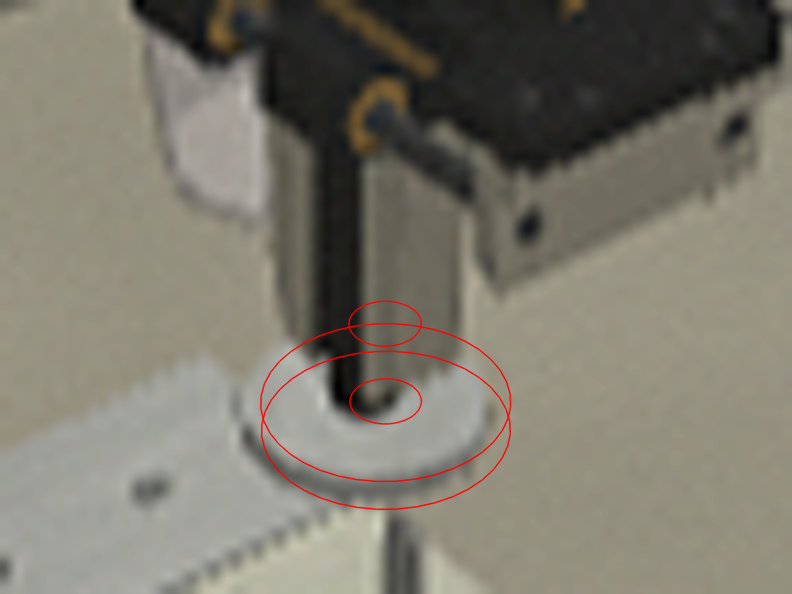

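View pics/t21.png

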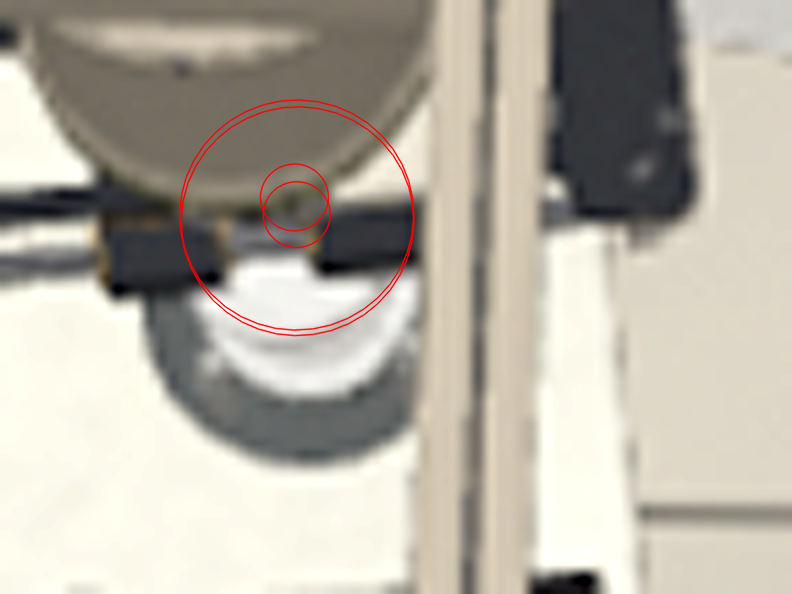

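```bash
python3 -m crank '[[[-1,-0.2,0,0.007],[-1,-0.1,0,0],[0,0,0,0],[4,0,0,0],[0,0,0,0],[-0.8,-0.1,0,0],[-0.8,0,0,0],[-0.8,0,0,0],[-0.8,0,0,0],[0,0,0,0],[0,0,0,0]]]'; python3 -c "
from h import *
go(.575,.028,.15)"
```

```text
t: 53.28
ee_pos: [0.5785, 0.0241, 0.1718]
ee_rot: [0.703, -0.043, 0.709, 0.03]
wrist_force: [-0.5, 0.0, -1.7]
width: 0.164
t 53.28 p [0.5785 0.0241 0.2098] yaw 0.1034 turn -0.0061 tilt [-0.0073 -0.0175 -0.9998] d_cm [ 5.971  0.519 -0.255] n 2 per [ 2.986  0.259 -0.127] F [-0.5  0.  -1.7] w 0.164
```

```bash
python3 -m crank '[[[0.6,0.1,-0.05,-0.006],[1,0.1,-0.05,0],[1,0.1,-0.05,0],[1,0.1,0,0],[0.8,0.05,0,0],[0.5,0,0,0],[0,0,0,0]]]'; python3 -c "
from h import *
go(.575,.028,.13)"
```

```text
t: 53.87
ee_pos: [0.5749, 0.0284, 0.1162]
ee_rot: [0.702, -0.045, 0.709, 0.033]
wrist_force: [-0.2, 0.3, -2.1]
width: 0.166
t 53.87 p [0.5749 0.0284 0.1542] yaw 0.1107 turn 0.0012 tilt [-0.0089 -0.0174 -0.9998] d_cm [2.421e+00 1.000e-03 3.200e-02] n 1 per [2.421e+00 1.000e-03 3.200e-02] F [-0.2  0.3 -2.1] w 0.166
```

```bash
python3 -c "
from ov import *
ft=grab_frame('top');fs=grab_frame('side')
ov('side',.5769,.0285,.1385,'cover',290,165,72,54,11,'pics/s22.png',fs)
ov('top',.5734,.028,.1385,'cover',270,230,72,54,11,'pics/t22.png',ft)
"
```

```text
(no output)
```

View pics/s22.png

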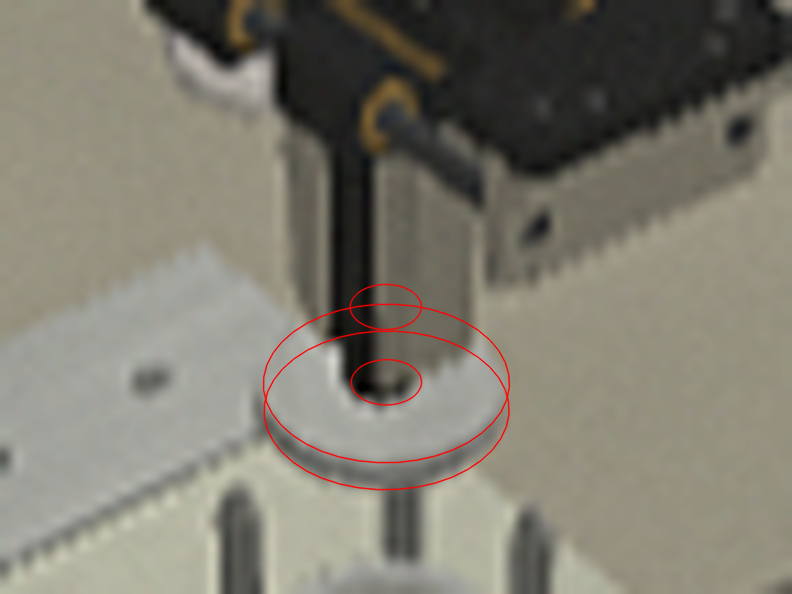

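View pics/t22.png

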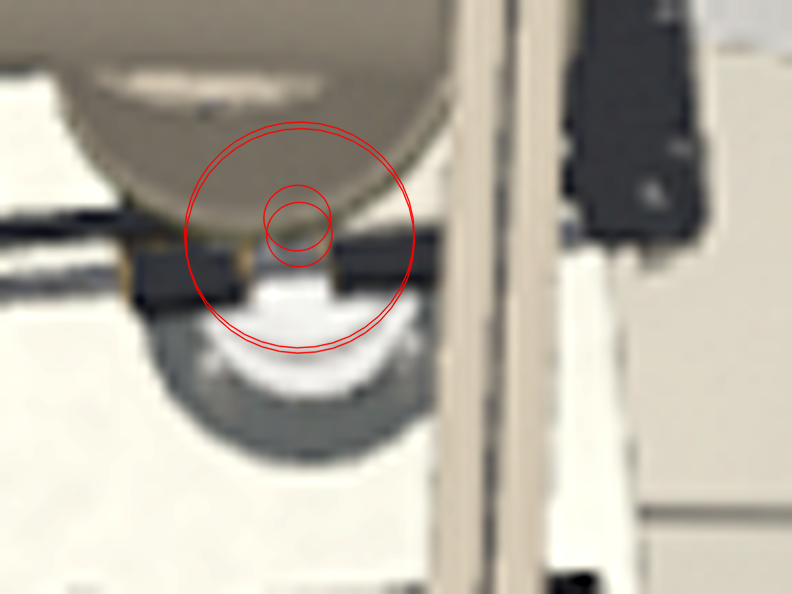

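```bash
python3 -m crank '[[[0.4,0,0.08,0],[0.5,0,0.06,0],[0.4,0,0,0]]]';python3 -m crank '[[[0.4,0,0,0],[0.4,0,0,0]]]';python3 -m crank '[[[0.4,0,0,0],[0.3,0,0,0]]]';python3 -c "
from h import *
go(.5757,.0282,.09)"
```

```text
t: 54.22
ee_pos: [0.5789, 0.0281, 0.1062]
ee_rot: [0.705, -0.045, 0.707, 0.033]
wrist_force: [-0.5, -0.1, -0.6]
width: 0.169
t: 54.38
ee_pos: [0.5794, 0.0279, 0.0978]
ee_rot: [0.705, -0.045, 0.707, 0.033]
wrist_force: [-0.3, -0.5, -1.0]
width: 0.159
t: 54.55
ee_pos: [0.5794, 0.0277, 0.0899]
ee_rot: [0.705, -0.045, 0.707, 0.033]
wrist_force: [0.3, -0.3, -1.1]
width: 0.164
t 54.55 p [0.5794 0.0277 0.1279] yaw 0.1103 turn 0.0008 tilt [-0.0022 -0.0176 -0.9998] d_cm [ 3.791  0.152 -0.346] n 1 per [ 3.791  0.152 -0.346] F [ 0.3 -0.3 -1.1] w 0.164
```

```bash
python3 -m crank '[[[-0.1,0.05,-0.2,0],[0,0.03,-0.1,0],[0,0,0,0]]]'|head -0;python3 -c "
from h import *
go(.576,.0282,.09)"
```

```text
t 54.8 p [0.5752 0.0282 0.1276] yaw 0.1102 turn 0.0007 tilt [-0.0042 -0.0176 -0.9998] d_cm [3.761 0.054 0.102] n 1 per [3.761 0.054 0.102] F [-0.7 -0.2 -0.8] w 0.165Exception ignored on flushing sys.stdout:
BrokenPipeError: [Errno 32] Broken pipe
```

```bash
python3 -m crank '[[[0.4,0.02,0.04,0],[0.4,0,0.03,0]]]';python3 -m crank '[[[0.4,0.02,0,0],[0.4,0.02,0,0]]]';python3 -m crank '[[[0.4,0,0,0]]]';python3 -c "
from h import *
go(.576,.0282,.09)"
```

```text
t: 54.97
ee_pos: [0.5768, 0.0284, 0.0827]
ee_rot: [0.705, -0.045, 0.707, 0.033]
wrist_force: [0.5, 1.0, -0.8]
width: 0.165
t: 55.13
ee_pos: [0.5771, 0.0287, 0.0742]
ee_rot: [0.705, -0.045, 0.707, 0.033]
wrist_force: [-0.0, 1.3, -1.6]
width: 0.159
t: 55.22
ee_pos: [0.5771, 0.0286, 0.0698]
ee_rot: [0.705, -0.045, 0.707, 0.033]
wrist_force: [0.4, -0.7, -1.2]
width: 0.165
t 55.22 p [0.5771 0.0286 0.1078] yaw 0.1103 turn 0.0008 tilt [-8.000e-04 -1.760e-02 -9.998e-01] d_cm [ 1.777e+00  1.000e-03 -1.130e-01] n 1 per [ 1.777e+00  1.000e-03 -1.130e-01] F [ 0.4 -0.7 -1.2] w 0.165
```

```bash
python3 -m crank '[[[0.4,0,-0.04,0],[0.4,0,-0.04,0],[0.4,0,0,0]]]';python3 -m crank '[[[0.3,0,0,0],[0.25,0,0,0]]]';python3 -m crank '[[[0.2,0,0,0],[0.2,0,0,0]]]';python3 -m crank '[[[0.2,0,0,0]]]'
```

```text
t: 55.47
ee_pos: [0.5759, 0.0283, 0.0559]
ee_rot: [0.705, -0.045, 0.707, 0.033]
wrist_force: [0.3, -0.2, -1.2]
width: 0.163
t: 55.63
ee_pos: [0.5753, 0.0282, 0.049]
ee_rot: [0.705, -0.045, 0.707, 0.033]
wrist_force: [-0.1, 0.4, -0.8]
width: 0.165
t: 55.8
ee_pos: [0.5755, 0.0282, 0.0462]
ee_rot: [0.705, -0.045, 0.707, 0.033]
wrist_force: [-13.4, 0.7, 29.9]
width: 0.163
t: 55.88
ee_pos: [0.5757, 0.0282, 0.0463]
ee_rot: [0.705, -0.045, 0.707, 0.033]
wrist_force: [-12.3, -0.3, 19.8]
width: 0.164
```

```bash
python3 -m crank '[[[0,0,0,0],[0,0,0,0],[0,0,0,0],[0,0,0,0],[0,0,0,0]]]' 0.4; python3 -m crank '[[[-0.8,0,0,0],[-1,0,0,0],[-1.5,0,0,0],[-1.5,0,0,0],[-1.5,0,0,0],[-1.5,0,0,0],[-1.5,0,0,0],[-1,0,0,0],[0,0,0,0]]]'; python3 -c "
from h import *
go(.41,.354,.17)
crop('side',250,170,120,90,6.6,'pics/s23.png')
crop('side',170,130,100,75,8,'pics/s24.png')
crop('top',110,250,100,75,8,'pics/t24.png')
"
```

```text
t: 56.3
ee_pos: [0.5775, 0.0282, 0.0484]
ee_rot: [0.706, -0.045, 0.706, 0.033]
wrist_force: [-1.0, -0.3, 0.2]
width: 0.401
t: 57.05
ee_pos: [0.5769, 0.0301, 0.1612]
ee_rot: [0.706, -0.045, 0.706, 0.033]
wrist_force: [-0.1, 0.9, -0.2]
width: 0.399
t 57.05 p [0.5769 0.0301 0.1992] yaw 0.1103 turn 0.0008 tilt [ 0.0014 -0.0177 -0.9998] d_cm [  2.322  34.074 -13.02 ] n 10 per [ 0.232  3.407 -1.302] F [-0.1  0.9 -0.2] w 0.399
```

View pics/s23.png

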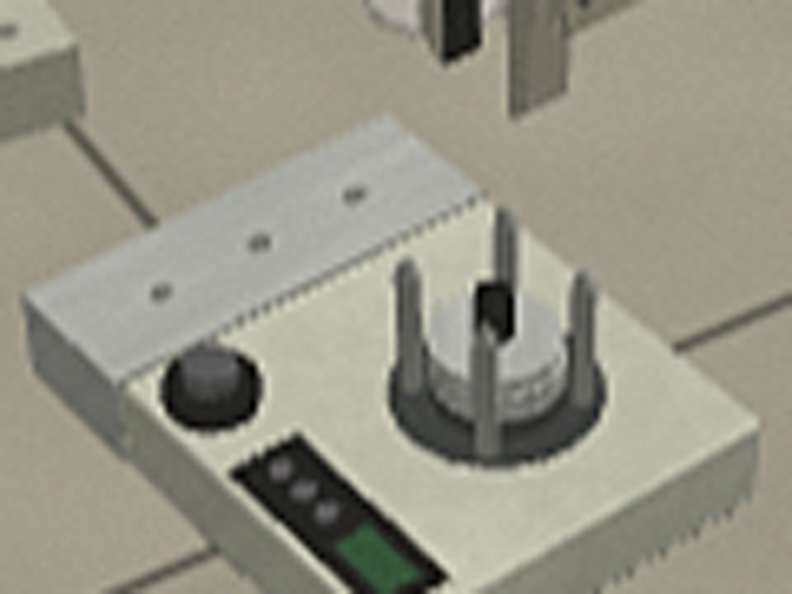

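View pics/s24.png

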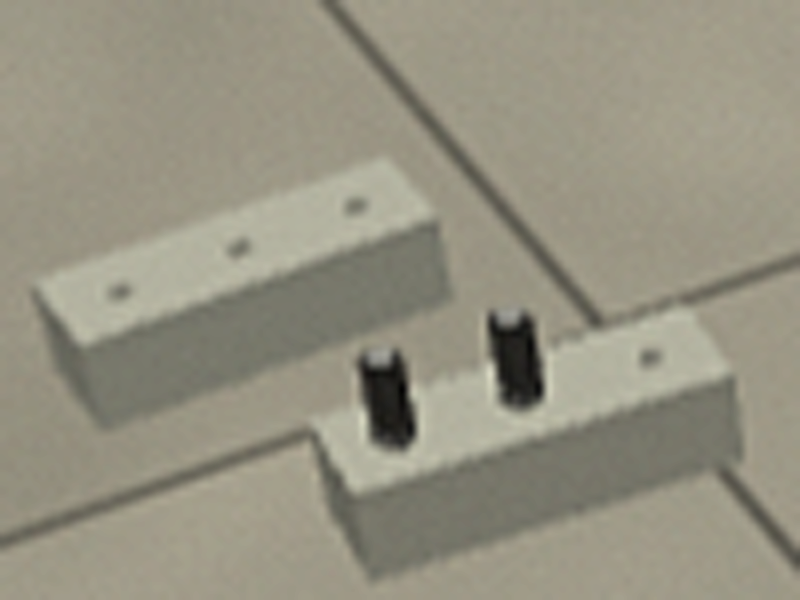

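View pics/t24.png

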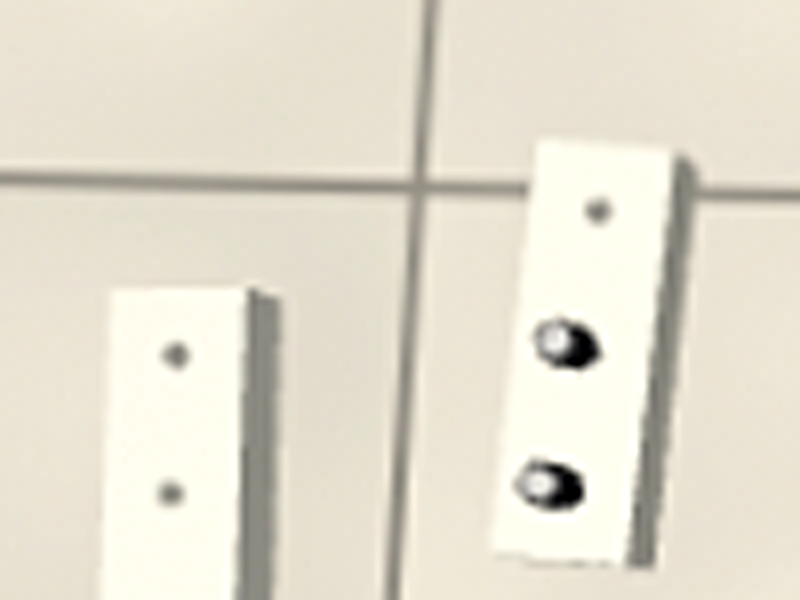

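```bash
python3 -c "
from h import *
S=lambda u,v:(170+(u+.5)/8-.5,130+(v+.5)/8-.5)
T=lambda u,v:(110+(u+.5)/8-.5,250+(v+.5)/8-.5)
for n,s,t in(('A',S(380,357),T(541,485)),('B',S(508,317),T(553,340))):
  print(n,onz('side',s,.078),onz('top',t,.078),tri(t,s))
print('hole',onz('side',S(652,357),.042),onz('top',T(598,211),.042))
# stand top corners top cam
for c in((540,140),(680,152),(630,562),(493,553)): print(onz('top',T(*c),.042))
"
```

```text
A [0.41594584 0.36102885] [0.41160578 0.35945495] (array([0.41321455, 0.35819846, 0.08059268]), np.float64(0.0025992342614783084))
B [0.46524292 0.35834192] [0.46232314 0.35821091] (array([0.46353315, 0.35753235, 0.0789316 ]), np.float64(0.0019303692663551538))
hole [0.51680026 0.35341148] [0.51268475 0.35425226]
[0.53814017 0.37718028]
[0.53480376 0.32552169]
[0.38705642 0.33540896]
[0.38894146 0.38514754]
```

```bash
python3 -m crank '[[[0,1.4,-0.6,0],[0,1.8,-0.7,0],[0,1.8,-0.7,0],[0,1.8,-0.7,0],[0,1.8,-0.7,0],[0,1.8,-0.7,0],[0,1.8,-0.7,0],[0,1.8,-0.7,0],[0,1.8,-0.7,0],[0,1.8,-0.7,0],[0,1.8,-0.7,0],[0,1.8,-0.7,0]]]' 0.5; python3 -c "
from h import *
go(.414,.36,.17)"
```

```text
t: 58.2
ee_pos: [0.4493, 0.241, 0.1365]
ee_rot: [0.694, -0.044, 0.718, 0.03]
wrist_force: [-0.4, -0.5, -0.4]
width: 0.5
t 58.2 p [0.4493 0.241  0.1745] yaw 0.1055 turn -0.004 tilt [-0.0327 -0.0221 -0.9992] d_cm [ 0.303 12.207 -2.248] n 4 per [ 0.076  3.052 -0.562] F [-0.4 -0.5 -0.4] w 0.5
```

```bash
python3 -m crank '[[[0,1.5,-0.3,-0.004],[0,1.5,-0.3,0],[0,1.5,-0.3,0],[0,1.5,-0.3,0],[0,1.5,-0.3,0],[0,1.5,-0.3,0],[0,1.2,-0.2,0],[0,0,0,0],[0,0,0,0]]]' 0.5; python3 -c "
from h import *
go(.414,.36,.17)"
```

```text
t: 58.95
ee_pos: [0.3999, 0.3476, 0.1222]
ee_rot: [0.686, -0.051, 0.725, 0.031]
wrist_force: [0.1, -0.8, -0.1]
width: 0.501
t 58.95 p [0.3999 0.3476 0.1602] yaw 0.1172 turn 0.0077 tilt [-0.053  -0.0317 -0.9981] d_cm [-1.089  1.038  1.483] n 1 per [-1.089  1.038  1.483] F [ 0.1 -0.8 -0.1] w 0.501
```

```bash
python3 -m crank '[[[4,0,0,0],[0,0,0,0],[-0.8,0,0,0],[-0.8,0,0,0],[-0.8,0,0,0],[-0.8,0,0,0],[-0.8,0,0,0],[0,0,0,0]]]' 0.5;python3 -m crank '[[[4,0,0,0],[0,0,0,0],[-0.8,0,0,0],[-0.8,0,0,0],[-0.8,0,0,0],[-0.8,0,0,0],[-0.8,0,0,0],[0,0,0,0]]]' ;python3 -m crank '[[[4,0,0,0],[0,0,0,0],[-0.8,0,0,0],[-0.8,0,0,0],[-0.8,0,0,0],[-0.8,0,0,0],[-0.8,0,0,0],[0,0,0,0]]]' ; python3 -c "
from h import *
go(.414,.36,.17)"
```

```text
t: 59.62
ee_pos: [0.404, 0.347, 0.1335]
ee_rot: [0.689, -0.049, 0.723, 0.031]
wrist_force: [-0.2, -0.2, 0.7]
width: 0.498
t: 60.28
ee_pos: [0.4106, 0.3514, 0.1517]
ee_rot: [0.695, -0.046, 0.717, 0.035]
wrist_force: [0.3, 0.4, -0.3]
width: 0.501
t: 60.95
ee_pos: [0.4154, 0.3547, 0.168]
ee_rot: [0.699, -0.043, 0.713, 0.038]
wrist_force: [-0.1, 0.5, 0.3]
width: 0.501
t 60.95 p [0.4154 0.3547 0.206 ] yaw 0.114 turn 0.0045 tilt [-0.0184 -0.0086 -0.9998] d_cm [ 3.598  0.565 -0.006] n 1 per [ 3.598  0.565 -0.006] F [-0.1  0.5  0.3] w 0.501
```

One more trim cycle, then descend.

```bash
python3 -m crank '[[[4,0,0,0],[0,0,0,0],[-0.8,0,0,0],[-0.8,0,0,0],[-0.8,0,0,0],[-0.8,0,0,0],[0,0,0,0],[0,0,0,0]]]' 0.5; python3 -c "
from h import *
go(.414,.36,.1)"
```

```text
t: 61.62
ee_pos: [0.4201, 0.3581, 0.1762]
ee_rot: [0.704, -0.04, 0.708, 0.041]
wrist_force: [0.1, 0.2, -0.8]
width: 0.5
t 61.62 p [0.4201 0.3581 0.2142] yaw 0.114 turn 0.0045 tilt [-5.6e-03  4.0e-04 -1.0e+00] d_cm [11.42   0.251 -0.52 ] n 3 per [ 3.807  0.084 -0.173] F [ 0.1  0.2 -0.8] w 0.5
```

```bash
python3 -m crank '[[[1,0.04,-0.08,0.004],[1.5,0.04,-0.08,0],[1.5,0.04,-0.08,0],[1.5,0.04,-0.08,0],[1.5,0.04,-0.08,0],[1.5,0.04,-0.08,0],[1.5,0,0,0],[1,0,0,0],[0,0,0,0]]]' 0.5; python3 -c "
from h import *
go(.414,.36,.09)"
```

```text
t: 62.37
ee_pos: [0.4139, 0.3603, 0.0584]
ee_rot: [0.705, -0.037, 0.707, 0.039]
wrist_force: [-0.2, 0.6, 0.3]
width: 0.501
t 62.37 p [0.4139 0.3603 0.0964] yaw 0.1079 turn -0.0016 tilt [-0.0036  0.0019 -1.    ] d_cm [ 0.64  -0.034  0.005] n 1 per [ 0.64  -0.034  0.005] F [-0.2  0.6  0.3] w 0.501
```

```bash
python3 -m crank '[[[0.7,0,0,0],[0.8,0,0,0],[0.8,0,0,0],[0.8,0,0,0],[0.8,0,0,0],[0.5,0,0,0],[0,0,0,0]]]' 0.5; python3 -c "
from h import *
go(.414,.36,.049)"
```

```text
t: 62.95
ee_pos: [0.4145, 0.361, 0.0111]
ee_rot: [0.705, -0.037, 0.707, 0.039]
wrist_force: [-0.1, 0.8, -0.2]
width: 0.5
t 62.95 p [0.4145 0.361  0.0491] yaw 0.1077 turn -0.0018 tilt [-0.0021  0.0029 -1.    ] d_cm [ 0.013 -0.09  -0.064] n 1 per [ 0.013 -0.09  -0.064] F [-0.1  0.8 -0.2] w 0.5
```

```bash
python3 -m crank '[[[0,-0.08,-0.05,0],[0,0,0,0],[0,0,0,0],[0,0,0,0],[0,0,0,0],[0,0,0,0]]]' 0.1 20; python3 -m crank '[[[0,0,0,0],[0,0,0,0],[0,0,0,0]]]'; python3 -c "
from h import *
go(.414,.36,.15)
crop('side',170,130,100,75,8,'pics/s25.png')"
```

```text
t: 63.45
ee_pos: [0.4151, 0.3607, 0.0124]
ee_rot: [0.706, -0.037, 0.706, 0.039]
wrist_force: [-0.9, 0.5, -0.6]
width: 0.168
t: 63.7
ee_pos: [0.4154, 0.3609, 0.013]
ee_rot: [0.706, -0.036, 0.706, 0.04]
wrist_force: [0.1, -0.9, -1.0]
width: 0.165
t 63.7 p [0.4154 0.3609 0.051 ] yaw 0.1075 turn -0.002 tilt [ 3.0e-04  4.6e-03 -1.0e+00] d_cm [-9.903 -0.03  -0.14 ] n 3 per [-3.301 -0.01  -0.047] F [ 0.1 -0.9 -1. ] w 0.165
```

View pics/s25.png

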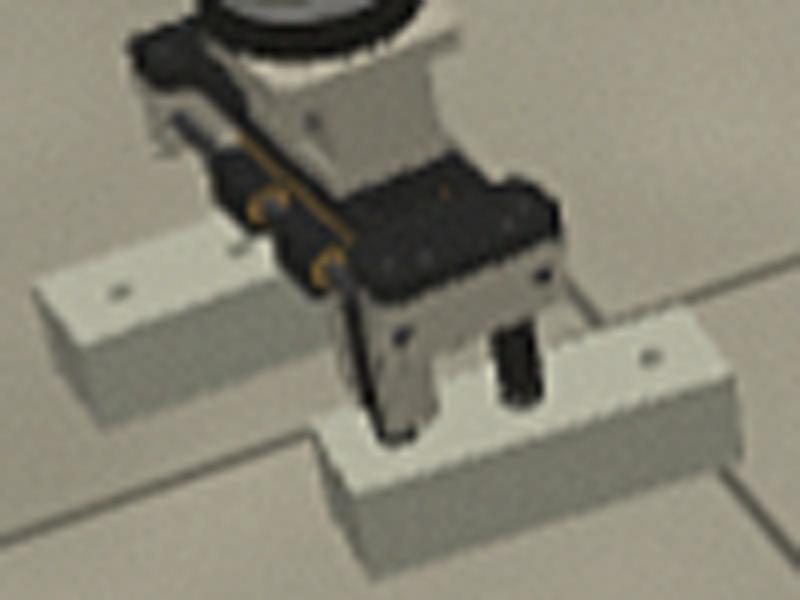

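```bash
python3 -m crank '[[[-0.5,0,0,0],[-0.8,0,0,0],[-1.2,0,0,0],[-1.2,0,0,0],[-1.2,0,0,0],[-1.2,0,0,0],[-1.2,0,0,0],[-1.2,0,0,0],[-1.2,0,0,0],[-0.6,0,0,0],[0,0,0,0]]]'; python3 -c "
from h import *
go(.5898,.1656,.15)"
```

```text
t: 64.67
ee_pos: [0.4166, 0.3609, 0.133]
ee_rot: [0.708, -0.035, 0.704, 0.041]
wrist_force: [1.3, 0.4, -1.1]
width: 0.168
t 64.67 p [0.4166 0.3609 0.171 ] yaw 0.1076 turn -0.0019 tilt [ 0.0058  0.0078 -1.    ] d_cm [  2.044 -21.296  15.103] n 7 per [ 0.292 -3.042  2.158] F [ 1.3  0.4 -1.1] w 0.168
```

```bash
python3 -m crank '[[[0,-1,0.7,0],[0,-1.3,0.9,0],[0,-1.3,0.9,0],[0,-1.3,0.9,0],[0,-1.3,0.9,0],[0,-1.3,0.9,0],[0,-1.3,0.9,0],[0,-1.3,0.9,0],[0,-1.3,0.9,0],[0,-1.3,0.9,0],[0,-1.3,0.9,0],[0,0,0,0]]]'; python3 -c "
from h import *
go(.5898,.1656,.15)"
```

```text
t: 65.67
ee_pos: [0.5329, 0.2162, 0.1262]
ee_rot: [0.705, -0.038, 0.707, 0.039]
wrist_force: [1.1, -0.4, 0.5]
width: 0.165
t 65.67 p [0.5329 0.2162 0.1642] yaw 0.1099 turn 0.0004 tilt [-2.8e-03  9.0e-04 -1.0e+00] d_cm [ 1.396 -5.655  5.109] n 2 per [ 0.698 -2.827  2.555] F [ 1.1 -0.4  0.5] w 0.165
```

```bash
python3 -m crank '[[[0,-1.1,0.9,0],[0.1,-1.1,0.9,0],[0.1,-1.1,0.95,0],[0.2,-1.1,0.95,0],[0.3,-0.9,0.9,0],[0.2,-0.3,0.4,0],[0,0,0,0],[0,0,0,0]]]'; python3 -c "
from h import *
go(.5898,.1656,.11)"
```

```text
t: 66.33
ee_pos: [0.5912, 0.1593, 0.1119]
ee_rot: [0.703, -0.038, 0.709, 0.038]
wrist_force: [-0.1, -0.1, -1.0]
width: 0.168
t 66.33 p [0.5912 0.1593 0.1499] yaw 0.1072 turn -0.0023 tilt [-9.4e-03 -1.0e-04 -1.0e+00] d_cm [ 3.989  0.636 -0.035] n 2 per [ 1.994  0.318 -0.017] F [-0.1 -0.1 -1. ] w 0.168
```

```bash
python3 -m crank '[[[0.3,0.3,-0.03,-0.002],[0.7,0.2,0,0],[0.9,0.1,0,0],[0.9,0,0,0],[0.9,0,0,0],[0.9,0,0,0],[0.4,0,0,0],[0,0,0,0],[0,0,0,0]]]'; python3 -c "
from h import *
go(.5902,.1658,.092)
crop('side',270,175,60,45,13,'pics/s26.png')
crop('top',225,225,60,45,13,'pics/t26.png')"
```

```text
t: 67.08
ee_pos: [0.5863, 0.1686, 0.0546]
ee_rot: [0.701, -0.04, 0.711, 0.04]
wrist_force: [0.2, 0.4, 0.2]
width: 0.166
t 67.08 p [0.5863 0.1686 0.0926] yaw 0.1131 turn 0.0036 tilt [-0.0131 -0.     -0.9999] d_cm [ 0.053 -0.324  0.36 ] n 1 per [ 0.053 -0.324  0.36 ] F [0.2 0.4 0.2] w 0.166
```

View pics/s26.png

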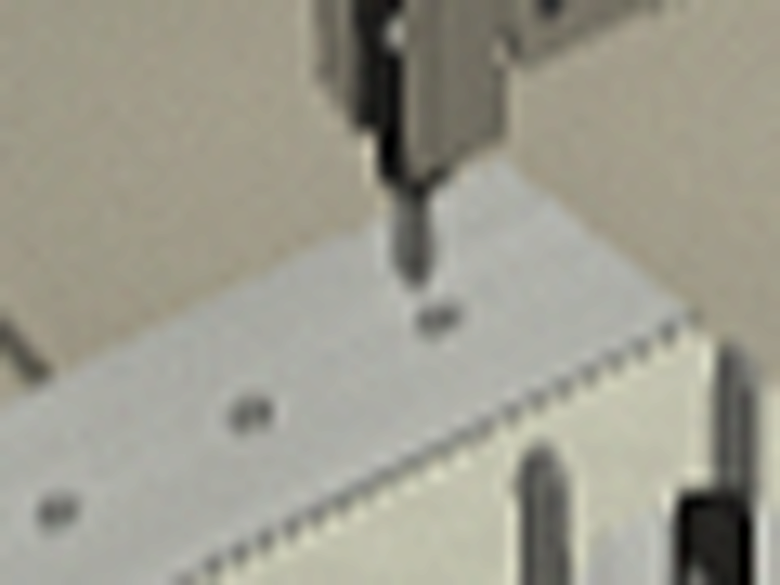

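View pics/t26.png

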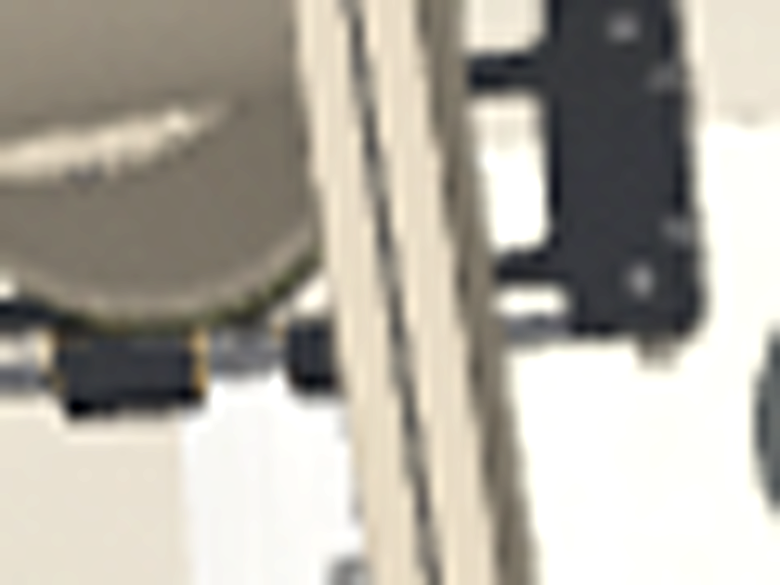

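```bash
python3 -c "
from h import *
S=lambda u,v:(270+(u+.5)/13-.5,175+(v+.5)/13-.5)
w=onz('side',S(440,319),.045)
for z in(.050,.0536,.057):
  t=onz('side',S(415,286),z); print(z,t,w,(w-t)*1000)
"; python3 -m crank '[[[0,-0.25,0.3,0.004],[0,-0.08,0.1,0],[0,0,0,0],[0,0,0,0]]]'; python3 -c "
from h import *
go(.5902,.1658,.092)
crop('side',270,175,60,45,13,'pics/s27.png')"
```

```text
0.05 [0.58818617 0.17171147] [0.59002301 0.16438957] [ 1.83683189 -7.32189791]
0.0536 [0.58613547 0.1678683 ] [0.59002301 0.16438957] [ 3.88753382 -3.47872615]
0.057 [0.5841987  0.16423864] [0.59002301 0.16438957] [5.82430786 0.15093607]
t: 67.52
ee_pos: [0.5933, 0.1655, 0.0574]
ee_rot: [0.703, -0.038, 0.709, 0.039]
wrist_force: [0.9, 0.5, -0.4]
width: 0.168
t 67.52 p [0.5933 0.1655 0.0954] yaw 0.1081 turn -0.0014 tilt [-8.6e-03  7.0e-04 -1.0e+00] d_cm [ 0.343  0.068 -0.306] n 1 per [ 0.343  0.068 -0.306] F [ 0.9  0.5 -0.4] w 0.168
```

View pics/s27.png

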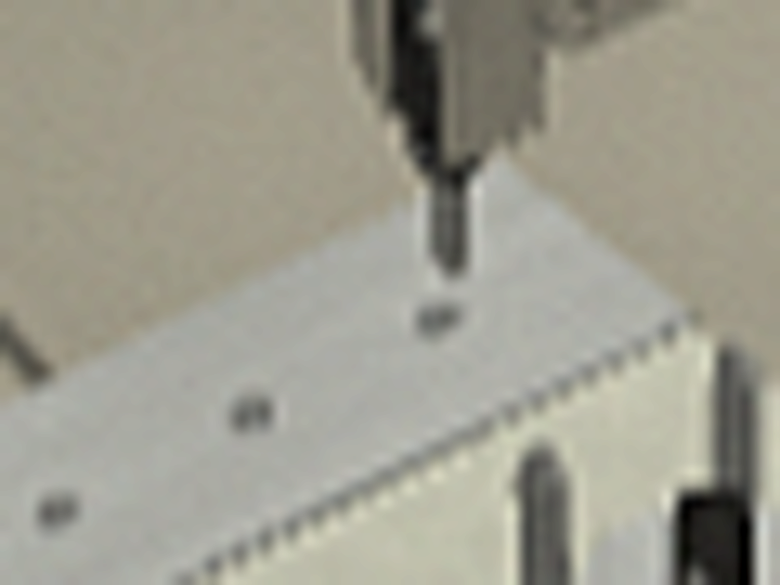

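```bash
python3 -m crank '[[[0.1,0.03,-0.18,0],[0,0,0,0],[0,0,0,0],[0,0,0,0]]]'|head -2; python3 -c "
from h import *
go(.5901,.1658,.086)"
```

```text
t: 67.9
ee_pos: [0.5916, 0.1656, 0.0569]
t 67.9 p [0.5916 0.1656 0.0949] yaw 0.1081 turn -0.0014 tilt [-7.7e-03  9.0e-04 -1.0e+00] d_cm [ 0.887  0.03  -0.142] n 1 per [ 0.887  0.03  -0.142] F [ 0.7  0.5 -0.6] w 0.166
```

```bash
python3 -m crank '[[[0.3,0.02,-0.14,0],[0.2,0,0,0],[0,0,0,0],[0,0,0,0]]]'|head -2; python3 -c "
from h import *
go(.5901,.1658,.086)
crop('side',270,175,60,45,13,'pics/s28.png')"
```

```text
t: 68.23
ee_pos: [0.5897, 0.1658, 0.0512]
t 68.23 p [0.5897 0.1658 0.0892] yaw 0.1083 turn -0.0012 tilt [-8.e-03  9.e-04 -1.e+00] d_cm [ 0.316 -0.005  0.041] n 1 per [ 0.316 -0.005  0.041] F [-0.5  0.1  0.2] w 0.167
```

View pics/s28.png

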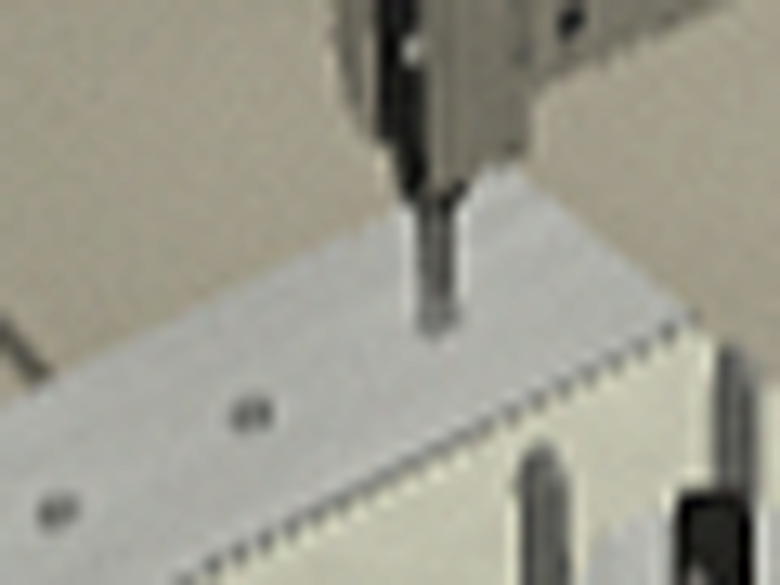

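```bash
python3 -m crank '[[[0.3,0,0.03,0],[0.3,0,0,0]]]';python3 -m crank '[[[0.3,0,0,0]]]';python3 -m crank '[[[0.3,0,0,0]]]';python3 -c "
from h import *
go(.5901,.1658,.054)"
```

```text
t: 68.45
ee_pos: [0.5905, 0.166, 0.0455]
ee_rot: [0.704, -0.038, 0.708, 0.039]
wrist_force: [-0.2, -0.6, -0.1]
width: 0.165
t: 68.53
ee_pos: [0.5905, 0.166, 0.0424]
ee_rot: [0.704, -0.038, 0.708, 0.039]
wrist_force: [-3.3, -0.3, 4.3]
width: 0.167
t: 68.62
ee_pos: [0.59, 0.1661, 0.0391]
ee_rot: [0.703, -0.038, 0.709, 0.039]
wrist_force: [-3.6, 0.5, 1.3]
width: 0.168
t 68.62 p [0.59   0.1661 0.0771] yaw 0.1083 turn -0.0012 tilt [-0.0079  0.0012 -1.    ] d_cm [ 2.308 -0.034  0.021] n 1 per [ 2.308 -0.034  0.021] F [-3.6  0.5  1.3] w 0.168
```

```bash
python3 -m crank '[[[0.4,0,-0.02,0],[0.4,0,0,0]]]';python3 -m crank '[[[0.4,0,0,0],[0.4,0,0,0]]]';python3 -m crank '[[[0.3,0,0,0],[0.2,0,0,0]]]';python3 -m crank '[[[0.2,0,0,0]]]';python3 -c "
from h import *
go(.5901,.1658,.054)"
```

```text
t: 68.78
ee_pos: [0.5892, 0.1661, 0.0301]
ee_rot: [0.703, -0.038, 0.709, 0.039]
wrist_force: [-0.5, -0.7, -0.3]
width: 0.163
t: 68.95
ee_pos: [0.5891, 0.1661, 0.0209]
ee_rot: [0.703, -0.038, 0.709, 0.039]
wrist_force: [-1.3, 0.2, 0.3]
width: 0.167
t: 69.12
ee_pos: [0.5891, 0.1659, 0.0149]
ee_rot: [0.703, -0.038, 0.709, 0.039]
wrist_force: [-7.2, -1.3, 24.3]
width: 0.168
t: 69.2
ee_pos: [0.5897, 0.1661, 0.0147]
ee_rot: [0.703, -0.038, 0.709, 0.039]
wrist_force: [-8.5, -3.0, 23.0]
width: 0.167
t 69.2 p [0.5897 0.1661 0.0527] yaw 0.1085 turn -0.001 tilt [-0.008   0.0012 -1.    ] d_cm [-0.132 -0.038  0.036] n 1 per [-0.132 -0.038  0.036] F [-8.5 -3.  23. ] w 0.167
```

```bash
python3 -m crank '[[[0,0,0,0],[0,0,0,0],[0,0,0,0],[0,0,0,0],[0,0,0,0]]]' 0.45; python3 -m crank '[[[-0.8,0,0,0],[-1,0,0,0],[-1.2,0,0,0],[-1.2,0,0,0],[-1.2,0,0,0],[-1.2,0,0,0],[-1.2,0,0,0],[-1,0,0,0],[0,0,0,0]]]'; python3 -c "
from h import *
go(.464,.3575,.15)
crop('side',270,155,60,45,13,'pics/s29.png')"
```

```text
t: 69.62
ee_pos: [0.5913, 0.1662, 0.0156]
ee_rot: [0.704, -0.038, 0.708, 0.039]
wrist_force: [-1.6, -0.1, -0.5]
width: 0.44
t: 70.37
ee_pos: [0.5929, 0.1662, 0.1157]
ee_rot: [0.706, -0.038, 0.707, 0.039]
wrist_force: [0.0, -0.3, 0.2]
width: 0.446
t 70.37 p [0.5929 0.1662 0.1537] yaw 0.1083 turn -0.0012 tilt [-0.0014  0.0021 -1.    ] d_cm [  0.425  20.409 -10.748] n 6 per [ 0.071  3.402 -1.791] F [ 0.  -0.3  0.2] w 0.446
```

View pics/s29.png

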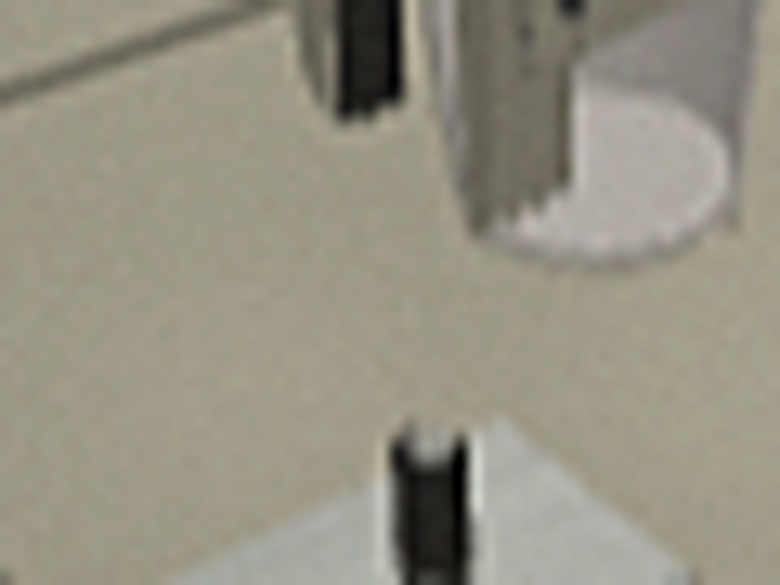

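```bash
python3 -m crank '[[[0,1,-0.5,0],[0,1.4,-0.72,0],[0,1.4,-0.72,0],[0,1.4,-0.72,0],[0,1.4,-0.72,0],[0,1.4,-0.72,0],[0,1.4,-0.72,0],[0,1.4,-0.72,0],[0,1.4,-0.72,0],[0,1.4,-0.72,0],[0,1.4,-0.72,0],[0,1,-0.5,0]]]' 0.5; python3 -c "
from h import *
go(.464,.3584,.15)"
```

```text
t: 71.42
ee_pos: [0.4723, 0.3294, 0.1026]
ee_rot: [0.698, -0.039, 0.714, 0.038]
wrist_force: [0.3, 0.3, -0.1]
width: 0.498
t 71.42 p [0.4723 0.3294 0.1406] yaw 0.1091 turn -0.0004 tilt [-0.0225 -0.0036 -0.9997] d_cm [-0.926  2.977 -0.531] n 1 per [-0.926  2.977 -0.531] F [ 0.3  0.3 -0.1] w 0.498
```

Raise a bit while moving over, then trim tilt.

```bash
python3 -m crank '[[[-0.8,0.9,-0.1,0],[-0.8,0.9,-0.1,0],[-0.5,0.7,0,0],[0,0,0,0],[4,0,0,0],[0,0,0,0],[-0.8,0,0,0],[-0.8,0,0,0],[-0.8,0,0,0],[-0.8,0,0,0],[-0.8,0,0,0],[0,0,0,0]]]' 0.5; python3 -c "
from h import *
go(.464,.3584,.15)"
```

```text
t: 72.42
ee_pos: [0.4701, 0.3604, 0.1386]
ee_rot: [0.701, -0.038, 0.711, 0.04]
wrist_force: [0.1, -0.1, 0.8]
width: 0.505
t 72.42 p [0.4701 0.3604 0.1766] yaw 0.1107 turn 0.0012 tilt [-0.0142  0.0014 -0.9999] d_cm [ 2.664 -0.136 -0.59 ] n 1 per [ 2.664 -0.136 -0.59 ] F [ 0.1 -0.1  0.8] w 0.505
```

```bash
python3 -m crank '[[[4,0,-0.2,0],[0,0,0,0],[-0.8,0,-0.1,0],[-0.8,0,-0.1,0],[-0.8,0,-0.1,0],[-0.8,0,0,0],[0,0,0,0],[0,0,0,0]]]' 0.5; python3 -c "
from h import *
go(.464,.3584,.1)"
```

```text
t: 73.08
ee_pos: [0.4706, 0.363, 0.1479]
ee_rot: [0.706, -0.035, 0.706, 0.043]
wrist_force: [-0.4, -0.3, -0.5]
width: 0.498
t 73.08 p [0.4706 0.363  0.1859] yaw 0.1103 turn 0.0008 tilt [ 4.000e-04  1.050e-02 -9.999e-01] d_cm [ 8.581 -0.47  -0.717] n 3 per [ 2.86  -0.157 -0.239] F [-0.4 -0.3 -0.5] w 0.498
```

```bash
python3 -m crank '[[[0.8,-0.1,-0.15,0],[1.2,-0.1,-0.15,0],[1.2,-0.1,-0.15,0],[1.2,-0.1,-0.1,0],[1.2,0,-0.1,0],[1.2,0,0,0],[1.2,0,0,0],[0.6,0,0,0],[0,0,0,0]]]' 0.5; python3 -c "
from h import *
go(.464,.3584,.1)"
```

```text
t: 73.83
ee_pos: [0.4613, 0.357, 0.049]
ee_rot: [0.705, -0.036, 0.707, 0.042]
wrist_force: [-0.6, -0.1, -0.1]
width: 0.501
t 73.83 p [0.4613 0.357  0.087 ] yaw 0.1102 turn 0.0007 tilt [-0.0043  0.0075 -1.    ] d_cm [-1.3    0.116  0.277] n 1 per [-1.3    0.116  0.277] F [-0.6 -0.1 -0.1] w 0.501
```

```bash
python3 -m crank '[[[0.5,0.05,0.13,0],[0.6,0.05,0.1,0],[0.7,0,0,0],[0.7,0,0,0],[0.7,0,0,0],[0.5,0,0,0],[0,0,0,0]]]' 0.5; python3 -c "
from h import *
go(.464,.3584,.05)"
```

```text
t: 74.42
ee_pos: [0.4649, 0.3595, 0.0092]
ee_rot: [0.705, -0.036, 0.707, 0.042]
wrist_force: [-0.1, -0.1, -0.2]
width: 0.502
t 74.42 p [0.4649 0.3595 0.0472] yaw 0.1102 turn 0.0007 tilt [-0.0023  0.0088 -1.    ] d_cm [-0.282 -0.1   -0.1  ] n 1 per [-0.282 -0.1   -0.1  ] F [-0.1 -0.1 -0.2] w 0.502
```

```bash
python3 -m crank '[[[-0.2,-0.07,-0.06,0],[0,0,0,0],[0,0,0,0],[0,0,0,0],[0,0,0,0],[0,0,0,0]]]' 0.1 20; python3 -m crank '[[[0,0,0,0],[0,0,0,0],[0,0,0,0]]]'; python3 -c "
from h import *
go(.464,.3584,.15)"
```

```text
t: 74.92
ee_pos: [0.465, 0.3591, 0.0126]
ee_rot: [0.706, -0.036, 0.706, 0.042]
wrist_force: [0.3, -0.8, 0.7]
width: 0.166
t: 75.17
ee_pos: [0.4652, 0.3591, 0.0129]
ee_rot: [0.706, -0.036, 0.706, 0.042]
wrist_force: [0.1, 0.2, -0.5]
width: 0.164
t 75.17 p [0.4652 0.3591 0.0509] yaw 0.1103 turn 0.0008 tilt [-5.0e-04  9.7e-03 -1.0e+00] d_cm [-9.91   0.037 -0.119] n 3 per [-3.303  0.012 -0.04 ] F [ 0.1  0.2 -0.5] w 0.164
```

```bash
python3 -m crank '[[[-0.5,0,0,0],[-0.8,0,0,0],[-1.2,0,0,0],[-1.2,0,0,0],[-1.2,0,0,0],[-1.2,0,0,0],[-1.2,0,0,0],[-1.2,0,0,0],[-1.2,0,0,0],[-0.6,0,0,0],[0,0,0,0]]]'; python3 -c "
from h import *
go(.5394,.1606,.15)"
```

```text
t: 76.08
ee_pos: [0.4667, 0.3591, 0.1312]
ee_rot: [0.708, -0.034, 0.704, 0.044]
wrist_force: [-0.0, -0.9, -0.0]
width: 0.168
t 76.08 p [0.4667 0.3591 0.1692] yaw 0.1104 turn 0.0009 tilt [ 0.0044  0.013  -0.9999] d_cm [  1.689 -20.549   5.029] n 6 per [ 0.282 -3.425  0.838] F [-0.  -0.9 -0. ] w 0.168
```

```bash
python3 -m crank '[[[0,-1,0.25,0],[0,-1.5,0.36,0],[0,-1.5,0.36,0],[0,-1.5,0.36,0],[0,-1.5,0.36,0],[0,-1.5,0.36,0],[0,-1.5,0.36,0],[0,-1.5,0.36,0],[0,-1.5,0.36,0],[0,-1.5,0.36,0],[0,-1.5,0.36,0],[0,0,0,0]]]'; python3 -c "
from h import *
go(.5394,.1606,.15)"
```

```text
t: 77.08
ee_pos: [0.5203, 0.1884, 0.1189]
ee_rot: [0.703, -0.038, 0.709, 0.042]
wrist_force: [0.3, 0.2, -1.5]
width: 0.165
t 77.08 p [0.5203 0.1884 0.1569] yaw 0.1125 turn 0.003 tilt [-0.01    0.0054 -0.9999] d_cm [ 0.653 -2.98   1.596] n 1 per [ 0.653 -2.98   1.596] F [ 0.3  0.2 -1.5] w 0.165
```

```bash
python3 -m crank '[[[0,-0.9,0.5,0.003],[0,-0.9,0.5,0],[0.1,-0.7,0.4,0],[0.3,0,0,0],[0.5,0,0,0],[0,0,0,0],[0,0,0,0]]]'; python3 -c "
from h import *
go(.5394,.1606,.11)"
```

```text
t: 77.67
ee_pos: [0.5367, 0.1622, 0.1056]
ee_rot: [0.701, -0.036, 0.711, 0.04]
wrist_force: [0.2, -0.2, 0.2]
width: 0.167
t 77.67 p [0.5367 0.1622 0.1436] yaw 0.1082 turn -0.0013 tilt [-0.0146  0.005  -0.9999] d_cm [ 3.359 -0.209  0.294] n 1 per [ 3.359 -0.209  0.294] F [ 0.2 -0.2  0.2] w 0.167
```

```bash
python3 -m crank '[[[-0.8,0,0,0],[0,0,0,0],[3.5,0,0,0],[0,0,0,0],[-0.8,0,0,0],[-0.8,0,0,0],[-0.8,0,0,0],[-0.8,0,0,0],[0,0,0,0],[0,0,0,0]]]'; python3 -c "
from h import *
go(.5394,.1606,.11)"
```

```text
t: 78.5
ee_pos: [0.5402, 0.1653, 0.124]
ee_rot: [0.705, -0.037, 0.707, 0.042]
wrist_force: [-0.6, 0.2, -0.0]
width: 0.164
t 78.5 p [0.5402 0.1653 0.162 ] yaw 0.1116 turn 0.0021 tilt [-0.0045  0.0075 -1.    ] d_cm [ 5.201 -0.502 -0.113] n 2 per [ 2.6   -0.251 -0.057] F [-0.6  0.2 -0. ] w 0.164
```

```bash
python3 -m crank '[[[0.6,-0.15,-0.03,0.002],[0.9,-0.1,-0.03,0],[0.9,-0.1,0,0],[0.9,-0.05,0,0],[0.9,0,0,0],[0.9,0,0,0],[0.6,0,0,0],[0,0,0,0]]]'; python3 -c "
from h import *
go(.5396,.1606,.095)"
```

```text
t: 79.17
ee_pos: [0.5382, 0.1607, 0.059]
ee_rot: [0.704, -0.036, 0.708, 0.041]
wrist_force: [0.5, 0.1, -0.4]
width: 0.168
t 79.17 p [0.5382 0.1607 0.097 ] yaw 0.109 turn -0.0005 tilt [-0.0072  0.007  -0.9999] d_cm [ 0.203 -0.027  0.138] n 1 per [ 0.203 -0.027  0.138] F [ 0.5  0.1 -0.4] w 0.168
```

```bash
python3 -m crank '[[[0.3,0,0.1,0],[0.3,0,0,0],[0,0,0,0],[0,0,0,0]]]'; python3 -c "
from h import *
go(.5397,.1606,.085)
crop('side',260,175,60,45,13,'pics/s30.png')"
```

```text
t: 79.5
ee_pos: [0.5387, 0.1609, 0.0515]
ee_rot: [0.703, -0.036, 0.709, 0.041]
wrist_force: [-0.1, 0.2, -0.7]
width: 0.164
t 79.5 p [0.5387 0.1609 0.0895] yaw 0.1091 turn -0.0004 tilt [-0.0089  0.0066 -0.9999] d_cm [ 0.45  -0.042  0.101] n 1 per [ 0.45  -0.042  0.101] F [-0.1  0.2 -0.7] w 0.164
```

View pics/s30.png

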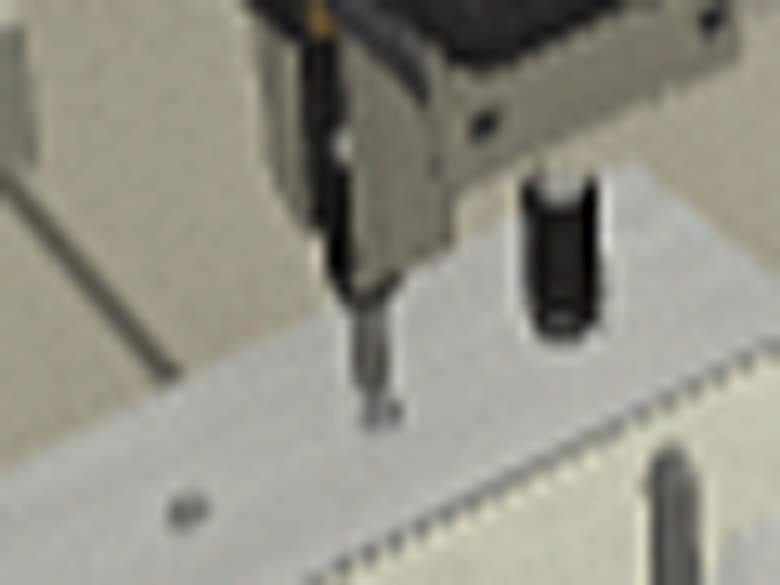

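```bash
python3 -m crank '[[[0.2,-0.01,0.09,0],[0.3,0,0,0],[0.3,0,0,0]]]'; python3 -m crank '[[[0.3,0,0,0]]]'; python3 -m crank '[[[0.3,0,0,0]]]';python3 -c "
from h import *
go(.5397,.1606,.085)"
```

```text
t: 79.8
ee_pos: [0.5414, 0.1613, 0.0452]
ee_rot: [0.704, -0.036, 0.708, 0.041]
wrist_force: [-0.0, 0.8, -0.7]
width: 0.168
t: 79.88
ee_pos: [0.5414, 0.1613, 0.0424]
ee_rot: [0.704, -0.036, 0.708, 0.041]
wrist_force: [-4.9, -0.9, 7.9]
width: 0.166
t: 79.97
ee_pos: [0.5411, 0.1612, 0.0392]
ee_rot: [0.704, -0.036, 0.708, 0.041]
wrist_force: [-3.8, -0.8, 2.5]
width: 0.168
t 79.97 p [0.5411 0.1612 0.0772] yaw 0.1092 turn -0.0003 tilt [-0.0056  0.0071 -1.    ] d_cm [-0.775 -0.04  -0.146] n 1 per [-0.775 -0.04  -0.146] F [-3.8 -0.8  2.5] w 0.168
```

```bash
python3 -m crank '[[[0.3,-0.02,-0.06,0],[0.4,0,0,0]]]';python3 -m crank '[[[0.4,0,0,0],[0.4,0,0,0]]]';python3 -m crank '[[[0.3,0,0,0],[0.2,0,0,0]]]';python3 -m crank '[[[0.2,0,0,0]]]'
```

```text
t: 80.13
ee_pos: [0.5402, 0.1609, 0.0315]
ee_rot: [0.704, -0.036, 0.708, 0.041]
wrist_force: [-0.3, 0.9, -0.0]
width: 0.167
t: 80.3
ee_pos: [0.5401, 0.161, 0.0224]
ee_rot: [0.704, -0.036, 0.708, 0.041]
wrist_force: [-0.8, -0.9, 0.1]
width: 0.167
t: 80.47
ee_pos: [0.5397, 0.161, 0.0159]
ee_rot: [0.704, -0.036, 0.708, 0.041]
wrist_force: [0.4, 0.6, 0.4]
width: 0.17
t: 80.55
ee_pos: [0.5403, 0.1611, 0.0149]
ee_rot: [0.704, -0.036, 0.708, 0.041]
wrist_force: [-8.2, -2.5, 23.7]
width: 0.168
```

```bash
python3 -m crank '[[[0,0,0,0],[0,0,0,0],[0,0,0,0],[0,0,0,0],[0,0,0,0]]]' 0.45; python3 -m crank '[[[-0.8,0,0,0],[-1,0,0,0],[-1.2,0,0,0],[-1.2,0,0,0],[-1.2,0,0,0],[-1.2,0,0,0],[-1.2,0,0,0],[-1,0,0,0],[0,0,0,0]]]'; python3 -c "
from h import *
go(.4775,.0855,.15)
print(tri((276.7,290.2),(281.1,225.7)))
crop('side',255,165,100,75,8,'pics/s31.png')"
```

```text
t: 80.97
ee_pos: [0.5416, 0.1614, 0.0156]
ee_rot: [0.705, -0.036, 0.707, 0.041]
wrist_force: [0.4, 0.3, 0.4]
width: 0.433
t: 81.72
ee_pos: [0.5432, 0.1609, 0.1159]
ee_rot: [0.706, -0.036, 0.706, 0.042]
wrist_force: [0.9, -0.7, -0.4]
width: 0.451
t 81.72 p [0.5432 0.1609 0.1539] yaw 0.1093 turn -0.0002 tilt [ 8.0e-04  8.4e-03 -1.0e+00] d_cm [ 0.321 -6.781 -7.355] n 3 per [ 0.107 -2.26  -2.452] F [ 0.9 -0.7 -0.4] w 0.451
(array([0.47574929, 0.08390922, 0.06240081]), np.float64(0.0012373656802018454))
```

View pics/s31.png

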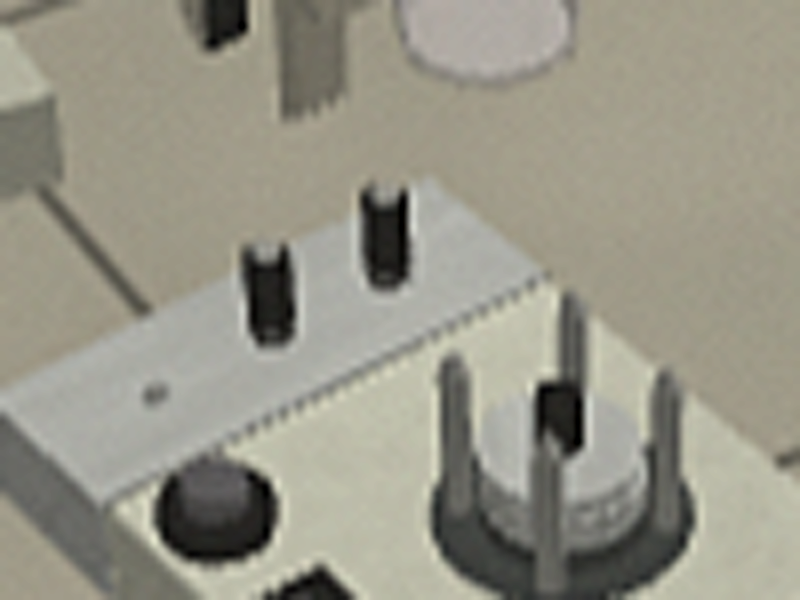

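```bash
python3 -m crank '[[[0,-0.8,-0.8,0],[0,-1,-1.1,0],[0,-1,-1.1,0],[0,-1,-1.1,0],[0,-1,-1.1,0],[0,-1,-1.1,0],[0,-0.7,-0.7,0],[0,0,0,0],[0,0,0,0]]]' 0 20; python3 -c "
from h import *
go(.4768,.0850,.09)"
```

```text
t: 82.52
ee_pos: [0.4747, 0.086, 0.1089]
ee_rot: [0.704, -0.036, 0.708, 0.042]
wrist_force: [0.3, 0.1, -0.5]
width: 0.005
t 82.52 p [0.4747 0.086  0.1469] yaw 0.1101 turn 0.0006 tilt [-0.007   0.008  -0.9999] d_cm [ 5.689 -0.172  0.235] n 2 per [ 2.844 -0.086  0.117] F [ 0.3  0.1 -0.5] w 0.005
```

```bash
python3 -m crank '[[[0.9,-0.05,0.08,0],[1,-0.05,0.05,0],[1,0,0.05,0],[1,0,0,0],[1,0,0,0],[0.8,0,0,0],[0,0,0,0]]]' 0; python3 -c "
from h import *
go(.4768,.0850,.07)
crop('side',255,185,60,45,13,'pics/s32.png')"
```

```text
t: 83.1
ee_pos: [0.4765, 0.0876, 0.0438]
ee_rot: [0.703, -0.036, 0.709, 0.043]
wrist_force: [-0.8, -0.1, -0.9]
width: 0.004
t 83.1 p [0.4765 0.0876 0.0818] yaw 0.1115 turn 0.002 tilt [-0.0092  0.0086 -0.9999] d_cm [ 1.181 -0.269  0.01 ] n 1 per [ 1.181 -0.269  0.01 ] F [-0.8 -0.1 -0.9] w 0.004
```

View pics/s32.png

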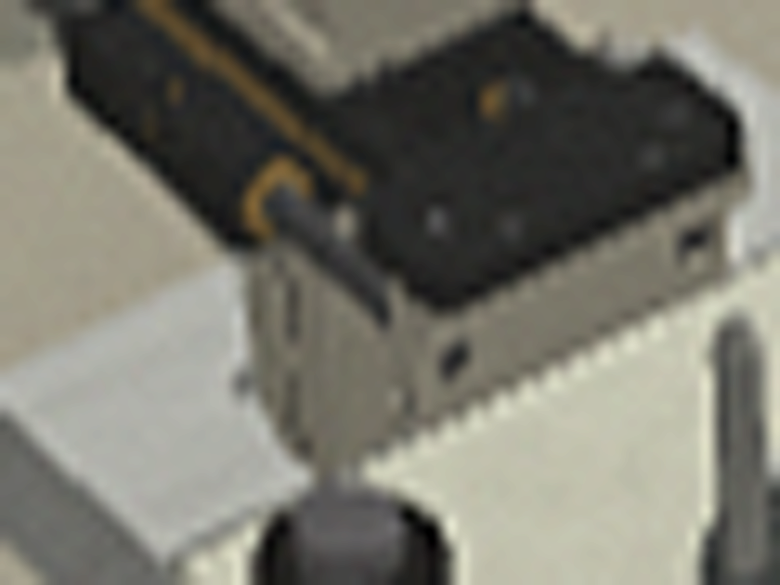

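```bash
python3 -m crank '[[[0.5,-0.2,0,0.002],[0.4,-0.05,0,0],[0.3,0,0,0]]]' 0; for i in 1; do python3 -m crank '[[[0.2,0,0,0]]]'; python3 -m crank '[[[0.2,0,0,0]]]'; python3 -m crank '[[[0.2,0,0,0]]]'; done; python3 -c "
from h import *
go(.4768,.0850,.07)"
```

```text
t: 83.4
ee_pos: [0.478, 0.0851, 0.0327]
ee_rot: [0.704, -0.036, 0.708, 0.042]
wrist_force: [0.4, -0.2, -0.1]
width: 0.003
t: 83.48
ee_pos: [0.4781, 0.0851, 0.0305]
ee_rot: [0.704, -0.035, 0.708, 0.042]
wrist_force: [-0.6, -0.4, 0.2]
width: 0.003
t: 83.57
ee_pos: [0.4784, 0.085, 0.0286]
ee_rot: [0.704, -0.035, 0.708, 0.042]
wrist_force: [0.4, 0.1, 0.8]
width: 0.009
t: 83.65
ee_pos: [0.4786, 0.085, 0.0267]
ee_rot: [0.704, -0.035, 0.708, 0.042]
wrist_force: [-1.8, 0.3, 1.5]
width: 0.003
t 83.65 p [0.4786 0.085  0.0647] yaw 0.1092 turn -0.0003 tilt [-0.0058  0.0088 -0.9999] d_cm [-0.533  0.019 -0.177] n 1 per [-0.533  0.019 -0.177] F [-1.8  0.3  1.5] w 0.003
```

Contact about 0.029. Press further.

```bash
python3 -m crank '[[[0.2,0,0,0]]]'; python3 -m crank '[[[0.2,0,0,0]]]'; python3 -m crank '[[[0.2,0,0,0]]]';python3 -m crank '[[[0.2,0,0,0]]]'
```

```text
t: 83.73
ee_pos: [0.4786, 0.0851, 0.0248]
ee_rot: [0.704, -0.035, 0.708, 0.042]
wrist_force: [-1.5, -0.3, 3.9]
width: 0.007
t: 83.82
ee_pos: [0.4785, 0.0851, 0.0229]
ee_rot: [0.704, -0.035, 0.708, 0.042]
wrist_force: [-2.7, -0.4, 3.5]
width: 0.008
t: 83.9
ee_pos: [0.4787, 0.0851, 0.0213]
ee_rot: [0.704, -0.035, 0.708, 0.042]
wrist_force: [-8.2, -1.3, 24.3]
width: 0.004
t: 83.98
ee_pos: [0.4789, 0.0851, 0.0211]
ee_rot: [0.704, -0.036, 0.708, 0.042]
wrist_force: [-17.6, -1.9, 34.7]
width: 0.005
```

```bash
python3 -m crank '[[[-0.4,0,0,0],[-0.6,0,0,0],[-1,0,0,0],[-1.3,0,0,0],[-1.5,0,0,0],[-1.5,0,0,0],[-1.5,0,0,0],[-1.5,0,0,0],[-1.5,0,0,0],[-1.5,0,0,0],[-1,0,0,0],[0,0,0,0]]]'; python3 -m crank '[[[-1,0,-1.2,0],[-1,0,-1.2,0],[-1,0,-1.2,0],[0,0,-1,0],[0,0,0,0],[0,0,0,0]]]'; python3 -c "
from h import *
go()
crop('side',160,130,300,230,2.6,'pics/s33.png')
crop('side',255,165,100,75,8,'pics/s35.png')
crop('top',0,0,640,480,1.2,'pics/t33.png')"
```

```text
t: 84.98
ee_pos: [0.4806, 0.0841, 0.1647]
ee_rot: [0.706, -0.036, 0.706, 0.042]
wrist_force: [0.4, -0.4, 0.8]
width: 0.005
t: 85.48
ee_pos: [0.4332, 0.0786, 0.1935]
ee_rot: [0.706, -0.035, 0.707, 0.042]
wrist_force: [0.4, 0.4, -0.8]
width: 0.003
t 85.48 p [0.4332 0.0786 0.2315] yaw 0.1096 turn 0.0001 tilt [-0.002  0.009 -1.   ] d_cm [0. 0. 0.] n 0 per [0. 0. 0.] F [ 0.4  0.4 -0.8] w 0.003
```

View pics/s33.png

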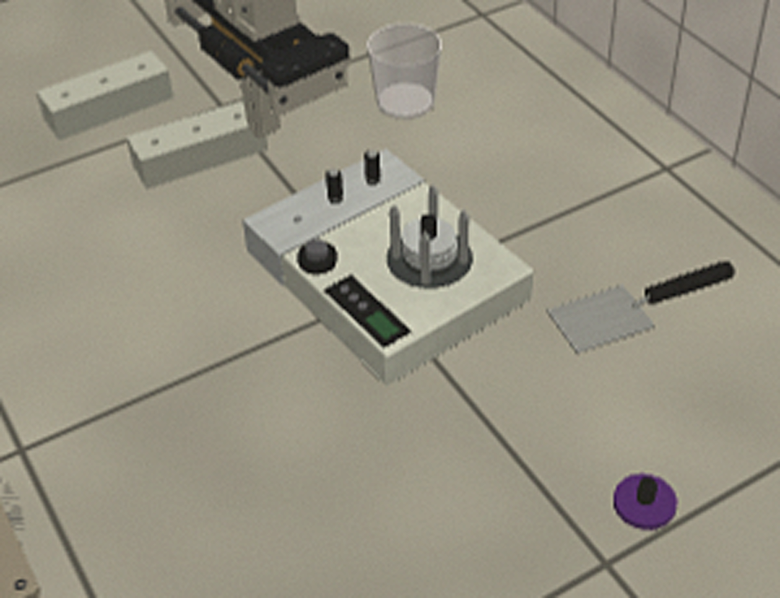

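View pics/s35.png

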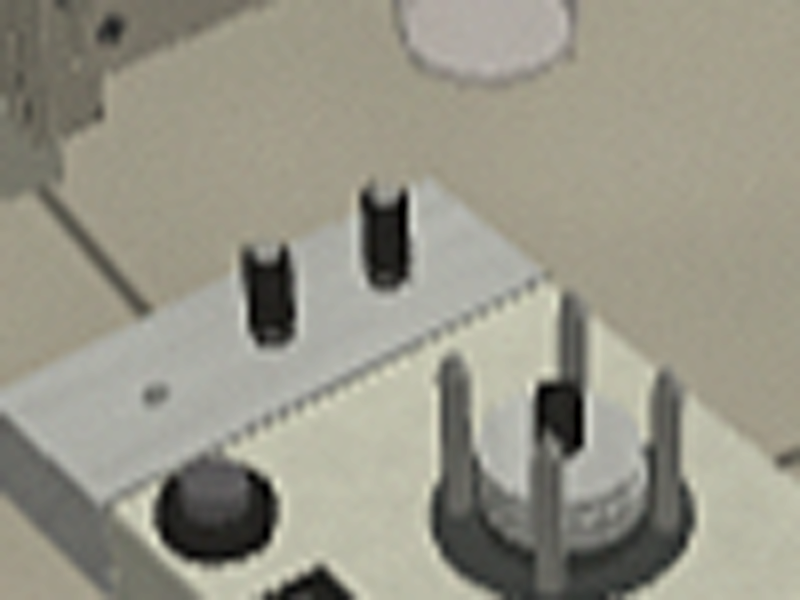

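View pics/t33.png

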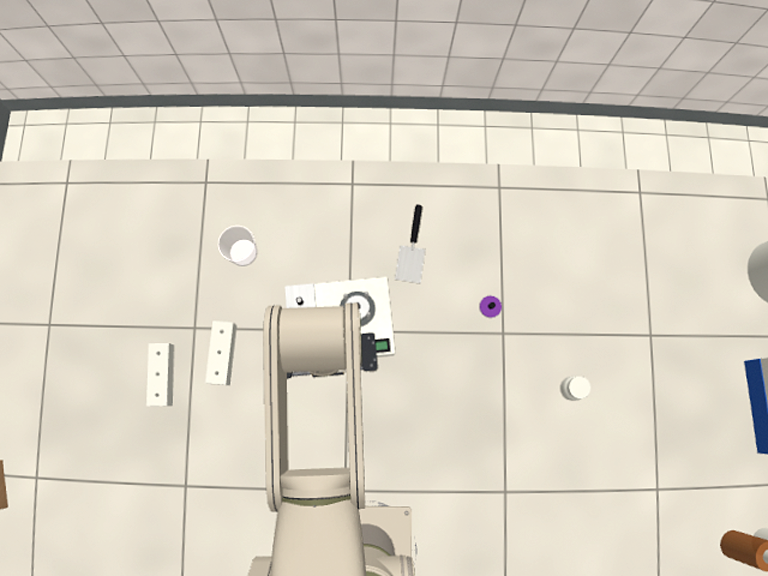

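```bash
python3 -c "
from cell import *
print(sign_off())"
```

```text
the job is handed in; nothing more can be done
None
```

The heater is loaded, the start key was pressed once and let go, and the job is handed in after about 86 s of the allowed 210 s. No verdict was reported.

**What was done**
- I stacked the support disc, then the one dish on the bench, then the knobbed cover between the four posts. Each was lowered until the wrist force showed it resting on the one below.
- Two probes were in the stand. One went into the far thermowell and one into the middle one, each pushed down until its shoulder met the deck, at about 23 N.
- I pressed the key last. Force rose slowly over about 6 mm of travel to a hard stop at about 35 N on the wrist, then I lifted straight up.

**Last checks**
- The final pictures show the stack flat inside the posts, both probe shoulders on the deck, and the stand empty.
- The beaker, spatula, jar and purple look-alike are where they started.
- The gripper was empty and clear of everything at hand-in.

**What disagreed or went wrong**
- **Height offset:** the reported tool height was about 38 mm below the true one. My first try at gripping the disc therefore closed in the air above it. I found the offset by touching the disc and the bench with the shut fingers, and allowed for it afterwards.
- **Camera mismatch:** the two cameras differed by 2 to 4 mm in x, so I used their average and checked each placement against the pictures.
- **Tool tilt:** fast moves tilted the tool and I had to straighten it several times. It reached about 6° while carrying the support disc; while holding the dish it stayed under about 1°.
- **Key press not confirmed directly:** I judged it from the force and travel only, as I read no sensor for the key itself.

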